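# Load the sprung test carrier, latch it and bolt it down with the hex key

### The job

Put every loose adapter flat into a pocket of the sprung test carrier, one to a pocket and the same side up as it lies now, then push the carrier down by its black centre boss and hold it there until the spring catch has snapped over it. Then take the big L-shaped hex key from its wooden stand, turn it over so that its short arm goes into the stiff clamp bolt, and with the long arm as the lever tighten the bolt clockwise until it stops. At the end put the key back into its own hole in the stand, long arm down, with all adapters still in their pockets, the carrier held by the catch and the bolt tight; do not disturb the jar, tin, reel and screwdriver that stand round the work.

Things in the scene. Friction and masses are not known exactly. Their poses are not given: they have to be found in the camera images.
- adapter_1_mid (a point): centre (half-way up) of a small black adapter box, 22 mm along its own x, 45 mm along its own y, 16 mm high, about 45 g, lying flat on the bench (z axis up, the centre 8 mm above what it lies on); may be absent. Four are alike
- adapter_2_mid (a point): centre (half-way up) of a small black adapter box, 22 mm along its own x, 45 mm along its own y, 16 mm high, about 45 g, lying flat on the bench (z axis up, the centre 8 mm above what it lies on); may be absent. Four are alike
- adapter_3_mid (a point): centre (half-way up) of a small black adapter box, 22 mm along its own x, 45 mm along its own y, 16 mm high, about 45 g, lying flat on the bench (z axis up, the centre 8 mm above what it lies on); may be absent. Four are alike
- adapter_4_mid (a point): centre (half-way up) of a small black adapter box, 22 mm along its own x, 45 mm along its own y, 16 mm high, about 45 g, lying flat on the bench (z axis up, the centre 8 mm above what it lies on); may be absent. Four are alike
- fixture: the test fixture, fixed to the bench: dark grey base plate 118 mm (its x) by 284 mm (its y), 14 mm high; origin on the bench under the middle of the carrier, z up. Sprung carrier over the middle, catch at the +y end, clamp bolt at the -y end (axis at x = 0, y = -124 mm)
- carrier_deck (a point): middle of the sprung carrier at pocket-floor height (36 mm over the bench when up); axes as the fixture's. Grey plate 90 x 192 mm with four bright-floored pockets in a row along y, each 51 mm (x) by 27 mm (y), 4 mm deep: an adapter lies with its 45 mm length along the fixture's x, either way round. Beyond the pocket ends (x) the rims are level with the pocket edges, free for fingertips
- pocket_1 (a point): centre of the floor of pocket 1 (at y = -69 mm from the carrier's middle); any adapter may go into any pocket
- pocket_2 (a point): centre of the floor of pocket 2 (at y = -38 mm from the carrier's middle); any adapter may go into any pocket
- pocket_3 (a point): centre of the floor of pocket 3 (at y = 38 mm from the carrier's middle); any adapter may go into any pocket
- pocket_4 (a point): centre of the floor of pocket 4 (at y = 69 mm from the carrier's middle); any adapter may go into any pocket
- boss_top (a point): middle of the top of the black round push boss in the middle of the carrier, 31 mm across, standing 21 mm over the pocket edges (25 mm over the pocket floors); push straight down here with closed fingers
- carrier (a joint): how far the carrier has sunk, m: 0 up, hard stop at 0.0125. Springs push back with about 5 N at first and 15 N at the bottom. The catch snaps in at the last millimetre and then holds the carrier at about 0.0107
- catch (a joint): angle of the spring catch at the fixture's +y end, rad: 0 shut (sprung), about 0.3 while the sinking carrier pushes it outward; once the carrier is at the bottom it swings back over the carrier's steel lip within half a second. Its tab would let the carrier up: leave it alone
- clamp_bolt (a joint): angle of the clamp bolt, rad, growing as it is turned clockwise seen from above (about its vertical axis); starts between 0 and 0.2, hard stop (tight) at 0.85; stiff: needs about 0.7 N m all the way, i.e. 8 N at 90 mm from the axis
- bolt_socket (a point): centre of the mouth of the hexagon socket in the clamp bolt's head; z up along the bolt axis, x points to a corner of the hexagon and turns with the bolt. Head 25 mm across, 20 mm high, top 55 mm over the bench; socket 16 mm deep, some 4 degrees of play. The 12 mm key fits every 60 degrees: the long arm then points along a corner direction
- key_elbow (a point): the big hex key, 12 mm hexagon bar bent to an L, 150 g; this point is at the elbow where both arms' axes meet; long arm along its own -z, 119 mm to the tip, short arm along its own -y, 43 mm. Flats face its own +-x, so fingers hold it best closing along its x. Stands in the stand with the long arm down; seated in the bolt its long arm is level, 82 mm over the bench, sagging a few degrees
- key_long_tip (a point): end of the key's long arm, on its axis; axes as the key's
- key_short_tip (a point): end of the key's short arm, on its axis; axes as the key's
- stand_hole (a point): centre of the mouth of the big key's hole in the wooden key stand (block 42 x 82 x 50 mm, fixed, row of holes along its y); z up; hole 17 mm across, 45 mm deep, mouth 50 mm over the bench. Two smaller keys that belong to the stand (fixed) stand 40 and 58 mm away toward the stand's -y, up to 98 mm high
- key_stand: the wooden key stand; origin on the bench under the middle of the block, z up. Round about (fixed, do not hit): the room's right wall has its face at y = -0.42 m; a wall cabinet hangs from x = 0.64 m back, 0.50 m and more over the bench; a microscope stands from x = 0.59 m back, y = 0.05 to 0.26 m, 0.35 m high
- screw_jar: open clear jar with screws, 64 mm across, 74 mm high, stands behind the fixture; origin under its middle; leave alone
- tin: round tip-cleaner tin, 62 mm across, 34 mm high, behind the key stand; origin under its middle; leave alone
- reel: solder reel standing on its flange, 56 mm across, 34 mm high, at the back left; origin under its middle; leave alone
- blue_driver: small screwdriver with a blue handle, 160 mm long along its own x, lying behind the fixture; origin under its middle; leave alone
Not all that is in view belongs to the job. Leave any green look-alike of the part that bears adapter_1_mid alone.

How it is judged (in metres and radians):
On the way, in this order (a step that is already met when the one before it is completed fails the run):
1. every adapter lies flat in a pocket of the carrier (x of adapter_1_mid in the frame of carrier_deck between -0.012 and 0.012 m and y of adapter_1_mid in the frame of carrier_deck between -0.084 and 0.084 m and z of adapter_1_mid in the frame of carrier_deck between 0.005 and 0.0105 m and angle between each of adapter_1_mid, adapter_2_mid, adapter_3_mid, adapter_4_mid's own z axis and vertical below 0.12 rad and x of adapter_2_mid in the frame of carrier_deck between -0.012 and 0.012 m and y of adapter_2_mid in the frame of carrier_deck between -0.084 and 0.084 m and z of adapter_2_mid in the frame of carrier_deck between 0.005 and 0.0105 m and x of adapter_3_mid in the frame of carrier_deck between -0.012 and 0.012 m and y of adapter_3_mid in the frame of carrier_deck between -0.084 and 0.084 m and z of adapter_3_mid in the frame of carrier_deck between 0.005 and 0.0105 m and x of adapter_4_mid in the frame of carrier_deck between -0.012 and 0.012 m and y of adapter_4_mid in the frame of carrier_deck between -0.084 and 0.084 m and z of adapter_4_mid in the frame of carrier_deck between 0.005 and 0.0105 m), for 0.2 s.
2. the carrier is down and the catch has closed over it (value of joint carrier above 0.01 m and value of joint catch below 0.12 rad), for 0.3 s.
3. the key's short arm stands in the clamp bolt, long arm level (z of key_short_tip in the frame of bolt_socket below -0.01 m and horizontal distance between key_short_tip and bolt_socket below 0.006 m and z of key_elbow in the frame of bolt_socket above 0.02 m and angle between key_elbow's own y axis and vertical below 0.25 rad), for 0.2 s.
4. the bolt is turned to its stop with the key's short arm in it (all of step 3 and value of joint clamp_bolt above 0.79 rad), for 0.1 s.
At the end, for the whole second after the job is handed in: Every adapter present lies flat in a pocket (within 3 mm of seated height); the carrier is over 10 mm down, catch closed (under 0.12 rad); the bolt reads over 0.79 rad; the key stands in its hole, long arm down, over 35 mm deep, leaning under 0.2 rad (all of step 1 and all of step 2 and value of joint clamp_bolt above 0.79 rad and horizontal distance between key_long_tip and stand_hole below 0.008 m and z of key_long_tip in the frame of stand_hole below -0.035 m and angle between key_elbow's own z axis and vertical below 0.2 rad); the robot touches nothing.
It fails at once if the screw jar is pushed more than 3 cm away or tipped (distance of screw_jar from where it was at the start of the episode above 0.03 m or angle between screw_jar's own z axis and vertical above 0.5 rad).
It fails at once if the tip tin is pushed more than 3 cm away or tipped (distance of tin from where it was at the start of the episode above 0.03 m or angle between tin's own z axis and vertical above 0.5 rad).
It fails at once if the reel is pushed more than 3 cm away or tipped (distance of reel from where it was at the start of the episode above 0.03 m or angle between reel's own z axis and vertical above 0.5 rad).
It fails at once if the screwdriver is pushed more than 3 cm away (distance of blue_driver from where it was at the start of the episode above 0.03 m).
Of adapter_1, adapter_2, adapter_3, adapter_4 only 2 to 4 are there at a start; the rules pass over those that are not, and their reading is None.
At some moment in a run one of adapter_1, adapter_2, adapter_3, adapter_4 may be knocked a few centimetres aside while the robot is not near it.
It also fails if it takes over 208 s, if anything falls off the work surface, if the arm or the gripper's body presses on something with over 40 N, if the wrist force passes 120 N, or if a joint passes its speed limit or range.

### The arm

A 6-joint arm with a two-finger parallel gripper is mounted at the origin on a cart in front of the work surface, level with it; the furniture and walls round the work are solid. World frame = base frame: x ahead of the robot, y to its left, z up, the work surface at z = 0. Lengths are in mm, angles in rad, forces in N, time in s.
With the tool pointing down it reaches from about 300 to 875 mm from the base axis. Payload 6.4 kg.
Tool frame: the origin (TCP) lies on the front face of the gripper's body, between the roots of the fingers; the fingertips stand 73 mm ahead of it and the grasp point (between the pads) lies 54 mm ahead of it; z points along the fingers, x is the direction in which the jaws open and shut, and the axes are right-handed (so a half turn about z gives the same grasp; the last joint's range is limited). The gripper opens to 85 mm and grips with 20 to 120 N. Pads are 22 mm wide; open, the fingers measure 114 mm over their backs; the gripper's body (76 mm by 85 mm) begins 54 mm behind the grasp point. The pads swing forward as they close: fully open they stand 13 mm farther back than shut.
Start: joints at [1.125, 0.181, 1.607, -0, 1.354, -0.206], TCP at [136.555, 558.565, 303.888] pointing down, gripper open.
Joint ranges: [-2.99, 2.99], [-0.89, 2.07], [0.3, 2.58], [-1.14, 4.28], [0, 2.63], [-3.12, 3.12]. Speed limits (rad/s): [2.57, 2.57, 3.01, 3.14, 3.14, 3.14].

### API

Orientations are given as a unit quaternion [x, y, z, w].
In Python, from rig import r gives the robot as it stands.
- The arm moves only by the shell command python3 -m handwheel 'ROWS' [FORCE]. ROWS is JSON, a list of rows, each a list of 5 numbers: the opening in per cent of the stroke, from 0 (shut) to 100 (fully open), then the shift along the tool's x, y, z in mm, then the turn about the tool's z in rad. A call has 1 to 10 rows; each row is the pose to reach, as a shift and turn from the pose measured when the call began, along the tool's axes at that moment; what a row does not reach only later rows make up. A row lasts 1/10 s, in which the tool goes at most 50 mm and 8.59 degrees, less where a joint would pass 70% of its speed; a pose out of reach is approached as far as the arm can. A call with a gripper value outside its range is refused whole. The fingers move at their own pace and stop on an object; FORCE is the grip in N (left out, the last holds). Time passes only in rows, so rows that repeat a pose let the fingers close. It gives the time, the measured TCP pose, the force and the opening at its end, in the units of the state.
- r.get_state(): the state, without advancing time (a new reading comes with each control period).
- r.grab_frame(name): name is "scene" or "top" or "wrist"; returns a dict with "frame" (384x512x3 uint8, blue, green, red), "depth" (384x512 float32, mm along the optical axis (not along the pixel's ray), 0 where there is no reading), "fx", "fy", "cx", "cy" (pixels), "R" (3x3) and "t" (3): a world point X has camera coordinates R X + t. Camera axes: x right, y down, z forward; pixel columns grow to the right and rows downward; lengths in mm; the calibration is good to about 2 mm. A picture is of the moment at which its call begins.
- r.sign_off(): hands the job in, once; it reports no verdict.
The state is a dict: "t": time; "joint_positions": joint angles; "dq": joint speeds; "joint_torque": joint torques, N m; "tcp_pos": TCP position; "eef_rot": TCP orientation; "contact_force": force on the tool from outside, world axes, zero at the start; "ft_torque": the same for the moment, N m; "width": finger opening in mm.
Only numpy, scipy, OpenCV 4.12 (cv2) and the standard library are available. Lean on these libraries where they do the work, as an engineer would, in place of code of your own. Each camera call takes 0.05 s, during which the arm holds its last target.

## Working session

There is one attempt and no reset: what is moved stays moved. The work goes in short steps, Python scripts to look and compute and a shell command to move; the robot and the scene stay as the last step left them, time stands still between calls to the robot, and variables do not carry over. Pictures are saved under pics/ and viewed, and the job is handed in when it is done.

```bash
ls; mkdir -p pics; cat > h.py <<'E'
import numpy as np, cv2
from rig import r
def snap(name,fn):
    f=r.grab_frame(name); np.savez('pics/'+fn+'.npz',**{k:np.array(v) for k,v in f.items()})
    cv2.imwrite('pics/'+fn+'.png',f['frame']); return f
def load(fn):
    d=np.load('pics/'+fn+'.npz'); return {k:d[k] for k in d.files}
def ray(f,u,v,z):
    R=f['R'];t=f['t'];d=R.T@np.array([(u-f['cx'])/f['fx'],(v-f['cy'])/f['fy'],1.]);c=-R.T@t
    return c+d*(z-c[2])/d[2]
def pt(f,u,v):
    d=f['depth'][int(v),int(u)];return f['R'].T@(np.array([(u-f['cx'])/f['fx']*d,(v-f['cy'])/f['fy']*d,d])-f['t'])
def cloud(f):
    D=f['depth'].astype(float);h,w=D.shape;u,v=np.meshgrid(np.arange(w),np.arange(h))
    P=np.stack([(u-f['cx'])/f['fx']*D,(v-f['cy'])/f['fy']*D,D],-1)-f['t']
    X=P@f['R'];X[D==0]=np.nan;return X
def proj(f,X):
    p=f['R']@np.array(X,float)+f['t'];return np.array([p[0]/p[2]*f['fx']+f['cx'],p[1]/p[2]*f['fy']+f['cy']])
E
python3 - <<'E'
from h import *
print(r.get_state())
for n in ['scene','top','wrist']:
    f=snap(n,n+'0'); print(n,f['fx'],f['cx'],f['cy'],(-f['R'].T@f['t']).round(),f['R'].round(2).tolist())
E
```

```text
pics
{'t': 0.0, 'joint_positions': array([ 1.12472605e+00,  1.81538355e-01,  1.60802130e+00, -3.63872553e-05,
        1.35377083e+00, -2.06280315e-01]), 'dq': array([ 9.25743140e-04, -1.84191050e-03,  1.38209680e-03,  2.63103079e-04,
        3.02968460e-05,  3.43914329e-04]), 'joint_torque': array([ 4.73154560e-04, -4.44881594e+01, -3.51332331e+01, -1.90671817e-04,
        9.06303845e-03, -1.77080068e-05]), 'tcp_pos': array([136.35361815, 558.1580255 , 302.97911579]), 'eef_rot': array([ 7.86603467e-01,  6.17457877e-01, -7.71018774e-04,  4.01070801e-04]), 'contact_force': array([-0.84881682,  0.39584225,  0.09476682]), 'ft_torque': array([ 0.02227491, -0.03704487,  0.04985245]), 'width': 85.25323313610942}
scene 387.42800518772873 253.12825834559038 191.22510240541774 [-117. -388.  840.] [[0.5, -0.87, -0.01], [-0.6, -0.34, -0.72], [0.62, 0.37, -0.69]]
top 449.7727460123553 259.01883895604584 188.59908248052776 [ 317.   -2. 1530.] [[0.01, -1.0, -0.01], [-0.99, -0.01, -0.15], [0.15, 0.01, -0.99]]
wrist 298.2804578035695 252.72343015446546 190.03616792346676 [ 58. 577. 373.] [[0.24, 0.97, -0.0], [0.92, -0.23, 0.31], [0.3, -0.08, -0.95]]
```

View pics/scene0.png

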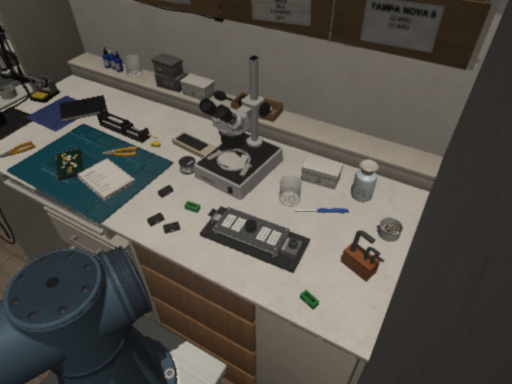

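View pics/top0.png

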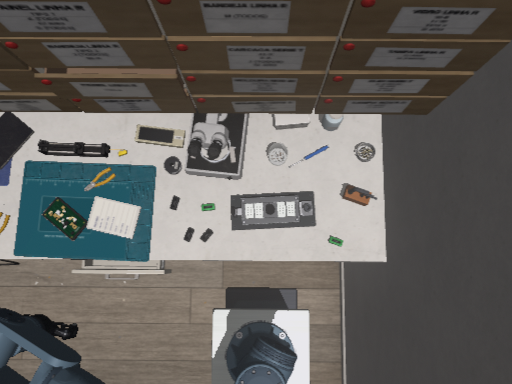

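View pics/wrist0.png

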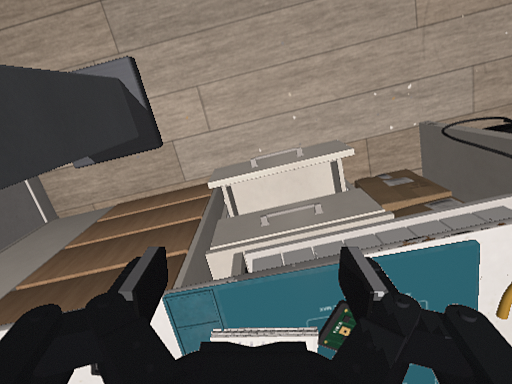

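The scene view shows three black adapters: (165,191), (155,219) and (171,227). In the top view they are at (175,202), (189,234) and (207,235). Two green look-alikes lie near them. The fixture is at (272,210) in the top view, with the catch on the left and the bolt on the right, and the key stand is at (356,194).

```bash
python3 - <<'E'
from h import *
f=load('top0')
g=cv2.cvtColor(f['frame'],cv2.COLOR_BGR2GRAY)
X=cloud(f)
# dark blobs on bench
hsv=cv2.cvtColor(f['frame'],cv2.COLOR_BGR2HSV)
m=((g<75)).astype(np.uint8)
m[:115]=0;m[262:]=0;m[:,:158]=0;m[:,384:]=0
n,l,s,c=cv2.connectedComponentsWithStats(m)
for i in range(1,n):
    if s[i,4]<25: continue
    cnt=cv2.findContours((l==i).astype(np.uint8),0,2)[0][0]; rc=cv2.minAreaRect(cnt)
    print(s[i],c[i].round(1),[round(x,1) for x in rc[0]+rc[1]+(rc[2],)],ray(f,*rc[0],16)[:2].round(1), hsv[l==i].mean(0).round())
im=f['frame'][110:265,150:400]; cv2.imwrite('pics/topz.png',cv2.resize(im,None,fx=3.2,fy=3.2,interpolation=cv2.INTER_CUBIC)[:600,:800])
E
```

```text
[193 115  13  11  93] [198.7 118.5] [199.0, 120.0, 10.0, 12.0, 90.0] [793.5 220. ] [ 9. 15. 48.]
[ 187  115   57   58 1260] [218.8 147.7] [214.6, 141.2, 51.7, 58.3, 6.3] [717.7 163.7] [10. 11. 55.]
[382 115   2  46  64] [382.7 133.6] [382.5, 137.5, 45.0, 1.0, 90.0] [ 733.8 -417.4] [14.  9. 73.]
[158 129  15  14 174] [164.8 135.4] [164.7, 135.5, 14.9, 11.8, 7.1] [737.  337.8] [68.  8. 54.]
[208 140  14  20 190] [214.  149.9] [214.1, 149.8, 11.6, 21.0, 26.6] [687.  164.9] [13. 10. 58.]
[165 157  16  17 152] [171.2 164.4] [172.2, 164.4, 14.3, 15.2, 63.4] [634.8 307.9] [138.   7.  62.]
[343 185  14  15  73] [349.5 190.2] [348.7, 192.1, 9.4, 13.9, 26.6] [ 542. -296.] [18. 46. 75.]
[359 192  11   6  31] [363.6 194.6] [363.8, 194.8, 10.7, 3.6, 14.0] [ 533.  -346.9] [34. 30. 70.]
[240 194  57   4  72] [268.8 195.6] [268.0, 195.6, 1.4, 56.1, 87.4] [528.4 -21.9] [25.  4. 65.]
[171 196   8  14  73] [174.3 202.7] [174.3, 202.6, 6.0, 12.3, 18.4] [502.6 296. ] [82.  6. 57.]
[231 204  10  14  56] [234.1 210.5] [235.5, 210.5, 13.0, 9.0, 90.0] [476.9  87.8] [29.  5. 67.]
[266 204   9  11  75] [269.5 208.8] [270.0, 209.0, 10.0, 8.0, 90.0] [482.7 -28.8] [61.  5. 65.]
[185 228   9  14  71] [188.6 234.1] [188.6, 234.3, 5.8, 12.5, 26.6] [395.7 244.1] [41.  7. 61.]
[201 229  12  12  68] [206.2 234.8] [206.3, 234.8, 5.7, 12.0, 45.0] [394.6 184.8] [22.  8. 65.]
```

View pics/topz.png

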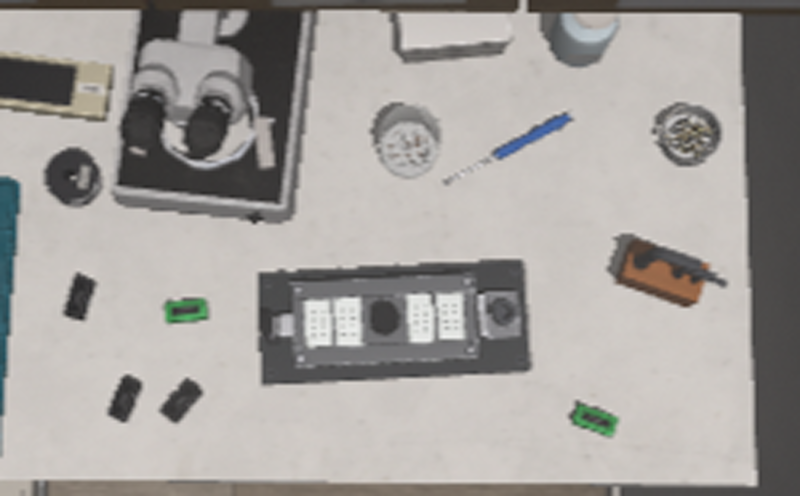

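```bash
cat >> h.py <<'E'
from scipy.spatial.transform import Rotation as Ro
def yaw():
    R=Ro.from_quat(r.get_state()['eef_rot']).as_matrix(); return np.arctan2(R[1,0],R[0,0])
def tgt(x,y,z,yw=None,deg=False):
    s=r.get_state();R=Ro.from_quat(s['eef_rot']).as_matrix()
    d=R.T@(np.array([x,y,z],float)-s['tcp_pos']); a=np.arctan2(R[1,0],R[0,0])
    t=0 if yw is None else (a-yw+np.pi)%(2*np.pi)-np.pi
    print('SHIFT',d.round(1),'turn',round(t,3),'dist',round(np.linalg.norm(d)),'rows',int(max(np.ceil(np.linalg.norm(d)/50),np.ceil(abs(t)/.15))))
def st():
    s=r.get_state();print('t',round(s['t'],2),'tcp',s['tcp_pos'].round(1),'yaw',round(yaw(),3),'F',s['contact_force'].round(1),'T',s['ft_torque'].round(2),'w',round(s['width'],1),'q',s['joint_positions'].round(2))
E
python3 - <<'E'
from h import *
st()
f=load('wrist0');R=Ro.from_quat(r.get_state()['eef_rot']).as_matrix();
print(R.T@(-f['R'].T@f['t']-r.get_state()['tcp_pos']), R.T@f['R'].T)
tgt(400,235,300,0)
E
```

```text
t 0.15 tcp [136.4 558.2 303.2] yaw 1.331 F [-0.1  0.1  0. ] T [-0.05 -0.01 -0.02] w 85.4 q [ 1.12  0.18  1.61 -0.    1.35 -0.21]
[ -0.24838892 -81.05331632 -70.25974164] [[ 9.99999444e-01 -1.25953401e-04 -1.04703387e-03]
 [ 4.45103376e-04  9.50485173e-01  3.10769591e-01]
 [ 9.56047686e-04 -3.10769884e-01  9.50484700e-01]]
SHIFT [-251.4  332.8    3.4] turn 1.331 dist 417 rows 9
```

```bash
python3 -m handwheel '[[100,-28,37,0,0.148],[100,-56,74,0,0.296],[100,-84,111,0,0.444],[100,-112,148,0,0.592],[100,-140,185,0,0.74],[100,-168,222,0,0.888],[100,-196,259,0,1.036],[100,-224,296,0,1.184],[100,-251,325,-10,1.331],[100,-251,325,-10,1.331]]'
python3 - <<'E'
from h import *
st()
f=snap('wrist','w1')
E
```

```text
t: 1.15
tcp_pos: [395.3, 234.0, 314.5]
eef_rot: [1.0, -0.005, 0.001, 0.001]
contact_force: [-0.6, 0.6, -0.8]
width: 85.6
t 1.15 tcp [395.3 234.  314.5] yaw -0.009 F [-0.6  0.6 -0.8] T [-0.01  0.03  0.01] w 85.6 q [ 0.28 -0.1   1.87 -0.    1.36  0.29]
```

View pics/w1.png

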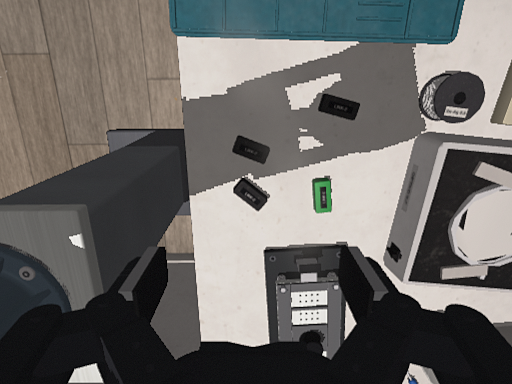

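The wrist view shows all three adapters, at (340,106), (251,149) and (251,194). The fixture's catch end is at (305,280), and the reel is at (455,97).

```bash
cat >> h.py <<'E'
def adapters(f,show=True):
    X=cloud(f);g=cv2.cvtColor(f['frame'],cv2.COLOR_BGR2GRAY);out=[]
    sat=cv2.cvtColor(f['frame'],cv2.COLOR_BGR2HSV)[...,1]
    m=((X[...,2]>11)&(X[...,2]<22)&(g<90)).astype(np.uint8)
    n,l,s,c=cv2.connectedComponentsWithStats(m)
    for i in range(1,n):
        if s[i,4]<120: continue
        P=X[l==i]; (cx,cy),(w,h),a=cv2.minAreaRect(P[:,:2].astype(np.float32))
        if not(15<min(w,h)<32 and 36<max(w,h)<55): continue
        if w<h: a+=90
        a=(a+90)%180-90
        out.append((cx,cy)); 
        if show: print('px',c[i].round(),'n',s[i,4],'centre',round(cx,1),round(cy,1),'med',np.median(P,0).round(1),'size',round(w,1),round(h,1),'long axis deg',round(a,1),'sat',sat[l==i].mean().round())
    return out
E
python3 - <<'E'
from h import *
f=load('w1'); adapters(f)
X=cloud(f); print(np.nanmedian(X[210:240,210:250,2]))
E
```

```text
px [339. 107.] n 685 centre 498.9 295.0 med [498.3 295.5  16.5] size 21.3 44.6 long axis deg -15.3 sat 25.0
px [250. 150.] n 606 centre 391.6 244.0 med [391.3 244.8  16.6] size 21.3 43.9 long axis deg -22.3 sat 18.0
px [250. 195.] n 485 centre 390.2 184.9 med [390.4 186.   16.7] size 19.9 43.7 long axis deg -40.3 sat 17.0
0.6675133733431623
```

```bash
python3 - <<'E'
from h import *
tgt(480,10,380,0)
E
python3 -m handwheel '[[100,20,45,-14,0],[100,40,90,-28,0],[100,60,135,-42,0],[100,80,180,-56,0],[100,86,224,-65,-0.009],[100,86,224,-65,-0.009],[100,86,224,-65,-0.009]]'
python3 - <<'E'
from h import *
st()
f=snap('wrist','w2')
E
```

```text
SHIFT [ 87.1 225.3 -65.9] turn -0.004 dist 250 rows 6
t: 1.9
tcp_pos: [478.8, 11.6, 378.7]
eef_rot: [1.0, 0.002, -0.0, 0.0]
contact_force: [-0.9, 0.2, -0.0]
width: 85.2
t 1.9 tcp [478.8  11.6 378.7] yaw 0.004 F [-0.9  0.2 -0. ] T [ 0.    0.05 -0.04] w 85.2 q [-0.22 -0.1   1.74 -0.    1.49 -0.23]
```

View pics/w2.png

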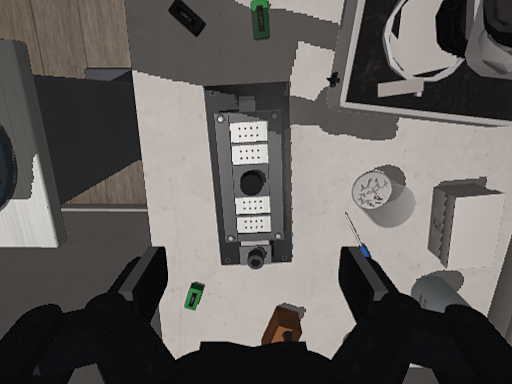

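The fixture is fully in view, with pocket floors at (248,131), (250,154), (253,205) and (254,223), the boss at (252,182) and the bolt at (256,255). The jar is at (372,190), and the stand is partly visible at (283,325).

```bash
cat >> h.py <<'E'
def pockets(f,box,zf=36):
    hsv=cv2.cvtColor(f['frame'],cv2.COLOR_BGR2HSV);m=((hsv[...,2]>165)).astype(np.uint8)
    k=np.zeros_like(m);x0,y0,x1,y1=box;k[y0:y1,x0:x1]=1;m&=k;m=cv2.morphologyEx(m,cv2.MORPH_CLOSE,np.ones((5,5)))
    n,l,s,c=cv2.connectedComponentsWithStats(m);o=[]
    for i in range(1,n):
        if s[i,4]<200: continue
        cnt=cv2.findContours((l==i).astype(np.uint8),0,2)[0][0];rc=cv2.minAreaRect(cnt)
        w=[ray(f,*p,zf) for p in cv2.boxPoints(rc)]
        print(c[i].round(1),ray(f,*rc[0],zf).round(1),ray(f,*c[i],zf).round(1),[np.linalg.norm(w[j]-w[j+1]).round(1) for j in (0,1)]);o.append(ray(f,*rc[0],zf))
    return o
E
python3 - <<'E'
from h import *
f=load('w2');X=cloud(f)
o=pockets(f,(225,110,278,240))
o=np.array(o);print(o.mean(0)); d=o[0]-o[-1];print(np.arctan2(-d[0],d[1]),np.linalg.norm(d))
g=cv2.cvtColor(f['frame'],cv2.COLOR_BGR2GRAY)
# boss top
m=((X[...,2]>57)&(X[...,2]<66));m[:,:230]=0;m[:,275:]=0;m[165:200]*=1
mm=m.copy();mm[:165]=0;mm[200:]=0;P=X[mm];print('boss',P.mean(0),(P.max(0)+P.min(0))/2,len(P))
mm=((X[...,2]>52)&(X[...,2]<58));mm[:240]=0;mm[275:]=0;mm[:,:235]=0;mm[:,275:]=0;P=X[mm];print('bolt',P.mean(0),(P.max(0)+P.min(0))/2,np.ptp(P,axis=0),len(P))
E
```

```text
[248.8 142.3] [471.2  25.3  36. ] [471.8  25.5  36. ] [np.float64(50.4), np.float64(58.0)]
[252.7 214.1] [477.3 -82.1  36. ] [477.6 -81.9  36. ] [np.float64(50.0), np.float64(57.0)]
[474.28321686 -28.39638609  36.        ]
0.05675566433291148 107.5758316895731Traceback (most recent call last):
  File "<stdin>", line 7, in <module>
numpy._core._exceptions._UFuncOutputCastingError: Cannot cast ufunc 'multiply' output from dtype('int64') to dtype('bool') with casting rule 'same_kind'
```

```bash
python3 - <<'E'
from h import *
f=load('w2');X=cloud(f)
for nm,lo,hi,b in (('boss',55,66,(165,200,230,275)),('bolt',50,59,(240,275,235,275))):
    mm=((X[...,2]>lo)&(X[...,2]<hi));k=np.zeros_like(mm);k[b[0]:b[1],b[2]:b[3]]=1;P=X[mm&k];c,rad=cv2.minEnclosingCircle(P[:,:2].astype(np.float32));print(nm,P.mean(0).round(1),np.round(c,1),rad,len(P))
# base plate corners from dark mask
mm=((X[...,2]>8)&(X[...,2]<75));mm[:80]=0;mm[270:]=0;mm[:,:195]=0;mm[:,300:]=0
P=X[mm][:,:2].astype(np.float32);rc=cv2.minAreaRect(P);print(rc)
c=np.array([474.3,-28.4]);a=.057;u=np.array([-np.sin(a),np.cos(a)])
for y in(-69,-38,38,69,-124):print(y,(c+u*y).round(1))
E
```

```text
boss [474.4 -28.3  61.5] [474.3 -29. ] 15.48201847076416 386
bolt [ 481.3 -151.5   54.8] [ 481.4 -152.9] 12.768857955932617 177
((474.8443908691406, -39.220123291015625), (118.0752944946289, 284.0421447753906), 3.2647485733032227)
-69 [478.2 -97.3]
-38 [476.5 -66.3]
38 [472.1   9.5]
69 [470.4  40.5]
-124 [ 481.4 -152.2]
```

```bash
python3 - <<'E'
from h import *
tgt(390.3,185,130,-0.703)
E
```

```text
SHIFT [ -86.9 -172.9  248.5] turn 0.709 dist 315 rows 7
```

```bash
python3 -m handwheel '[[80,-13,-25,36,0.1],[80,-26,-50,72,0.2],[80,-38,-75,108,0.3],[80,-50,-100,144,0.42],[80,-63,-125,180,0.55],[80,-76,-150,216,0.65],[80,-87,-173,248,0.709],[80,-87,-173,248,0.709],[80,-87,-173,248,0.709]]'
python3 - <<'E'
from h import *
st()
tgt(390.3,185,75,-0.703)
f=snap('wrist','w3')
E
```

```text
t: 2.85
tcp_pos: [388.4, 186.7, 129.8]
eef_rot: [0.94, -0.342, -0.002, 0.001]
contact_force: [0.3, 0.9, -0.1]
width: 68.3
t 2.85 tcp [388.4 186.7 129.8] yaw -0.697 F [ 0.3  0.9 -0.1] T [-0.01 -0.03  0.03] w 68.3 q [0.17 0.12 2.09 0.   0.94 0.87]
SHIFT [ 2.7 -0.  54.8] turn 0.006 dist 55 rows 2
```

View pics/w3.png

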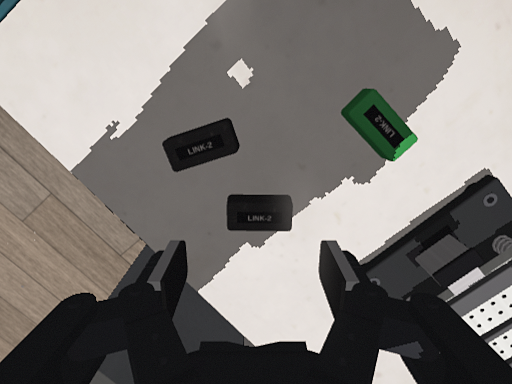

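The adapter is at (259,213), square to the fingers and between them.

```bash
python3 -m handwheel '[[80,3,0,30,0],[80,3,0,55,0.006],[80,3,0,55,0.006],[40,3,0,55,0.006],[40,3,0,55,0.006],[40,3,0,55,0.006],[40,3,0,55,0.006],[40,3,0,55,0.006]]' 30
python3 - <<'E'
from h import *
st()
f=snap('wrist','w4')
E
```

```text
t: 3.7
tcp_pos: [393.8, 184.5, 77.9]
eef_rot: [0.939, -0.345, 0.001, -0.001]
contact_force: [-1.2, -1.1, 7.3]
width: 44.0
t 3.7 tcp [393.8 184.5  77.9] yaw -0.705 F [-1.2 -1.1  7.3] T [-0.17  0.22 -0.06] w 44.0 q [0.16 0.24 2.09 0.   0.81 0.87]
```

View pics/w4.png

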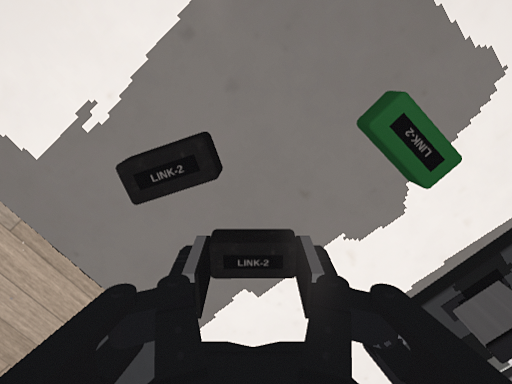

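```bash
python3 -m handwheel '[[40,0,0,-40,0],[40,0,0,-80,0],[40,0,0,-82,0],[40,0,0,-82,0]]'
python3 - <<'E'
from h import *
st()
f=snap('wrist','w5')
g=f['frame'][200:384,150:370];cv2.imwrite('pics/w5z.png',cv2.resize(g,None,fx=3,fy=3))
X=cloud(f)
for u,v in((252,262),(252,270),(205,262),(303,262),(205,285),(203,250),(303,250)): print(u,v,pt(f,u,v).round(1))
E
```

```text
t: 4.15
tcp_pos: [394.7, 184.6, 161.7]
eef_rot: [0.939, -0.345, 0.004, -0.002]
contact_force: [-0.2, -0.1, -1.0]
width: 43.9
t 4.15 tcp [394.7 184.6 161.7] yaw -0.704 F [-0.2 -0.1 -1. ] T [-0.05  0.02  0.04] w 43.9 q [0.16 0.06 2.07 0.   1.01 0.87]
252 262 [392.8 184.1 101. ]
252 270 [389.5 180.2 100.2]
205 262 [380.1 202.8 110.8]
303 262 [416.9 178.5 119.7]
205 285 [373.5 195.1 114.2]
203 250 [383.4 207.8 110.3]
303 250 [418.3 177.6 109.7]
```

View pics/w5z.png

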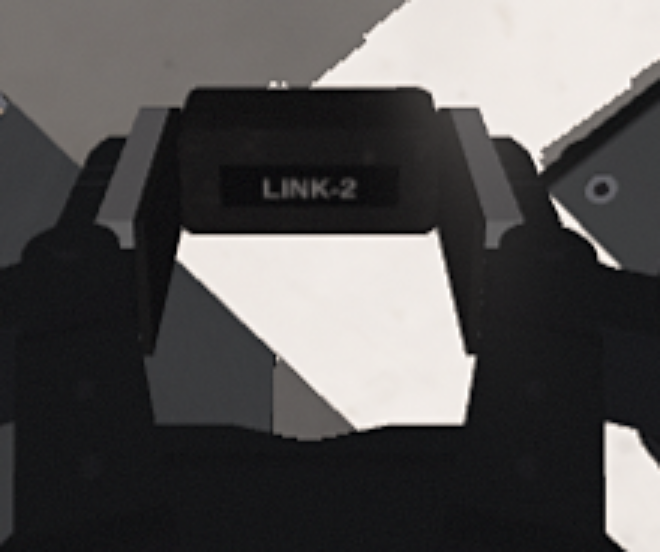

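```bash
cat >> h.py <<'E'
def held(f):
    s=r.get_state();R=Ro.from_quat(s['eef_rot']).as_matrix();X=(cloud(f)-s['tcp_pos'])@R
    m=(X[...,2]>57)&(X[...,2]<64)&(abs(X[...,0])<20.5)&(abs(X[...,1])<25)
    P=X[m];(c,sz,a)=cv2.minAreaRect(P[:,:2].astype(np.float32));print('held n',len(P),'c',np.round(c,1),'sz',np.round(sz,1),'a',round(a,1),'top z',np.median(P[:,2]).round(1))
E
python3 - <<'E'
from h import *
f=load('w5');held(f)
tgt(470.4,40.5,162,0.057)
E
```

```text
held n 3182 c [-0.   0.7] sz [41.1 22.2] a 0.6 top z 60.1
SHIFT [151.7  60.   -1.4] turn -0.762 dist 163 rows 6
```

```bash
python3 -m handwheel '[[40,25,10,-10,-0.14],[40,50,20,-10,-0.28],[40,75,30,-10,-0.42],[40,100,40,-10,-0.56],[40,126,50,-5,-0.7],[40,151.7,60,0,-0.762],[40,151.7,60,0,-0.762],[40,151.7,60,0,-0.762],[40,151.7,60,0,-0.762]]'
python3 - <<'E'
from h import *
st();f=snap('wrist','w6');held(f)
tgt(470.4,40.5,116,0.057)
E
```

```text
t: 5.1
tcp_pos: [469.3, 41.1, 159.7]
eef_rot: [1.0, 0.028, 0.001, -0.001]
contact_force: [-0.3, -0.1, -0.8]
width: 44.0
t 5.1 tcp [469.3  41.1 159.7] yaw 0.057 F [-0.3 -0.1 -0.8] T [ 0.   -0.02  0.05] w 44.0 q [-0.17  0.14  1.98  0.    1.02 -0.22]
held n 3111 c [0.  0.7] sz [22.8 41.2] a 89.4 top z 61.7
SHIFT [ 0.7  0.9 44. ] turn 0.001 dist 44 rows 1
```

View pics/w6.png

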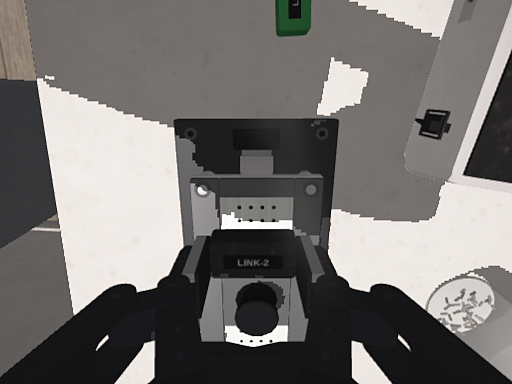

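```bash
python3 -m handwheel '[[40,0.7,0.2,25,0],[40,0.7,0.2,40,0],[40,0.7,0.2,43,0],[40,0.7,0.2,46,0],[40,0.7,0.2,47,0],[40,0.7,0.2,47,0]]'
python3 - <<'E'
from h import *
st();f=snap('wrist','w7');held(f)
E
```

```text
t: 5.75
tcp_pos: [470.5, 41.5, 113.8]
eef_rot: [1.0, 0.029, 0.002, -0.001]
contact_force: [-1.3, 1.3, 4.7]
width: 44.2
t 5.75 tcp [470.5  41.5 113.8] yaw 0.058 F [-1.3  1.3  4.7] T [0.2  0.53 0.01] w 44.2 q [-0.17  0.23  1.99  0.    0.92 -0.22]
held n 3099 c [0.  0.3] sz [22.5 41. ] a 89.8 top z 61.5
```

View pics/w7.png

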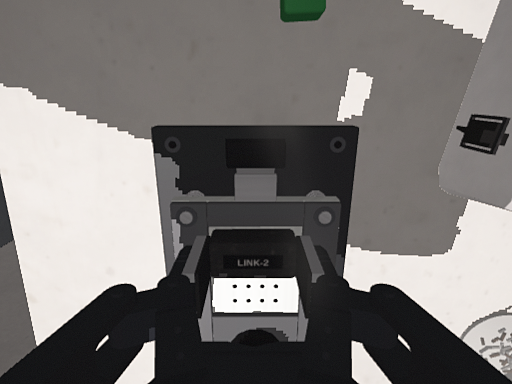

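```bash
python3 -m handwheel '[[68,0,0,0,0],[68,0,0,0,0],[68,0,0,0,0],[68,0,0,0,0],[70,0,0,-30,0],[80,0,0,-70,0],[80,0,0,-100,0],[80,0,0,-100,0]]'
python3 - <<'E'
from h import *
st();f=snap('wrist','w8');
g=f['frame'];X=cloud(f)
E
```

```text
t: 6.6
tcp_pos: [472.8, 40.9, 218.5]
eef_rot: [1.0, 0.029, 0.006, 0.0]
contact_force: [1.0, -0.6, 0.3]
width: 68.0
t 6.6 tcp [472.8  40.9 218.5] yaw 0.058 F [ 1.  -0.6  0.3] T [-0.06 -0.   -0.02] w 68.0 q [-0.17  0.05  1.94  0.    1.14 -0.22]
```

View pics/w8.png

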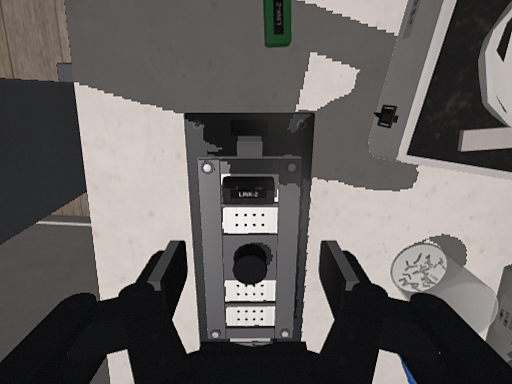

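```bash
cat >> h.py <<'E'
def seated(f,lo=44,hi=60):
    X=cloud(f);g=cv2.cvtColor(f['frame'],cv2.COLOR_BGR2GRAY)
    c=np.array([474.4,-28.6]);a=.057
    L=(X[...,:2]-c)@np.array([[np.cos(a),-np.sin(a)],[np.sin(a),np.cos(a)]])
    for y in(-69,-38,38,69):
        m=(abs(L[...,0])<30)&(abs(L[...,1]-y)<15)&(X[...,2]>lo)&(X[...,2]<hi)
        if m.sum()<60: continue
        P=L[m].astype(np.float32);z=X[m][:,2];cc,sz,an=cv2.minAreaRect(P)
        A=np.c_[L[m],np.ones(len(z))];co=np.linalg.lstsq(A,z,rcond=None)[0]
        print('pocket y',y,'n',m.sum(),'c',np.round(cc,1),'sz',np.round(sz,1),'top z',np.median(z).round(1),'tilt',co[:2].round(3))
E
python3 - <<'E'
from h import *
seated(load('w8'))
tgt(391.6,244,218,-0.389)
E
```

```text
pocket y 69 n 1352 c [-1.1 68.8] sz [22.1 43.9] top z 52.6 tilt [-0.   -0.11]
SHIFT [ -68.  -207.2   -2.4] turn 0.447 dist 218 rows 5
```

```bash
sed -i 's/lo=44,hi=60/lo=49.5,hi=60/' h.py; python3 -m handwheel '[[80,-13,-42,10,0.1],[80,-27,-84,20,0.2],[80,-41,-126,45,0.3],[80,-55,-168,70,0.4],[80,-68,-207,85,0.447],[80,-68,-207,85,0.447],[80,-68,-207,85,0.447],[80,-68,-207,85,0.447]]'
python3 - <<'E'
from h import *
seated(load('w8'))
st();f=snap('wrist','w9');adapters(f)
tgt(391.6,244,76,-0.389)
E
```

```text
t: 7.45
tcp_pos: [392.6, 243.3, 130.2]
eef_rot: [0.981, -0.193, 0.004, -0.001]
contact_force: [0.3, -0.9, 0.2]
width: 67.9
pocket y 69 n 1250 c [-1.1 68.8] sz [44.2 21.6] top z 52.6 tilt [-0.002 -0.018]
t 7.45 tcp [392.6 243.3 130.2] yaw -0.389 F [ 0.3 -0.9  0.2] T [0.   0.01 0.01] w 67.9 q [ 0.3   0.17  2.02 -0.    0.94  0.69]
px [387.  75.] n 2968 centre 499.0 295.6 med [498.1 296.3  16.5] size 21.4 45.2 long axis deg -15.5 sat 26.0
px [252. 215.] n 2052 centre 391.9 244.5 med [392.3 245.7  16.5] size 21.8 43.9 long axis deg -22.1 sat 23.0
px [396. 232.] n 250 centre 477.2 186.5 med [476.7 202.5  14. ] size 45.1 18.5 long axis deg 68.7 sat 156.0
px [478. 323.] n 644 centre 524.8 86.8 med [520.3  96.3  14.5] size 16.0 51.0 long axis deg -66.2 sat 14.0
SHIFT [-2.2 -0.1 54.6] turn -0.001 dist 55 rows 2
```

```bash
python3 -m handwheel '[[80,-1,-0.8,30,0],[80,-1,-0.8,53,0],[80,-1,-0.8,53,0],[40,-1,-0.8,53,0],[40,-1,-0.8,53,0],[40,-1,-0.8,53,0],[40,-1,-0.8,53,0]]' 30
python3 -m handwheel '[[40,0,0,-40,0],[40,0,0,-80,0],[40,0,0,-82,0],[40,0,0,-82,0]]'
python3 - <<'E'
from h import *
st();f=snap('wrist','w10');held(f);tgt(472.1,9.5,160,.057)
E
```

```text
t: 8.2
tcp_pos: [394.1, 244.3, 78.9]
eef_rot: [0.981, -0.194, 0.006, -0.002]
contact_force: [0.0, -2.2, 5.8]
width: 43.9
t: 8.6
tcp_pos: [393.9, 244.6, 162.3]
eef_rot: [0.981, -0.194, 0.007, -0.003]
contact_force: [-1.2, -0.2, -0.5]
width: 43.8
t 8.6 tcp [393.9 244.6 162.3] yaw -0.39 F [-1.2 -0.2 -0.5] T [-0.    0.06 -0.02] w 43.8 q [ 0.3   0.11  2.   -0.    1.01  0.69]
held n 3075 c [ 0.  -0.2] sz [21.9 41. ] a 90.0 top z 61.1
SHIFT [162.4 187.1   1.7] turn -0.447 dist 248 rows 5
```

```bash
python3 -m handwheel '[[40,29,34,-5,-0.08],[40,58,68,-5,-0.16],[40,87,102,-5,-0.24],[40,116,136,-5,-0.32],[40,145,168,-5,-0.4],[40,162.4,187.1,1,-0.447],[40,162.4,187.1,1,-0.447],[40,162.4,187.1,1,-0.447],[40,162.4,187.1,1,-0.447]]'
python3 - <<'E'
from h import *
st();f=snap('wrist','w11');held(f);tgt(472.1,9.5,114,.057)
E
```

```text
t: 9.55
tcp_pos: [471.0, 10.4, 159.7]
eef_rot: [1.0, 0.029, 0.005, -0.001]
contact_force: [0.5, -0.5, -1.6]
width: 44.2
t 9.55 tcp [471.   10.4 159.7] yaw 0.057 F [ 0.5 -0.5 -1.6] T [ 0.01 -0.    0.02] w 44.2 q [-0.23  0.14  1.98  0.01  1.01 -0.29]
held n 2924 c [-0.   0.1] sz [22.5 40.9] a 89.9 top z 62.7
SHIFT [ 0.4  1.2 46. ] turn 0.001 dist 46 rows 1
```

```bash
python3 -m handwheel '[[40,1.2,1,25,0],[40,1.2,1,40,0],[40,1.2,1,43,0],[40,1.2,1,46,0],[40,1.2,1,46,0],[40,1.2,1,46,0]]'
python3 -m handwheel '[[68,0,0,0,0],[68,0,0,0,0],[68,0,0,0,0],[68,0,0,0,0],[70,0,0,-30,0],[80,0,0,-70,0],[80,0,0,-100,0],[80,0,0,-100,0]]'
python3 - <<'E'
from h import *
st();f=snap('wrist','w12');seated(f);tgt(499,295.4,130,-.269)
E
```

```text
t: 10.2
tcp_pos: [473.3, 10.0, 114.9]
eef_rot: [1.0, 0.029, 0.006, -0.001]
contact_force: [-2.6, 1.2, 4.9]
width: 43.8
t: 11.0
tcp_pos: [474.8, 9.2, 219.4]
eef_rot: [1.0, 0.029, 0.01, 0.0]
contact_force: [0.4, 0.1, 1.3]
width: 68.4
t 11.0 tcp [474.8   9.2 219.4] yaw 0.058 F [0.4 0.1 1.3] T [-0.01 -0.01  0.03] w 68.4 q [-0.23  0.04  1.94  0.    1.14 -0.29]
pocket y 38 n 1283 c [ 0.5 38.2] sz [21.6 43.8] top z 52.6 tilt [ 0.001 -0.023]
pocket y 69 n 1399 c [-1.  68.8] sz [43.9 21.4] top z 52.6 tilt [ 0.002 -0.009]
SHIFT [  40.6 -284.    87.7] turn 0.327 dist 300 rows 6
```

View pics/w12.png

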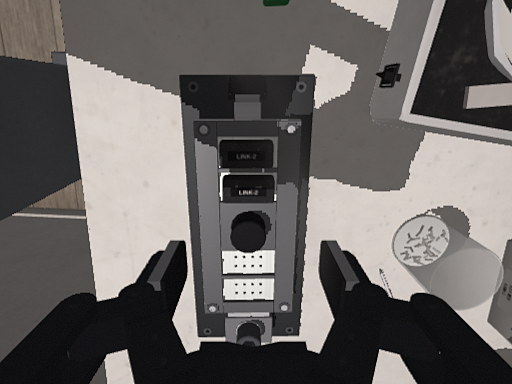

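```bash
python3 -m handwheel '[[80,6,-47,5,0.06],[80,13,-94,10,0.12],[80,20,-141,15,0.18],[80,27,-188,30,0.24],[80,34,-236,60,0.3],[80,40.6,-284,85,0.327],[80,40.6,-284,85,0.327],[80,40.6,-284,85,0.327],[80,40.6,-284,85,0.327]]'
python3 - <<'E'
from h import *
st();f=snap('wrist','w13');adapters(f)
tgt(499,295.4,77,-.269)
E
```

```text
t: 11.95
tcp_pos: [498.6, 294.6, 132.1]
eef_rot: [0.991, -0.134, 0.008, -0.001]
contact_force: [0.3, -0.1, 0.8]
width: 68.3
t 11.95 tcp [498.6 294.6 132.1] yaw -0.268 F [ 0.3 -0.1  0.8] T [-0.05  0.02  0.01] w 68.3 q [ 0.33  0.39  1.72 -0.01  1.01  0.6 ]
px [252. 213.] n 1982 centre 499.2 296.2 med [499.4 297.3  16.5] size 21.5 43.8 long axis deg -14.8 sat 21.0
SHIFT [-1.4 -0.8 55.9] turn -0.0 dist 56 rows 2
```

View pics/w13.png

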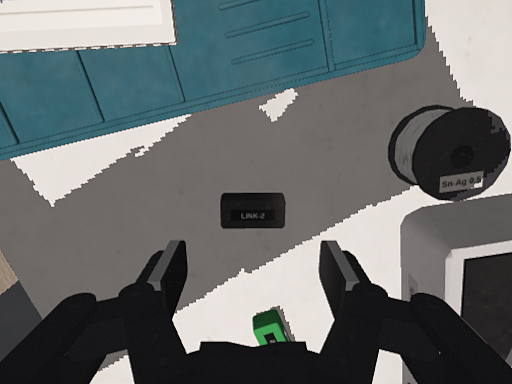

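```bash
python3 -m handwheel '[[80,-1,-1.2,30,0],[80,-1,-1.2,54,0],[80,-1,-1.2,54,0],[40,-1,-1.2,54,0],[40,-1,-1.2,54,0],[40,-1,-1.2,54,0],[40,-1,-1.2,54,0]]' 30
python3 -m handwheel '[[40,0,0,-40,0],[40,0,0,-80,0],[40,0,0,-95,0],[40,0,0,-95,0],[40,0,0,-95,0]]'
python3 - <<'E'
from h import *
st();f=snap('wrist','w14');held(f);tgt(476.5,-66.3,160,.057)
E
```

```text
t: 12.7
tcp_pos: [500.9, 295.7, 80.9]
eef_rot: [0.991, -0.134, 0.01, -0.002]
contact_force: [-0.3, -1.8, 6.5]
width: 43.8
t: 13.2
tcp_pos: [498.4, 295.6, 175.3]
eef_rot: [0.991, -0.134, 0.01, -0.002]
contact_force: [-0.5, -0.1, -1.7]
width: 44.0
t 13.2 tcp [498.4 295.6 175.3] yaw -0.269 F [-0.5 -0.1 -1.7] T [0.01 0.05 0.02] w 44.0 q [ 0.33  0.33  1.71 -0.01  1.09  0.61]
held n 2242 c [-0.  -0.8] sz [41.  21.3] a 0.4 top z 63.3
SHIFT [ 75.3 354.4  13.9] turn -0.326 dist 363 rows 8
```

```bash
python3 -m handwheel '[[40,9,44,0,-0.04],[40,18,88,0,-0.08],[40,28,132,0,-0.12],[40,38,176,0,-0.16],[40,47,220,0,-0.2],[40,56,265,0,-0.26],[40,66,310,2,-0.31],[40,75.3,354.4,7,-0.326],[40,75.3,354.4,13,-0.326],[40,75.3,354.4,13,-0.326]]'
python3 -m handwheel '[[40,0,0,0,0],[40,0,0,0,0]]'
python3 - <<'E'
from h import *
st();f=snap('wrist','w15');held(f);tgt(476.5,-66.3,115,.057)
E
```

```text
t: 14.25
tcp_pos: [474.8, -66.7, 158.5]
eef_rot: [1.0, 0.027, 0.007, -0.001]
contact_force: [0.4, -0.3, -1.0]
width: 43.7
t: 14.45
tcp_pos: [474.1, -65.2, 157.6]
eef_rot: [1.0, 0.028, 0.006, -0.001]
contact_force: [-1.1, 0.1, -0.4]
width: 43.8
t 14.45 tcp [474.1 -65.2 157.6] yaw 0.055 F [-1.1  0.1 -0.4] T [-0.02  0.05 -0.  ] w 43.8 q [-0.39  0.16  1.97  0.01  1.01 -0.45]
held n 351 c [ 0.1 -0.6] sz [40.7 22.3] a 0.4 top z 63.7
SHIFT [ 1.4  1.3 43. ] turn -0.002 dist 43 rows 1
```

View pics/w15.png

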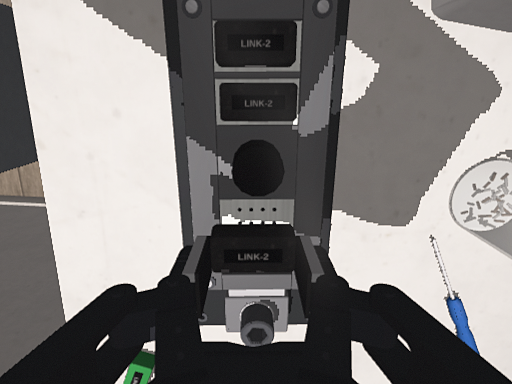

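```bash
python3 -m handwheel '[[40,1.4,1.9,25,0],[40,1.4,1.9,38,0],[40,1.4,1.9,41,0],[40,1.4,1.9,42.5,0],[40,1.4,1.9,42.5,0],[40,1.4,1.9,42.5,0]]'
python3 -m handwheel '[[68,0,0,0,0],[68,0,0,0,0],[68,0,0,0,0],[68,0,0,0,0],[70,0,0,-30,0],[80,0,0,-70,0],[80,0,0,-110,0],[80,0,0,-110,0],[80,0,0,-110,0]]'
python3 - <<'E'
from h import *
st();f=snap('wrist','w16');seated(f);tgt(475,20,330,0.057)
E
```

```text
t: 15.1
tcp_pos: [476.5, -66.4, 116.2]
eef_rot: [1.0, 0.028, 0.006, -0.001]
contact_force: [-2.3, 1.5, 5.3]
width: 44.1
t: 16.0
tcp_pos: [475.7, -66.9, 227.1]
eef_rot: [1.0, 0.028, 0.007, -0.001]
contact_force: [-0.5, -0.2, -0.0]
width: 68.4
t 16.0 tcp [475.7 -66.9 227.1] yaw 0.056 F [-0.5 -0.2 -0. ] T [-0.04  0.02 -0.02] w 68.4 q [-0.39  0.05  1.92  0.01  1.16 -0.45]
pocket y -38 n 1205 c [ -0.8 -37.5] sz [21.5 44.1] top z 52.6 tilt [ 0.002 -0.016]
pocket y 38 n 1524 c [ 0.4 38.3] sz [20.7 43.9] top z 52.6 tilt [-0.001  0.   ]
pocket y 69 n 1750 c [-1.1 68.5] sz [20.8 44. ] top z 52.6 tilt [0.   0.01]
SHIFT [   6.2  -86.7 -104. ] turn -0.001 dist 136 rows 3
```

View pics/w16.png

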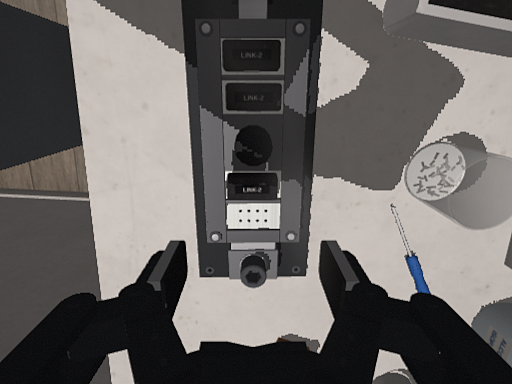

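All three adapters are seated, with their tops at z 52.6 and level. Next I push down on the boss.

```bash
python3 - <<'E'
from h import *
tgt(474.4,-28.6,150,0.057)
E
python3 -m handwheel '[[0,0,-20,0,0],[0,0.8,-38,0,0],[0,0.8,-38,0,0],[0,0.8,-38,20,0],[0,0.8,-38,50,0],[0,0.8,-38,70,0],[0,0.8,-38,76,0],[0,0.8,-38,76,0]]'
python3 - <<'E'
from h import *
st();tgt(474.4,-28.6,137,0.057)
E
```

```text
SHIFT [  0.8 -37.8  75.8] turn -0.001 dist 85 rows 2
t: 16.85
tcp_pos: [473.4, -28.5, 148.3]
eef_rot: [1.0, 0.028, 0.004, -0.002]
contact_force: [-0.3, 0.6, 0.9]
width: 0.1
t 16.85 tcp [473.4 -28.5 148.3] yaw 0.056 F [-0.3  0.6  0.9] T [0.02 0.05 0.03] w 0.1 q [-0.31  0.16  1.98  0.01  0.99 -0.37]
SHIFT [ 0.9  0.2 11.3] turn -0.001 dist 11 rows 1
```

```bash
python3 -m handwheel '[[0,0.9,0.2,9,0],[0,0.9,0.2,14,0],[0,0.9,0.2,18,0],[0,0.9,0.2,22,0],[0,0.9,0.2,24,0],[0,0.9,0.2,26,0],[0,0.9,0.2,26,0]]'
python3 - <<'E'
from h import *
st()
E
```

```text
t: 17.55
tcp_pos: [474.9, -28.8, 123.4]
eef_rot: [1.0, 0.028, 0.004, -0.002]
contact_force: [-4.2, 0.7, 11.0]
width: -0.1
t 17.55 tcp [474.9 -28.8 123.4] yaw 0.056 F [-4.2  0.7 11. ] T [-0.03  0.77 -0.03] w -0.1 q [-0.31  0.21  1.99  0.01  0.93 -0.37]
```

```bash
python3 -m handwheel '[[0,0,0,2,0],[0,0,0,4,0],[0,0,0,5,0],[0,0,0,6,0],[0,0,0,6,0],[0,0,0,6,0],[0,0,0,6,0]]'
python3 - <<'E'
from h import *
st()
E
```

```text
t: 18.25
tcp_pos: [475.2, -28.8, 120.9]
eef_rot: [1.0, 0.029, 0.004, -0.001]
contact_force: [-17.4, 3.9, 39.8]
width: -0.3
t 18.25 tcp [475.2 -28.8 120.9] yaw 0.057 F [-17.4   3.9  39.8] T [ 0.57  2.96 -0.03] w -0.3 q [-0.31  0.22  1.99  0.01  0.93 -0.37]
```

```bash
python3 -m handwheel '[[0,0,0,-1,0],[0,0,0,-1,0],[0,0,0,-1,0],[0,0,0,-1,0],[0,0,0,-20,0],[0,0,0,-60,0],[50,0,-20,-110,0],[50,0,-40,-140,0],[50,0,-40,-140,0],[50,0,-40,-140,0]]'
python3 - <<'E'
from h import *
st();f=snap('wrist','w17');seated(f,36,60)
X=cloud(f);c=proj(f,(474.4,-28.6,50)).astype(int);print(c,pt(f,*c).round(1))
E
```

```text
t: 19.25
tcp_pos: [472.0, 11.0, 261.3]
eef_rot: [1.0, 0.029, 0.005, -0.001]
contact_force: [-1.4, -0.7, -0.5]
width: 42.7
t 19.25 tcp [472.   11.  261.3] yaw 0.059 F [-1.4 -0.7 -0.5] T [-0.    0.04 -0.03] w 42.7 q [-0.23 -0.01  1.91  0.    1.24 -0.29]
pocket y -38 n 786 c [ -1.1 -37.4] sz [22.3 43.6] top z 42.0 tilt [-0.001 -0.081]
pocket y 38 n 919 c [ 0.3 38.4] sz [21.1 43.9] top z 41.9 tilt [ 0.004 -0.043]
pocket y 69 n 973 c [-1.1 69.2] sz [20.5 43.5] top z 41.8 tilt [ 0.001 -0.053]
[252 215] [474.1 -27.   51.8]
```

View pics/w17.png

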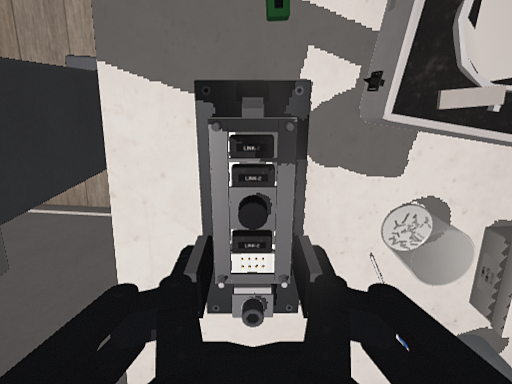

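```bash
python3 - <<'E'
from h import *
tgt(500,-210,350,0.057)
E
python3 -m handwheel '[[50,2,45,-18,0],[50,4,90,-36,0],[50,6,135,-54,0],[50,10,180,-72,0],[50,14,222,-89,0],[50,14,222,-89,0],[50,14,222,-89,0]]'
python3 - <<'E'
from h import *
st();f=snap('wrist','w18')
E
```

```text
SHIFT [ 16.3 221.8 -90.4] turn 0.001 dist 240 rows 5
t: 20.0
tcp_pos: [496.9, -211.4, 346.4]
eef_rot: [1.0, 0.028, 0.002, -0.003]
contact_force: [-0.9, 0.7, -0.5]
width: 42.9
t 20.0 tcp [ 496.9 -211.4  346.4] yaw 0.055 F [-0.9  0.7 -0.5] T [ 0.03 -0.06 -0.05] w 42.9 q [-0.63  0.07  1.65  0.01  1.43 -0.68]
```

View pics/w18.png

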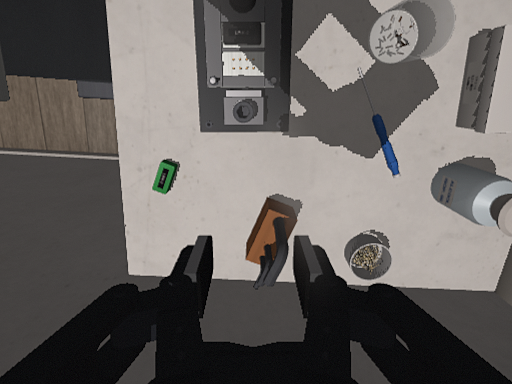

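```bash
python3 - <<'E'
from h import *
f=load('w18');X=cloud(f)
cv2.imwrite('pics/w18z.png',cv2.resize(f['frame'][180:300,220:340],None,fx=5,fy=5,interpolation=cv2.INTER_CUBIC))
S=X[180:300,220:340]
for lo,hi in ((46,54),(60,90),(90,104),(112,140)):
    m=(S[...,2]>lo)&(S[...,2]<hi);P=S[m]
    if len(P)>20:
        rc=cv2.minAreaRect(P[:,:2].astype(np.float32));print(lo,hi,len(P),rc,P[:,2].mean(), P.min(0).round(),P.max(0).round())
E
```

```text
46 54 1180 ((510.8312683105469, -355.4415283203125), (160.42861938476562, 43.548431396484375), 67.42537689208984) 50.366169846540345 [ 460. -422.   46.] [ 560. -275.   54.]
60 90 303 ((521.6760864257812, -330.98809814453125), (89.03587341308594, 12.090083122253418), 68.6979751586914) 76.7631466098695 [ 506. -374.   60.] [ 542. -289.   90.]
90 104 190 ((524.237060546875, -324.4512634277344), (73.09070587158203, 12.283868789672852), 68.55387878417969) 97.13929097034821 [ 510. -359.   90.] [ 542. -290.  104.]
112 140 533 ((528.3231201171875, -315.26837158203125), (50.339603424072266, 12.599708557128906), 69.57038116455078) 125.38853581741334 [ 515. -339.  112.] [ 542. -291.  131.]
```

View pics/w18z.png

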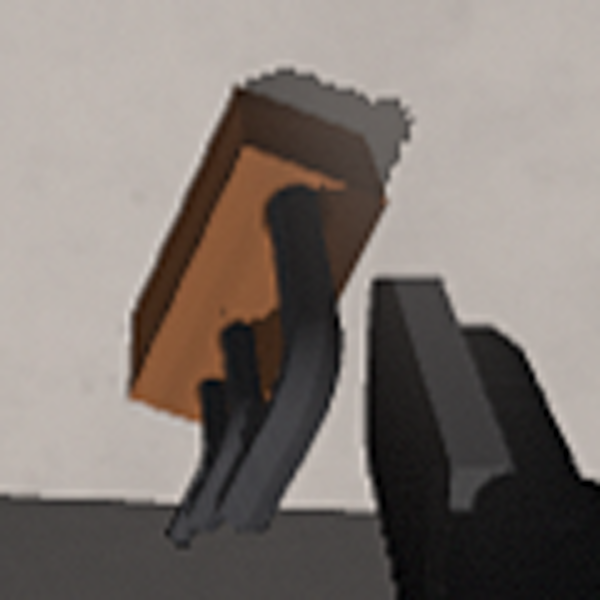

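The stand is at (272,232) with the big key on its near (+y) end. All the short arms point toward -y, and the big elbow is at (281,222), about world (535,-297.5,124.5). The carrier is latched: the adapter tops have dropped from 52.6 to 42.

```bash
python3 - <<'E'
from h import *
tgt(535,-297.5,250,-0.357)
E
python3 -m handwheel '[[60,2,20,0,0.08],[60,4,40,15,0.16],[60,8,60,35,0.24],[60,18,75,60,0.33],[60,33,88,80,0.412],[60,33,88,96,0.412],[60,33,88,96,0.412],[60,33,88,96,0.412]]'
python3 - <<'E'
from h import *
st();f=snap('wrist','w19');X=cloud(f)
m=(X[...,2]>116)&(X[...,2]<140)&(abs(X[...,0]-525)<40)&(abs(X[...,1]+315)<45)
P=X[m];rc=cv2.minAreaRect(P[:,:2].astype(np.float32));print(rc,np.median(P[:,2]),len(P));b=cv2.boxPoints(rc);print(b)
E
```

```text
SHIFT [32.8 89.9 95.8] turn 0.414 dist 135 rows 3
t: 20.85
tcp_pos: [534.6, -294.1, 249.2]
eef_rot: [0.984, -0.175, 0.0, -0.004]
contact_force: [-0.3, -0.2, 0.8]
width: 51.2
t 20.85 tcp [ 534.6 -294.1  249.2] yaw -0.353 F [-0.3 -0.2  0.8] T [ 0.02  0.02 -0.  ] w 51.2 q [-0.7   0.31  1.56  0.01  1.27 -0.35]
((528.5740356445312, -315.29461669921875), (49.68311309814453, 11.723095893859863), 69.70922088623047) 127.6065609028395 1066
[[ 514.46155 -336.56195]
 [ 525.45715 -340.62732]
 [ 542.6865  -294.02728]
 [ 531.6909  -289.9619 ]]
```

View pics/w19.png

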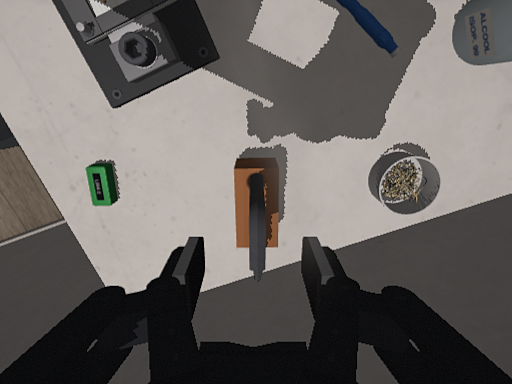

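```bash
python3 - <<'E'
from h import *
tgt(534.8,-298.2,179,-0.355)
E
```

```text
SHIFT [ 1.   3.9 71.4] turn 0.002 dist 71 rows 2
```

```bash
python3 -m handwheel '[[60,1,3.9,35,0],[60,1,3.9,60,0],[60,1,3.9,71,0],[60,1,3.9,71,0],[5,1,3.9,71,0],[5,1,3.9,71,0],[5,1,3.9,71,0],[5,1,3.9,71,0],[5,1,3.9,71,0],[5,1,3.9,71,0]]' 40
python3 - <<'E'
from h import *
st();f=snap('wrist','w20')
E
```

```text
t: 21.9
tcp_pos: [535.5, -298.9, 181.0]
eef_rot: [0.984, -0.176, 0.002, -0.002]
contact_force: [0.3, 0.8, 6.1]
width: 10.7
t 21.9 tcp [ 535.5 -298.9  181. ] yaw -0.353 F [0.3 0.8 6.1] T [ 0.07  0.13 -0.03] w 10.7 q [-0.7   0.39  1.6   0.01  1.14 -0.35]
```

View pics/w20.png

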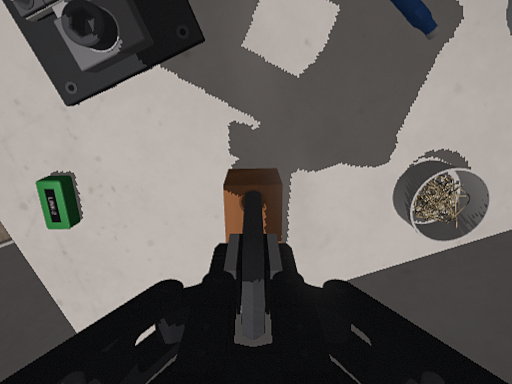

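```bash
python3 - <<'E'
from h import *
f=load('w20')
s=r.get_state();R=Ro.from_quat(s['eef_rot']).as_matrix()
for v in range(190,345,10):
    p=pt(f,253,v);print(v,p.round(1),(R.T@(p-s['tcp_pos'])).round(1))
E
```

```text
190 [ 539.8 -285.6   49.5] [ -1.1 -13.3 131.5]
200 [ 538.3 -289.5   58.9] [ -1.1  -9.1 122.1]
210 [ 537.9 -290.4   75.1] [ -1.1  -8.3 105.9]
220 [ 537.7 -290.7   90. ] [-1.1 -7.9 91. ]
230 [ 537.5 -291.1  102.6] [-1.1 -7.6 78.4]
240 [ 537.3 -291.6  113.3] [-1.1 -7.  67.7]
250 [ 536.6 -293.4  120.3] [-1.1 -5.2 60.6]
260 [ 535.3 -296.8  123.6] [-1.1 -1.6 57.3]
270 [ 534.  -300.2  126.6] [-1.1  2.1 54.3]
280 [ 561.4 -224.2  251.8] [ -1.2 -79.4 -70.4]
290 [ 530.9 -308.7  129.8] [-1.1 11.1 51.1]
300 [ 529.2 -313.3  130.9] [-1.1 16.  50. ]
310 [ 526.7 -319.9  129.4] [-1.1 23.  51.4]
320 [ 524.5 -325.9  129. ] [-1.1 29.4 51.7]
330 [ 522.7 -331.   129.9] [-1.1 34.8 50.9]
340 [ 490.2 -420.1   39.9] [ -1.1 130.2 140.3]
```

```bash
python3 -m handwheel '[[5,0,0,-12,0],[5,0,0,-24,0],[5,0,0,-34,0],[5,0,0,-34,0]]' 40
python3 -m handwheel '[[5,0,0,0,0.14],[5,0,0,0,0.28],[5,0,0,0,0.42],[5,0,0,0,0.56],[5,0,0,0,0.7],[5,0,0,0,0.84],[5,0,0,0,0.98],[5,0,0,0,1.12],[5,0,0,0,1.26],[5,0,0,0,1.40]]'
python3 -m handwheel '[[5,0,0,0,0.14],[5,0,0,0,0.17],[5,0,0,0,0.17],[5,0,0,0,0.17]]'
python3 - <<'E'
from h import *
st();f=snap('wrist','w21');f=snap('scene','s21');tgt(535,-298,215,-1.927)
cv2.imwrite('pics/s21z.png',cv2.resize(f['frame'][200:300,300:420],None,fx=5,fy=5,interpolation=cv2.INTER_CUBIC))
E
```

```text
t: 22.35
tcp_pos: [536.1, -299.7, 217.4]
eef_rot: [0.984, -0.176, 0.004, -0.001]
contact_force: [0.6, -0.5, -1.3]
width: 10.8
t: 23.35
tcp_pos: [535.1, -297.9, 216.1]
eef_rot: [-0.638, 0.77, 0.001, 0.004]
contact_force: [-2.2, 3.5, -1.4]
width: 10.9
t: 23.75
tcp_pos: [534.7, -297.2, 215.3]
eef_rot: [-0.571, 0.821, 0.002, 0.004]
contact_force: [0.6, 3.1, -3.9]
width: 10.7
t 23.75 tcp [ 534.7 -297.2  215.3] yaw -1.926 F [ 0.6  3.1 -3.9] T [1.01 0.1  0.01] w 10.7 q [-0.7   0.35  1.59  0.01  1.21  1.22]
SHIFT [ 0.5 -0.4  0.5] turn 0.0 dist 1 rows 1
```

View pics/w21.png

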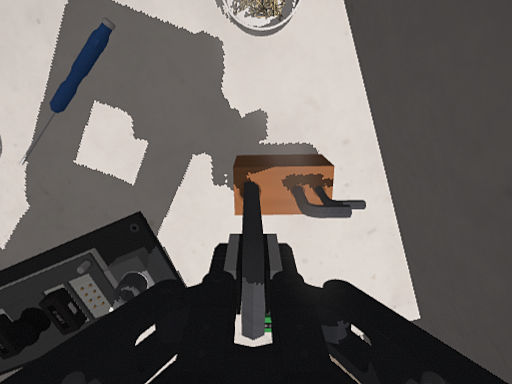

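View pics/s21z.png

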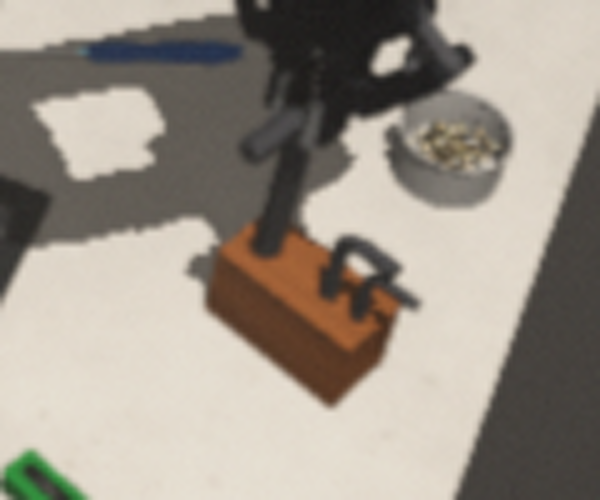

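```bash
python3 - <<'E'
from h import *
f=load('w19');print(ray(f,101,184,16)); f=load('w18');print(ray(f,165,177,16), ray(f,120,60,0),ray(f,120,200,0))
E
```

```text
[ 377.54071384 -248.74069705   16.        ]
[ 376.52114938 -248.49026898   16.        ] [319.72787949 -99.76774985   0.        ] [ 304.14291533 -292.15904073    0.        ]
```

```bash
python3 -m handwheel '[[5,0,0,0,0],[5,0,11,0,0],[5,0,22,-1,0],[5,0,31,0,0],[5,0,41,3,0],[5,0,50,5,0],[5,0,59,9,0],[5,0,59,9,0],[5,0,59,9,0]]' 20
python3 - <<'E'
from h import *
st();f=snap('wrist','w22');f=snap('scene','s22')
cv2.imwrite('pics/s22z.png',cv2.resize(f['frame'][200:300,300:420],None,fx=5,fy=5,interpolation=cv2.INTER_CUBIC))
E
```

```text
t: 24.75
tcp_pos: [479.0, -276.7, 206.3]
eef_rot: [-0.571, 0.821, 0.002, 0.003]
contact_force: [1.5, 0.5, -0.5]
width: 10.3
t 24.75 tcp [ 479.  -276.7  206.3] yaw -1.927 F [ 1.5  0.5 -0.5] T [ 0.16 -0.45  0.05] w 10.3 q [-0.74  0.24  1.75  0.01  1.16  1.18]
```

View pics/w22.png

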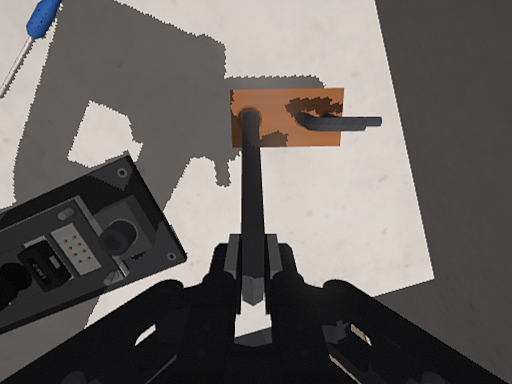

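View pics/s22z.png

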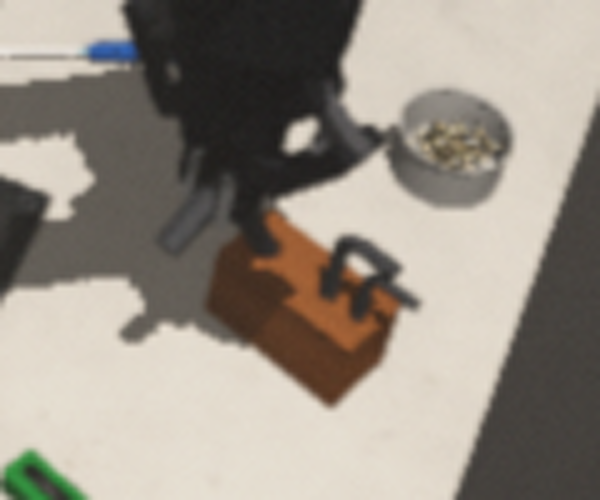

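The key pivots in the grip with almost no force, so I continue the arc.

```bash
python3 -m handwheel '[[5,0,9,4,0],[5,0,17,9,0],[5,0,24,15,0],[5,0,31,22,0],[5,0,37,30,0],[5,0,43,37,0],[5,0,48,46,0],[5,0,53,54,0],[5,0,53,54,0],[5,0,53,54,0]]' 20
python3 - <<'E'
from h import *
st()
E
python3 -m handwheel '[[5,0,3,9,0],[5,0,6,18,0],[5,0,8,28,0],[5,0,9,36,0],[5,0,9,40,0],[5,0,9,40,0],[5,0,9,40,0]]' 20
python3 - <<'E'
from h import *
st();f=snap('wrist','w23');f=snap('scene','s23')
cv2.imwrite('pics/s23z.png',cv2.resize(f['frame'][200:300,300:420],None,fx=5,fy=5,interpolation=cv2.INTER_CUBIC))
E
```

```text
t: 25.85
tcp_pos: [429.0, -257.5, 151.6]
eef_rot: [-0.571, 0.821, 0.004, 0.003]
contact_force: [-0.6, 0.7, 1.0]
width: 10.9
t 25.85 tcp [ 429.  -257.5  151.6] yaw -1.927 F [-0.6  0.7  1. ] T [ 0.03 -0.16  0.05] w 10.9 q [-0.78  0.22  1.91  0.01  1.02  1.14]
t: 26.55
tcp_pos: [419.9, -253.5, 111.2]
eef_rot: [-0.571, 0.821, 0.005, 0.002]
contact_force: [-1.1, 0.9, 1.6]
width: 10.9
t 26.55 tcp [ 419.9 -253.5  111.2] yaw -1.927 F [-1.1  0.9  1.6] T [-0.04  0.   -0.  ] w 10.9 q [-0.79  0.27  1.94  0.01  0.93  1.13]
```

View pics/w23.png

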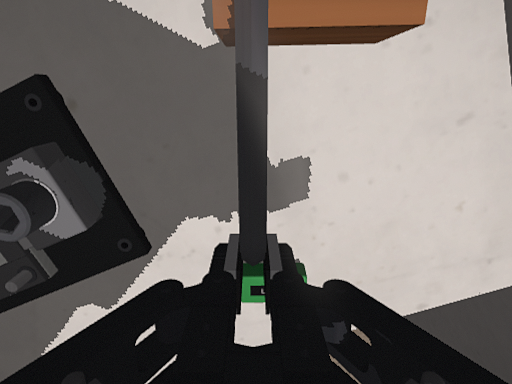

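View pics/s23z.png

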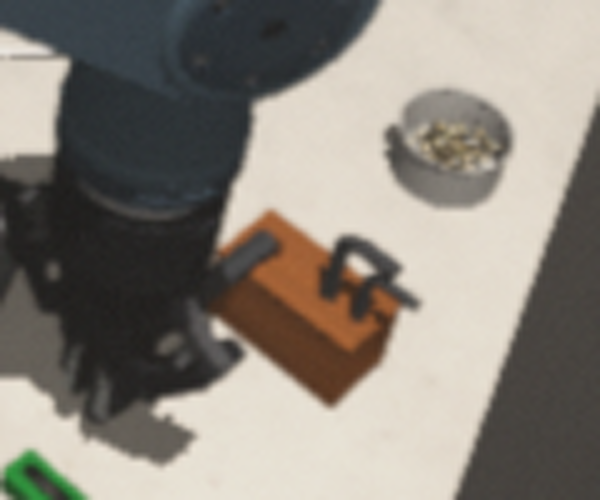

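The long arm now lies along the stand top. I'll measure its level.

```bash
cat >> h.py <<'E'
def bar(f,tol=9,zr=(20,140)):
    s=r.get_state();R=Ro.from_quat(s['eef_rot']).as_matrix();X=cloud(f);T=(X-s['tcp_pos'])@R
    g=cv2.cvtColor(f['frame'],cv2.COLOR_BGR2GRAY)
    m=(abs(T[...,0])<tol)&(T[...,2]>zr[0])&(T[...,2]<zr[1])&(T[...,1]<-13)&(T[...,1]>-125)&(g<110)
    P=T[m]; bins=np.arange(-125,-10,12.);o=[]
    for a,b in zip(bins[:-1],bins[1:]):
        Q=P[(P[:,1]>=a)&(P[:,1]<b)]
        if len(Q)>15:
            z=np.percentile(Q[:,2],10);Q=Q[Q[:,2]<z+5];o.append((Q[:,1].mean(),np.median(Q[:,0]),z))
    o=np.array(o);print(o.round(1));k=np.polyfit(o[:,0],o[:,2],1);kx=np.polyfit(o[:,0],o[:,1],1);print('slope sag rad (pos=tip down)',-k[0].round(3),'z at y=0',k[1].round(1),'x slope',kx.round(3),'far y',P[:,1].min().round(1))
E
python3 - <<'E'
from h import *
bar(load('w23'))
E
```

```text
[[-1.051e+02 -1.000e-01  4.720e+01]
 [-9.510e+01 -1.000e-01  4.670e+01]
 [-8.310e+01 -2.000e-01  4.620e+01]
 [-7.110e+01 -2.000e-01  4.600e+01]
 [-5.900e+01  2.000e-01  4.570e+01]
 [-4.700e+01  1.000e-01  4.530e+01]
 [-3.510e+01  1.000e-01  4.500e+01]
 [-2.310e+01  1.000e-01  4.480e+01]]
slope sag rad (pos=tip down) 0.029 z at y=0 44.0 x slope [0.005 0.287] far y -112.3
```

```bash
python3 - <<'E'
from h import *
for n,b in (('w16',(230,250,280,300)),('w19',(110,20,175,85)),('w15',(230,300,285,355)),('w20',(60,0,130,55))):
    f=load(n);im=f['frame'][b[1]:b[3],b[0]:b[2]];print(n,b)
    cv2.imwrite(f'pics/b_{n}.png',cv2.resize(im,(400,300*1) if 0 else None,fx=7,fy=7,interpolation=cv2.INTER_CUBIC))
a=[cv2.resize(cv2.imread(f'pics/b_{n}.png'),(390,390)) for n in('w19','w15')]
cv2.imwrite('pics/bb.png',np.hstack(a))
E
python3 -m handwheel '[[5,0,0,-20,0],[5,0,0,-60,0],[5,0,0,-100,0],[5,0,0,-130,0],[5,0,0,-130,0]]' 60
```

```text
w16 (230, 250, 280, 300)
w19 (110, 20, 175, 85)
w15 (230, 300, 285, 355)
w20 (60, 0, 130, 55)
t: 27.15
tcp_pos: [421.7, -256.4, 245.9]
eef_rot: [-0.571, 0.821, 0.001, 0.003]
contact_force: [1.0, -0.1, -1.1]
width: 10.4
```

View pics/bb.png

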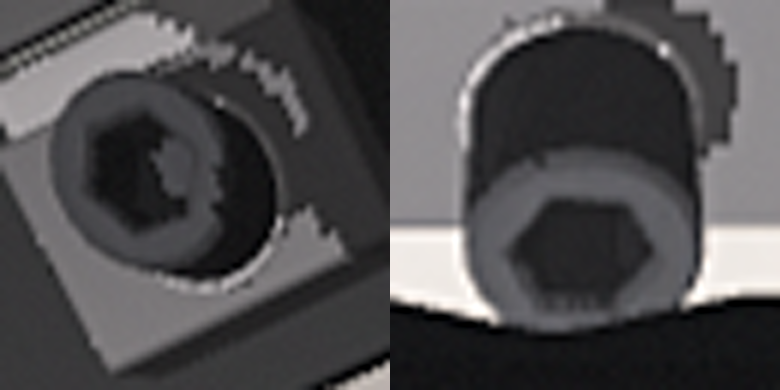

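```bash
python3 - <<'E'
from h import *
f=load('w15')
c=np.array([(122,252),(158,200),(235,200),(265,245),(240,305),(150,300)])/7.09+np.array([230,300])
W=np.array([ray(f,u-.5,v-.5,55)[:2] for u,v in c]);m=W.mean(0);d=W-m
print(m,np.degrees(np.arctan2(d[:,1],d[:,0])).round(1),np.linalg.norm(d,axis=1).round(1))
a=np.arctan2(d[:,1],d[:,0]);print(np.degrees(np.angle(np.exp(6j*a).mean())/6))
f=load('w19')
c=np.array([(85,158),(140,107),(190,120),(215,170),(185,220),(135,232),(95,200)])
c=np.array([(128,108),(85,165),(135,235),(190,222)])/6.0+np.array([110,20])
W=np.array([ray(f,u-.5,v-.5,55)[:2] for u,v in c]);m=np.array([481.3,-152.3]);d=W-m
a=np.arctan2(d[:,1],d[:,0]);print(W.mean(0),np.degrees(a).round(1),np.linalg.norm(d,axis=1).round(1),np.degrees(np.angle(np.exp(6j*a).mean())/6))
E
```

```text
[ 481.79498838 -151.82406765] [-176.2  123.5   60.8    8.3  -53.3 -123.1] [7.5 7.5 7.5 7.2 8.5 7.8]
3.375598696818892
[ 480.38197649 -153.27285894] [  71.8  151.8 -119.6  -63.7] [7.9 7.  7.8 8.8] 3.033009618420478
```

```bash
python3 -m handwheel '[[5,0,0,0,-0.14],[5,0,0,0,-0.28],[5,0,0,0,-0.42],[5,0,0,0,-0.56],[5,0,0,0,-0.7],[5,0,0,0,-0.84],[5,0,0,0,-0.98],[5,0,0,0,-1.12],[5,0,0,0,-1.26],[5,0,0,0,-1.4]]'
python3 -m handwheel '[[5,0,0,0,-0.14],[5,0,0,0,-0.28],[5,0,0,0,-0.42],[5,0,0,0,-0.56],[5,0,0,0,-0.7],[5,0,0,0,-0.84],[5,0,0,0,-0.98],[5,0,0,0,-1.12],[5,0,0,0,-1.26],[5,0,0,0,-1.4]]'
python3 - <<'E'
from h import *
st();tgt(542,-189,240,1.623)
E
```

```text
t: 28.15
tcp_pos: [420.9, -255.7, 244.2]
eef_rot: [0.966, -0.257, -0.0, -0.003]
contact_force: [0.5, 0.1, -1.8]
width: 10.4
t: 29.15
tcp_pos: [420.2, -255.0, 242.6]
eef_rot: [0.904, 0.428, 0.002, -0.004]
contact_force: [-0.3, 0.3, -1.4]
width: 10.4
t 29.15 tcp [ 420.2 -255.   242.6] yaw 0.885 F [-0.3  0.3 -1.4] T [-0.09 -0.01  0.02] w 10.4 q [-0.79  0.06  1.87  0.01  1.22 -1.68]
SHIFT [128.2  52.5   3.1] turn -0.738 dist 139 rows 5
```

```bash
python3 -m handwheel '[[5,22,9,0,-0.14],[5,44,18,0,-0.28],[5,66,27,0,-0.42],[5,90,36,0,-0.56],[5,110,45,0,-0.7],[5,128,52.5,2,-0.738],[5,128,52.5,2,-0.738],[5,128,52.5,2,-0.738]]'
python3 - <<'E'
from h import *
st();f=snap('wrist','w24');bar(f)
E
```

```text
t: 29.95
tcp_pos: [541.1, -188.6, 239.4]
eef_rot: [0.688, 0.725, 0.002, -0.005]
contact_force: [-0.1, -0.3, -1.8]
width: 10.5
t 29.95 tcp [ 541.1 -188.6  239.4] yaw 1.623 F [-0.1 -0.3 -1.8] T [ 0.02 -0.06  0.  ] w 10.5 q [-0.55  0.24  1.67  0.01  1.24 -2.17]
[[-1.066e+02 -2.000e-01  4.850e+01]
 [-9.510e+01  1.000e-01  4.800e+01]
 [-8.300e+01  1.000e-01  4.760e+01]
 [-7.110e+01  1.000e-01  4.710e+01]
 [-5.910e+01  1.000e-01  4.660e+01]
 [-4.710e+01  3.000e-01  4.610e+01]
 [-3.500e+01  3.000e-01  4.570e+01]
 [-2.320e+01  1.000e-01  4.510e+01]]
slope sag rad (pos=tip down) 0.04 z at y=0 44.2 x slope [0.004 0.351] far y -112.2
```

View pics/w24.png

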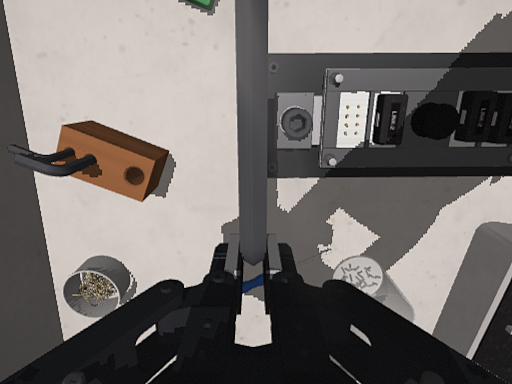

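```bash
python3 - <<'E'
from h import *
f=load('w24');g=f['frame']
a=cv2.resize(g[98:148,270:320],(390,390),interpolation=cv2.INTER_CUBIC);b=cv2.resize(g[150:200,110:160],(390,390),interpolation=cv2.INTER_CUBIC)
cv2.imwrite('pics/c24.png',np.hstack([a,b]))
E
```

```text
(no output)
```

View pics/c24.png

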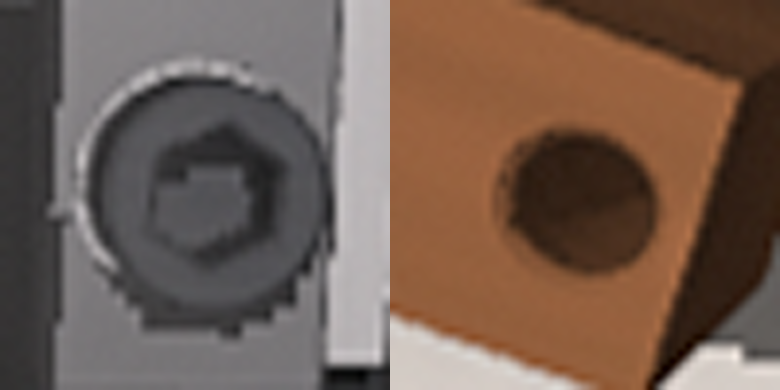

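```bash
python3 - <<'E'
from h import *
f=load('w24')
c=np.array([(228,122),(283,152),(278,235),(207,268),(152,240),(155,155)])/7.8+np.array([270,98])
W=np.array([ray(f,u-.5,v-.5,55)[:2] for u,v in c]);m=W.mean(0);d=W-m;a=np.arctan2(d[:,1],d[:,0])
print(m,np.degrees(a).round(1),np.linalg.norm(d,axis=1).round(1),np.degrees(np.angle(np.exp(6j*a).mean())/6))
print('head c',ray(f,208/7.8+270,193/7.8+98,55))
print('hole',ray(f,187/7.8+110,200/7.8+150,50))
E
```

```text
[ 481.48745389 -152.43593968] [ 177.   126.7   61.4   -2.6  -52.6 -119. ] [7.7 8.2 8.  7.7 8.3 8.1] 1.8171669288364585
head c [ 481.64060766 -152.98571469   55.        ]
hole [ 535.97095834 -293.90481324   50.        ]
```

```bash
python3 - <<'E'
from h import *
f=load('w24')
s=r.get_state();R=Ro.from_quat(s['eef_rot']).as_matrix()
for v in range(215,300,4):
    p=pt(f,253,v);print(v,(R.T@(p-s['tcp_pos'])).round(1))
f=snap('scene','s24');cv2.imwrite('pics/s24z.png',cv2.resize(f['frame'][150:290,250:400],None,fx=4,fy=4,interpolation=cv2.INTER_CUBIC))
E
```

```text
215 [  0.5 -32.2  45.3]
219 [  0.5 -30.2  45.8]
223 [  0.5 -28.2  46. ]
227 [  0.5 -27.1  44.5]
231 [  0.5 -25.1  44.8]
235 [  0.4 -80.8 -70.1]
239 [  0.5 -21.   45.4]
243 [  0.5 -19.1  45.4]
247 [  0.5 -17.   45.7]
251 [  0.5 -14.6  46.4]
255 [  0.5 -13.3  45.3]
259 [  0.5 -10.1  47.2]
263 [ 0.5 -7.2 48.6]
267 [  0.7 115.8 238.1]
271 [  0.7 122.3 239.7]
275 [  0.7 127.5 239.2]
279 [  0.7 130.1 234.8]
283 [  0.7 131.2 228.6]
287 [  0.7 136.2 227.8]
291 [  0.7 151.  240.2]
295 [  0.7 156.2 239.4]
299 [  0.7 162.4 239.7]
```

View pics/s24z.png

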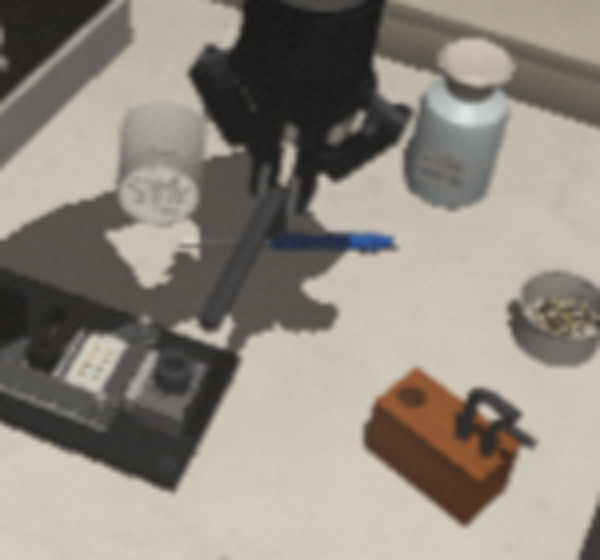

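```bash
cat >> h.py <<'E'
def tiptgt(P,off,yw):
    """TCP target so that tool-frame point off lands at world P with yaw yw (keeping tilt)"""
    s=r.get_state();R=Ro.from_quat(s['eef_rot']).as_matrix();a=np.arctan2(R[1,0],R[0,0])
    t=(a-yw+np.pi)%(2*np.pi)-np.pi
    R2=R@Ro.from_euler('z',t).as_matrix()
    T=np.array(P,float)-R2@np.array(off,float);d=R.T@(T-s['tcp_pos']);print('TCP',T.round(1),'SHIFT',d.round(1),'turn',round(t,3))
def where(off):
    s=r.get_state();R=Ro.from_quat(s['eef_rot']).as_matrix();print('tip at',(s['tcp_pos']+R@np.array(off,float)).round(1))
E
python3 - <<'E'
from h import *
st();tiptgt((481.5,-152.3,72),(0.3,-3.4,95),1.618)
E
```

```text
t 30.05 tcp [ 540.9 -189.2  240.2] yaw 1.622 F [-0.4 -0.  -0.8] T [ 0.03 -0.07 -0.01] w 10.3 q [-0.55  0.24  1.67  0.01  1.24 -2.17]
TCP [ 485.1 -153.3  167. ] SHIFT [ 38.  -53.7  73.6] turn 0.004
```

```bash
python3 -m handwheel '[[5,15,-21,10,0],[5,30,-43,30,0.004],[5,38,-53.7,50,0.004],[5,38,-53.7,68,0.004],[5,38,-53.7,73.6,0.004],[5,38,-53.7,73.6,0.004],[5,38,-53.7,73.6,0.004]]' 60
python3 - <<'E'
from h import *
st();where((0.3,-3.4,95));f=snap('wrist','w25');bar(f);f=snap('scene','s25')
p=proj(f,(481.5,-152.3,60)).astype(int);print(p)
g=f['frame'][p[1]-45:p[1]+45,p[0]-60:p[0]+60];cv2.imwrite('pics/s25z.png',cv2.resize(g,None,fx=6,fy=6,interpolation=cv2.INTER_CUBIC))
E
```

```text
t: 30.75
tcp_pos: [485.7, -154.1, 167.9]
eef_rot: [0.69, 0.723, 0.003, -0.003]
contact_force: [0.3, -1.1, -2.3]
width: 10.5
t 30.75 tcp [ 485.7 -154.1  167.9] yaw 1.618 F [ 0.3 -1.1 -2.3] T [-0.01 -0.11  0.01] w 10.5 q [-0.54  0.21  1.88  0.01  1.06 -2.17]
tip at [ 482.1 -153.1   72.9]
[[-1.068e+02 -4.000e-01  4.830e+01]
 [-9.520e+01 -1.000e-01  4.790e+01]
 [-8.310e+01 -1.000e-01  4.740e+01]
 [-7.100e+01 -1.000e-01  4.690e+01]
 [-5.910e+01 -2.000e-01  4.640e+01]
 [-4.710e+01 -2.000e-01  4.600e+01]
 [-3.510e+01 -2.000e-01  4.540e+01]
 [-2.310e+01 -2.000e-01  4.500e+01]]
slope sag rad (pos=tip down) 0.04 z at y=0 44.1 x slope [ 0.001 -0.114] far y -113.0
[293 238]
```

View pics/s25z.png

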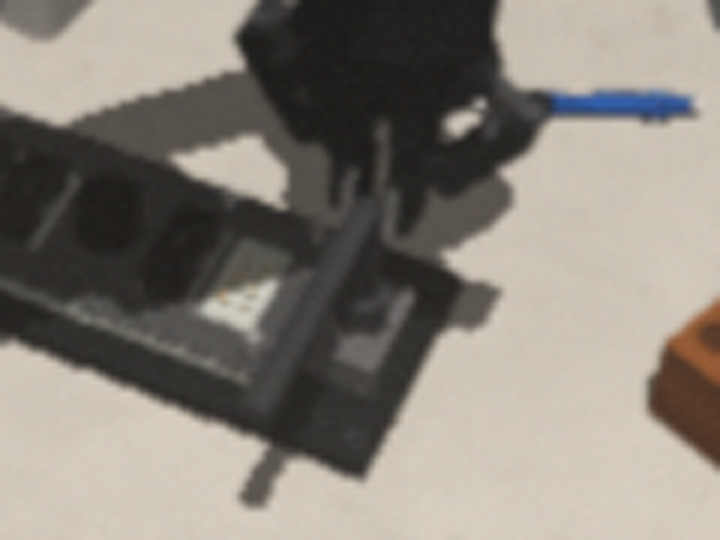

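View pics/w25.png

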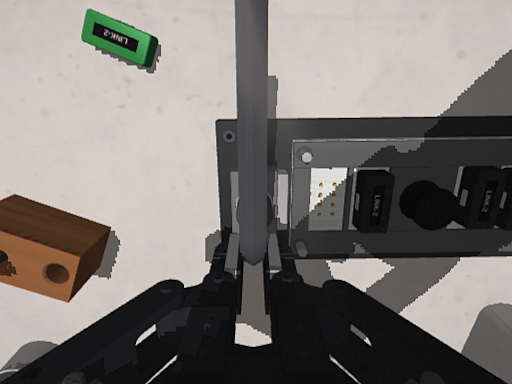

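```bash
python3 -m handwheel '[[5,1.1,-0.5,6,0],[5,1.1,-0.5,12,0],[5,1.1,-0.5,15,0],[5,1.1,-0.5,18,0],[5,1.1,-0.5,20,0],[5,1.1,-0.5,22,0],[5,1.1,-0.5,22,0]]' 60
python3 - <<'E'
from h import *
st();where((0,-3.4,95))
E
```

```text
t: 31.55
tcp_pos: [485.4, -152.8, 146.0]
eef_rot: [0.69, 0.724, 0.003, -0.003]
contact_force: [0.5, -0.0, -1.4]
width: 10.5
t 31.55 tcp [ 485.4 -152.8  146. ] yaw 1.618 F [ 0.5 -0.  -1.4] T [ 0.09 -0.26  0.01] w 10.5 q [-0.54  0.24  1.89  0.01  1.01 -2.16]
tip at [ 482.  -152.1   51. ]
```

```bash
python3 -m handwheel '[[5,0,0,2,0],[5,0,0,4,0],[5,0,0,6,0],[5,0,0,6,0]]' 60
python3 - <<'E'
from h import *
st();where((0,-3.4,95))
E
```

```text
t: 31.95
tcp_pos: [486.2, -152.8, 140.2]
eef_rot: [0.69, 0.723, 0.003, -0.002]
contact_force: [5.3, 1.6, -1.6]
width: 10.3
t 31.95 tcp [ 486.2 -152.8  140.2] yaw 1.618 F [ 5.3  1.6 -1.6] T [ 0.26 -1.08 -0.04] w 10.3 q [-0.54  0.25  1.89  0.01  1.   -2.16]
tip at [ 482.9 -152.2   45.2]
```

```bash
python3 -m handwheel '[[5,0,1,1,0],[5,0,1,3,0],[5,0,1,5,0],[5,0,1,6,0],[5,0,1,6,0]]' 60
python3 - <<'E'
from h import *
st();where((0,-3.4,95));f=snap('wrist','w26');bar(f)
E
```

```text
t: 32.45
tcp_pos: [486.9, -152.7, 134.0]
eef_rot: [0.69, 0.723, 0.003, -0.002]
contact_force: [-1.0, 0.6, 3.8]
width: 10.2
t 32.45 tcp [ 486.9 -152.7  134. ] yaw 1.618 F [-1.   0.6  3.8] T [ 0.14  0.18 -0.05] w 10.2 q [-0.54  0.27  1.89  0.01  0.99 -2.16]
tip at [ 483.5 -152.1   39. ]
[[-1.066e+02  2.000e-01  4.790e+01]
 [-9.510e+01  2.000e-01  4.750e+01]
 [-8.310e+01  2.000e-01  4.700e+01]
 [-7.110e+01 -2.000e-01  4.660e+01]
 [-5.900e+01  1.000e-01  4.610e+01]
 [-4.710e+01 -3.000e-01  4.570e+01]
 [-3.510e+01  1.000e-01  4.510e+01]
 [-2.320e+01 -3.000e-01  4.480e+01]]
slope sag rad (pos=tip down) 0.038 z at y=0 43.8 x slope [-0.004 -0.257] far y -112.7
```

View pics/w26.png

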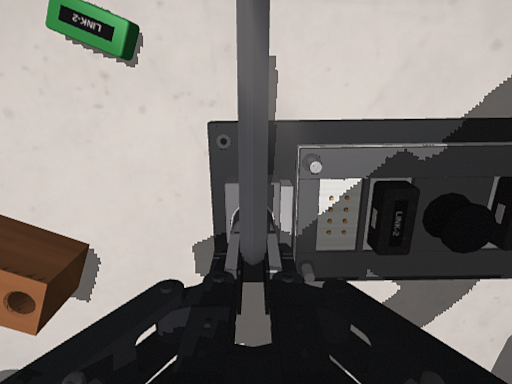

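The short arm is in the socket, with its tip about 16 mm deep and the bar axis at z≈83. I release it and regrip far out on the long arm.

```bash
python3 -m handwheel '[[40,0,0,0,0],[40,0,0,0,0],[40,0,0,0,0],[40,0,0,-25,0],[40,0,0,-50,0],[40,0,-40,-50,0],[40,0,-82,-50,0],[40,0,-82,-50,0],[40,0,-82,-50,0]]' 60
python3 - <<'E'
from h import *
st();f=snap('wrist','w27');f=snap('scene','s27')
p=(293,238);g=f['frame'][p[1]-45:p[1]+45,p[0]-60:p[0]+60];cv2.imwrite('pics/s27z.png',cv2.resize(g,None,fx=6,fy=6,interpolation=cv2.INTER_CUBIC))
E
```

```text
t: 33.4
tcp_pos: [404.6, -157.1, 184.1]
eef_rot: [0.691, 0.723, 0.003, -0.002]
contact_force: [1.1, -0.8, -0.1]
width: 34.3
t 33.4 tcp [ 404.6 -157.1  184.1] yaw 1.616 F [ 1.1 -0.8 -0.1] T [-0.01  0.02  0.01] w 34.3 q [-0.65  0.02  2.05  0.01  1.08 -2.27]
```

View pics/w27.png

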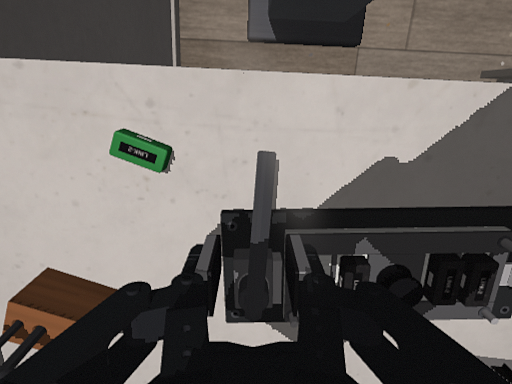

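View pics/s27z.png

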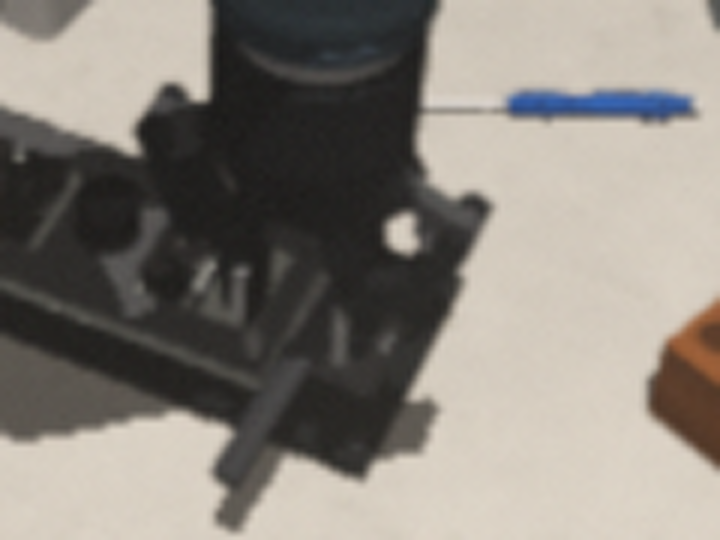

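```bash
python3 - <<'E'
from h import *
f=load('w27');X=cloud(f)
m=np.zeros(X.shape[:2],bool);m[150:300,235:290]=1;m&=(X[...,2]>66)&(X[...,2]<95)
P=X[m];print(len(P));k=cv2.fitLine(P.astype(np.float32),cv2.DIST_HUBER,0,.01,.01).ravel();print(k)
print('heading deg',np.degrees(np.arctan2(k[1],k[0])),'tip',P[P[:,0].argmin()], P[P[:,0].argmax()])
b=np.array([481.5,-152.3])
for x in (365,380,400,420,440,460,480):
    Q=P[abs(P[:,0]-x)<3]
    if len(Q):print(x,np.median(Q,0).round(1),np.ptp(Q[:,1]).round(1))
E
```

```text
2697
[ 9.8692626e-01 -2.6997650e-02  1.5889513e-01  4.0610886e+02
 -1.5130330e+02  7.7201439e+01]
heading deg -1.5669516 tip [ 358.57651316 -150.09160842   70.55645663] [ 458.50797277 -158.55228015   83.20861519]
365 [ 364.9 -149.9   70.2] 12.0
380 [ 379.9 -150.3   72.8] 11.7
400 [ 400.2 -151.3   75.7] 11.9
420 [ 419.8 -151.9   79. ] 11.6
440 [ 439.9 -152.6   82.3] 12.0
460 [ 457.8 -156.5   83.8] 11.0
```

```bash
python3 - <<'E'
from h import *
tgt(397,-151.2,122,1.543)
E
```

```text
SHIFT [ 6.3 -8.7 62.4] turn 0.074 dist 63 rows 2
```

```bash
python3 -m handwheel '[[40,6.3,-8.7,10,0.074],[40,6.3,-8.7,35,0.074],[40,6.3,-8.7,62,0.074],[40,6.3,-8.7,62,0.074],[5,6.3,-8.7,62,0.074],[5,6.3,-8.7,62,0.074],[5,6.3,-8.7,62,0.074],[5,6.3,-8.7,62,0.074]]' 80
python3 - <<'E'
from h import *
st()
E
python3 -m handwheel '[[5,0,0,-2,0],[5,0,0,-5,0],[5,0,0,-5,0],[5,0,0,-5,0]]' 80
python3 - <<'E'
from h import *
st();f=snap('wrist','w28')
E
```

```text
t: 34.3
tcp_pos: [397.9, -151.5, 123.4]
eef_rot: [0.717, 0.697, 0.004, -0.0]
contact_force: [2.2, 1.3, -0.1]
width: 10.5
t 34.3 tcp [ 397.9 -151.5  123.4] yaw 1.544 F [ 2.2  1.3 -0.1] T [ 0.18 -0.4   0.06] w 10.5 q [-0.65  0.11  2.1   0.01  0.92 -2.2 ]
t: 34.7
tcp_pos: [397.7, -151.6, 128.6]
eef_rot: [0.717, 0.697, 0.004, -0.0]
contact_force: [-0.9, 1.3, -1.1]
width: 9.9
t 34.7 tcp [ 397.7 -151.6  128.6] yaw 1.544 F [-0.9  1.3 -1.1] T [0.04 0.09 0.04] w 9.9 q [-0.65  0.1   2.1   0.01  0.93 -2.2 ]
```

View pics/w28.png

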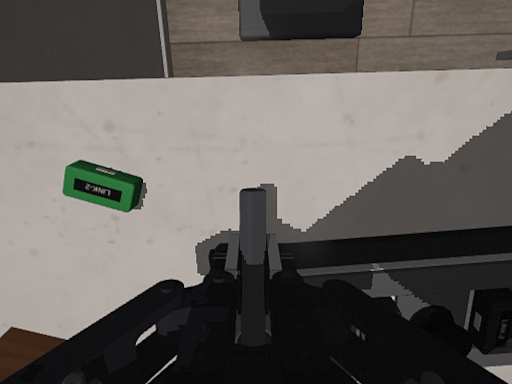

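The bar is gripped at (252,260) with its outer end at (252,190), so I start turning along the arc.

```bash
python3 -m handwheel '[[5,5.9,0.2,0,0.07],[5,11.8,0.8,0,0.14],[5,17.6,1.9,0,0.21],[5,23.4,3.3,0,0.28],[5,29,5.1,0,0.35],[5,34.5,7.4,0,0.42],[5,34.5,7.4,0,0.42],[5,34.5,7.4,0,0.42]]' 80
python3 - <<'E'
from h import *
st();s=r.get_state()['tcp_pos'];d=s[:2]-[481.5,-152.3];print(np.linalg.norm(d),np.degrees(np.arctan2(d[1],d[0])))
E
```

```text
t: 35.55
tcp_pos: [405.4, -117.5, 128.6]
eef_rot: [0.845, 0.534, 0.002, -0.002]
contact_force: [-4.7, -2.2, 0.5]
width: 10.4
t 35.55 tcp [ 405.4 -117.5  128.6] yaw 1.127 F [-4.7 -2.2  0.5] T [-0.47  0.76  0.36] w 10.4 q [-0.57  0.1   2.11  0.01  0.93 -1.7 ]
83.67221310221068 155.45542599897476
```

```bash
python3 -m handwheel '[[5,5.9,0.2,0,0.07],[5,11.7,0.8,0,0.14],[5,17.5,1.8,0,0.21],[5,23.2,3.2,0,0.28],[5,28.7,5.1,0,0.35],[5,28.7,5.1,0,0.35],[5,28.7,5.1,0,0.35]]' 80
python3 - <<'E'
from h import *
st();s=r.get_state()['tcp_pos'];d=s[:2]-[481.5,-152.3];print(np.linalg.norm(d),np.degrees(np.arctan2(d[1],d[0])))
E
```

```text
t: 36.25
tcp_pos: [421.6, -93.6, 128.4]
eef_rot: [0.925, 0.381, 0.001, -0.003]
contact_force: [-4.1, 1.3, 2.0]
width: 10.6
t 36.25 tcp [421.6 -93.6 128.4] yaw 0.781 F [-4.1  1.3  2. ] T [0.05 0.67 0.53] w 10.6 q [-0.5   0.12  2.09  0.01  0.94 -1.28]
83.86411168783881 135.60955074626585
```

```bash
python3 -m handwheel '[[5,3.4,0.1,0,0.04],[5,6.7,0.3,0,0.08],[5,10,0.6,0,0.12],[5,13.4,1.1,0,0.16],[5,13.4,1.1,0,0.16],[5,13.4,1.1,0,0.16]]' 80
python3 - <<'E'
from h import *
st();s=r.get_state()['tcp_pos'];d=s[:2]-[481.5,-152.3];print(np.linalg.norm(d),np.degrees(np.arctan2(d[1],d[0])))
E
```

```text
t: 36.85
tcp_pos: [431.4, -84.9, 128.3]
eef_rot: [0.952, 0.307, 0.001, -0.003]
contact_force: [-4.5, 2.7, 3.1]
width: 10.3
t 36.85 tcp [431.4 -84.9 128.3] yaw 0.624 F [-4.5  2.7  3.1] T [0.19 0.62 0.51] w 10.3 q [-0.47  0.14  2.07  0.01  0.94 -1.1 ]
84.01478611663724 126.6133538432528
```

```bash
python3 -m handwheel '[[5,3.4,0.1,0,0.04],[5,6.7,0.3,0,0.08],[5,10,0.6,0,0.12],[5,10,0.6,0,0.12],[5,10,0.6,0,0.12]]' 80
python3 - <<'E'
from h import *
st();s=r.get_state()['tcp_pos'];d=s[:2]-[481.5,-152.3];print(np.linalg.norm(d),np.degrees(np.arctan2(d[1],d[0])))
f=snap('wrist','w29')
E
```

```text
t: 37.35
tcp_pos: [439.5, -79.4, 128.3]
eef_rot: [0.968, 0.251, 0.0, -0.003]
contact_force: [-4.7, 2.4, 4.0]
width: 10.5
t 37.35 tcp [439.5 -79.4 128.3] yaw 0.507 F [-4.7  2.4  4. ] T [0.21 0.65 0.61] w 10.5 q [-0.45  0.15  2.05  0.01  0.95 -0.96]
84.13854741925019 119.94481112201316
```

View pics/w29.png

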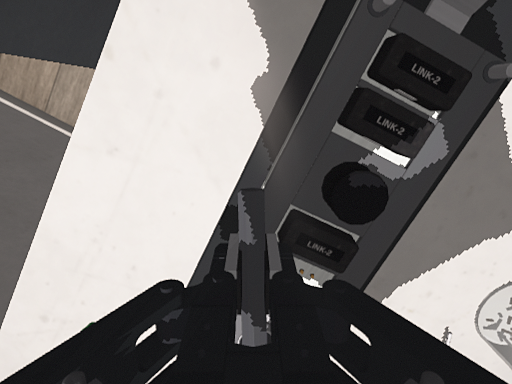

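```bash
python3 - <<'E'
from h import *
f=snap('scene','s29')
p=(293,238);g=f['frame'][p[1]-45:p[1]+45,p[0]-60:p[0]+60];cv2.imwrite('pics/s29z.png',cv2.resize(g,None,fx=6,fy=6,interpolation=cv2.INTER_CUBIC))
E
```

```text
(no output)
```

View pics/s29z.png

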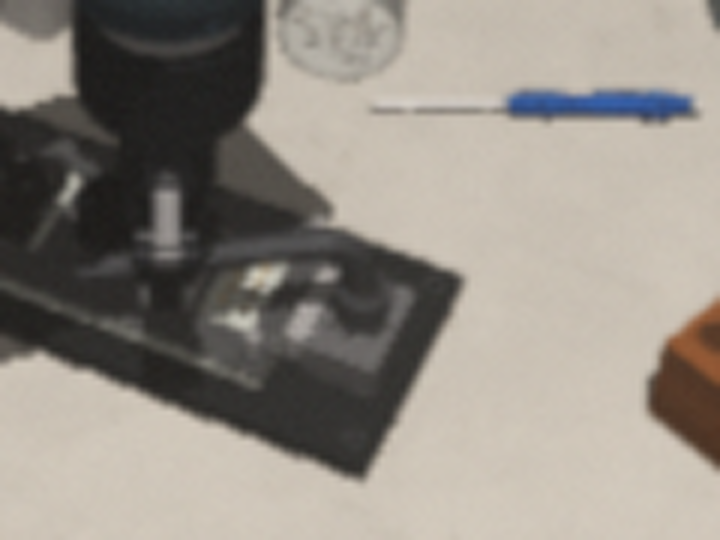

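```bash
cat >> h.py <<'E'
def bt():
    s=r.get_state();d=s['tcp_pos'][:2]-[481.5,-152.3];F=s['contact_force'];T=s['ft_torque']
    print('t',round(s['t'],2),'heading',np.degrees(np.arctan2(d[1],d[0])).round(2),'yaw+90',np.degrees(yaw()+np.pi/2).round(2),'M about bolt',((d[0]*F[1]-d[1]*F[0])/1000+T[2]).round(2),'F',F.round(1),'Tz',T[2].round(2),'z',s['tcp_pos'][2].round(1))
E
python3 -m handwheel '[[5,1.7,0,0,0.02],[5,3.4,0.1,0,0.04],[5,3.4,0.1,0,0.04]]' 80
python3 -c "from h import *; bt()"
python3 -m handwheel '[[5,1.7,0,0,0.02],[5,3.4,0.1,0,0.04],[5,3.4,0.1,0,0.04]]' 80
python3 -c "from h import *; bt()"
```

```text
t: 37.75
tcp_pos: [442.8, -77.8, 128.4]
eef_rot: [0.973, 0.231, 0.001, -0.003]
contact_force: [-3.3, 2.1, 2.8]
width: 10.6
t 37.75 heading 117.48 yaw+90 116.73 M about bolt 0.7 F [-3.3  2.1  2.8] Tz 0.54 z 128.4
t: 38.05
tcp_pos: [445.9, -76.3, 128.4]
eef_rot: [0.977, 0.211, 0.0, -0.003]
contact_force: [-4.7, 1.8, 3.1]
width: 10.5
t 38.05 heading 115.14 yaw+90 114.41 M about bolt 0.8 F [-4.7  1.8  3.1] Tz 0.5 z 128.4
```

```bash
python3 -m handwheel '[[40,0,0,0,0],[40,0,0,0,0],[40,0,0,0,0],[40,0,0,-30,0],[40,0,-20,-70,0],[40,0,-50,-90,0],[40,0,-50,-90,0],[40,0,-50,-90,0]]' 80
python3 - <<'E'
from h import *
st();f=snap('wrist','w30')
X=cloud(f)
m=(X[...,2]>60)&(X[...,2]<105)&(np.hypot(X[...,0]-481.5,X[...,1]+152.3)<140)
P=X[m];print(len(P));k=cv2.fitLine(P.astype(np.float32),cv2.DIST_HUBER,0,.01,.01).ravel();print(k.round(3),np.degrees(np.arctan2(k[1],k[0])))
E
```

```text
t: 38.85
tcp_pos: [425.8, -31.2, 219.3]
eef_rot: [0.977, 0.212, 0.002, -0.003]
contact_force: [0.3, -0.7, -0.1]
width: 34.3
t 38.85 tcp [425.8 -31.2 219.3] yaw 0.427 F [ 0.3 -0.7 -0.1] T [-0.02  0.06  0.03] w 34.3 q [-0.36 -0.06  2.05  0.01  1.16 -0.79]
1369
[ 6.81000e-01 -6.48000e-01  3.40000e-01  4.48501e+02 -1.08034e+02
  7.42850e+01] -43.59153
```

View pics/w30.png

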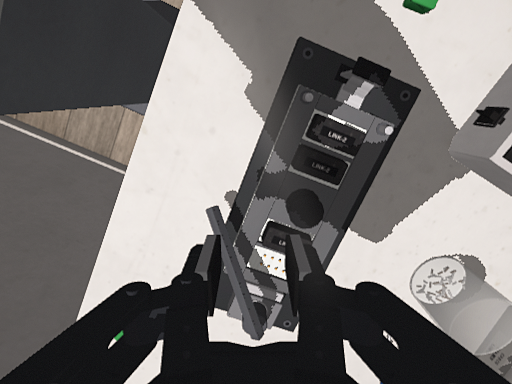

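```bash
python3 - <<'E'
from h import *
f=load('w30');X=cloud(f)
for (u,v) in((213,212),(220,230),(228,250),(236,270),(244,290),(250,310),(254,325),(257,333)):
    print(u,v,pt(f,u,v).round(1))
g=f['frame'][200:345,190:320];cv2.imwrite('pics/w30z.png',cv2.resize(g,None,fx=4,fy=4,interpolation=cv2.INTER_CUBIC))
E
```

```text
213 212 [401.2 -61.8  49. ]
220 230 [412.7 -72.1  55.5]
228 250 [425.6 -83.7  61.7]
236 270 [438.7 -95.8  66.9]
244 290 [ 451.4 -107.2   73.2]
250 310 [ 462.1 -118.4   80.5]
254 325 [ 469.9 -127.4   85.2]
257 333 [ 475.4 -133.3   86. ]
```

View pics/w30z.png

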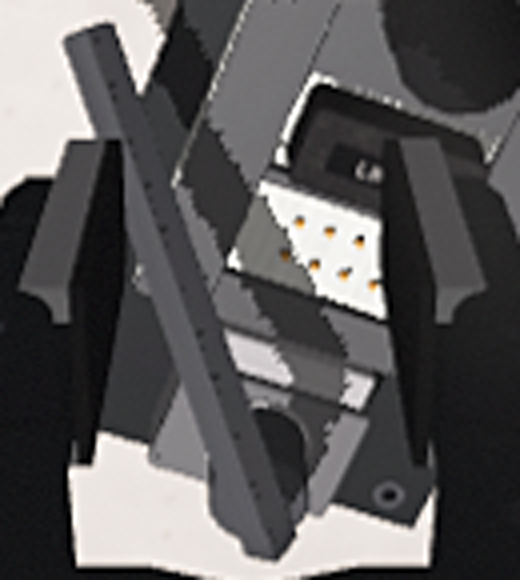

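```bash
python3 -m handwheel '[[40,0,45,-10,0],[40,0,90,-10,0],[40,10,115,-10,0],[40,10,115,-10,0],[40,10,115,-10,0]]'
python3 - <<'E'
from h import *
st();f=snap('wrist','w31');p=proj(f,(475,-140,80)).astype(int);print(p)
x0=max(0,p[0]-75);y0=max(0,p[1]-60)
g=f['frame'][y0:y0+120,x0:x0+150];cv2.imwrite('pics/w31z.png',cv2.resize(g,None,fx=5,fy=5,interpolation=cv2.INTER_CUBIC));print(x0,y0)
f=snap('scene','s31')
p=(293,238);g=f['frame'][p[1]-45:p[1]+45,p[0]-60:p[0]+60];cv2.imwrite('pics/s31z.png',cv2.resize(g,None,fx=6,fy=6,interpolation=cv2.INTER_CUBIC))
E
```

```text
t: 39.4
tcp_pos: [481.7, -132.7, 226.2]
eef_rot: [0.978, 0.211, -0.0, -0.004]
contact_force: [-0.8, 0.7, -0.0]
width: 34.2
t 39.4 tcp [ 481.7 -132.7  226.2] yaw 0.424 F [-0.8  0.7 -0. ] T [0.02 0.02 0.07] w 34.2 q [-0.51  0.1   1.86  0.01  1.18 -0.94]
[242 207]
167 147
```

View pics/w31z.png

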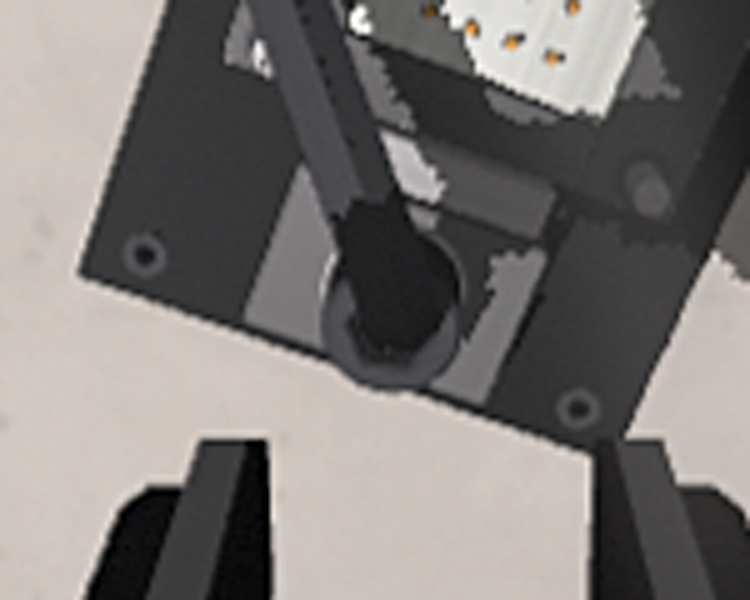

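View pics/s31z.png

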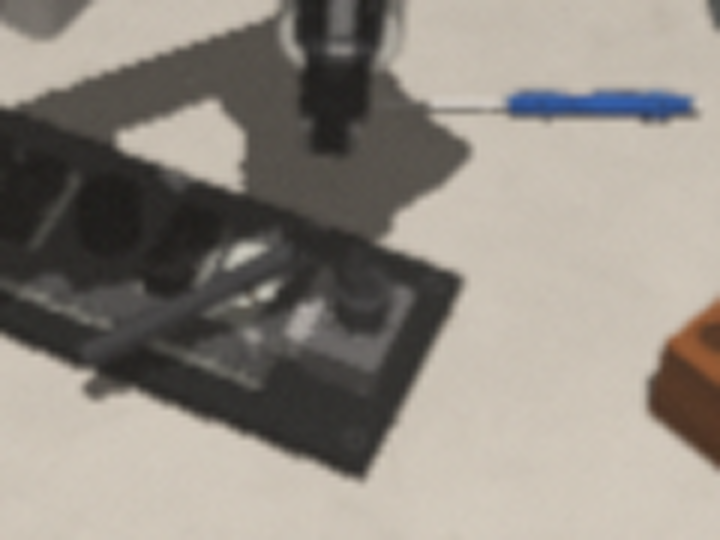

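```bash
python3 - <<'E'
from h import *
f=load('w31');X=cloud(f)
m=(X[...,2]>64)&(X[...,2]<100)&(np.hypot(X[...,0]-465,X[...,1]+125)<60)
P=X[m];k=cv2.fitLine(P.astype(np.float32),cv2.DIST_HUBER,0,.01,.01).ravel();print(len(P),k.round(3),np.degrees(np.arctan2(k[1],k[0])),P[P[:,1].argmin()])
m2=(X[...,2]>50)&(X[...,2]<60)&(np.hypot(X[...,0]-481,X[...,1]+152)<16);print(X[m2].mean(0),m2.sum())
for y in (-145,-140,-135,-130,-125,-120,-115,-105):
    Q=P[abs(P[:,1]-y)<1.5]
    if len(Q): print(y,np.median(Q,0).round(1),len(Q),np.ptp(Q[:,0]).round(1))
tgt(463,-119.5,127,0.81)
E
```

```text
1605 [ 6.74000e-01 -6.68000e-01  3.15000e-01  4.53038e+02 -1.13036e+02
  7.65500e+01] -44.735806 [ 478.06772436 -153.25988903   66.58098963]
[ 482.34273004 -155.05308608   55.14317214] 319
-145 [ 479.6 -144.8   80.5] 28 12.3
-140 [ 477.7 -139.9   84.6] 55 14.6
-135 [ 474.8 -134.9   86. ] 72 17.8
-130 [ 470.1 -129.9   85.5] 86 18.2
-125 [ 466.  -125.    83.7] 94 19.4
-120 [ 460.9 -120.    80.9] 102 19.5
-115 [ 455.6 -114.9   78. ] 99 20.9
-105 [ 445.5 -105.    72.4] 96 19.7
SHIFT [-11.8 -17.8  99.8] turn -0.384 dist 102 rows 3
```

```bash
python3 - <<'E'
from h import *
tgt(470,-129,131,0.79)
E
```

```text
SHIFT [-9.4 -6.3 95.7] turn -0.364 dist 96 rows 3
```

```bash
python3 -m handwheel '[[40,-9.4,-6.3,20,-0.14],[40,-9.4,-6.3,40,-0.28],[40,-9.4,-6.3,55,-0.364],[40,-9.4,-6.3,75,-0.364],[40,-9.4,-6.3,95,-0.364],[40,-9.4,-6.3,95,-0.364]]'
python3 - <<'E'
from h import *
st();f=snap('wrist','w32')
E
```

```text
t: 40.1
tcp_pos: [467.6, -127.1, 129.2]
eef_rot: [0.923, 0.385, -0.001, -0.006]
contact_force: [-0.8, 1.0, -0.2]
width: 34.1
t 40.1 tcp [ 467.6 -127.1  129.2] yaw 0.791 F [-0.8  1.  -0.2] T [ 0.06 -0.05 -0.01] w 34.1 q [-0.51  0.23  1.95  0.01  0.97 -1.31]
```

View pics/w32.png

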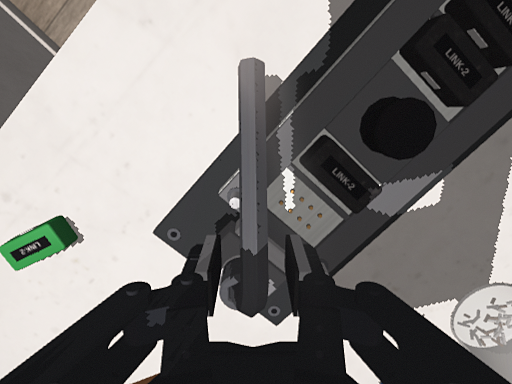

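```bash
python3 -m handwheel '[[5,0,0,0,0],[5,0,0,0,0],[5,0,0,0,0],[5,0,0,0,0]]' 60
python3 - <<'E'
from h import *
st()
E
python3 -m handwheel '[[5,0,-1,-4,0],[5,0,-2,-8,0],[5,0,-5,-15,0],[5,0,-8,-25,0],[5,0,-12,-45,0],[5,0,-20,-80,0],[5,0,-20,-100,0],[5,0,-20,-100,0],[5,0,-20,-100,0]]' 60
python3 - <<'E'
from h import *
st();f=snap('wrist','w33');bar(f,zr=(20,160))
E
```

```text
t: 40.55
tcp_pos: [468.5, -127.7, 131.5]
eef_rot: [0.923, 0.385, -0.001, -0.005]
contact_force: [-4.4, -0.3, 6.7]
width: 11.5
t 40.55 tcp [ 468.5 -127.7  131.5] yaw 0.791 F [-4.4 -0.3  6.7] T [ 0.07  0.83 -0.07] w 11.5 q [-0.51  0.23  1.95  0.01  0.98 -1.31]
t: 41.45
tcp_pos: [454.8, -114.5, 232.0]
eef_rot: [0.923, 0.385, -0.0, -0.005]
contact_force: [0.8, -0.6, -1.8]
width: 11.1
t 41.45 tcp [ 454.8 -114.5  232. ] yaw 0.791 F [ 0.8 -0.6 -1.8] T [-0.05 -0.04  0.  ] w 11.1 q [-0.5   0.03  1.93  0.01  1.19 -1.3 ]
[[-92.6   1.9  82.2]
 [-81.7  -0.6  77.4]
 [-70.5  -1.   72.6]
 [-58.5  -0.6  67.7]
 [-46.5  -1.   62.6]
 [-34.5  -1.1  57.8]
 [-22.4  -0.6  52.8]]
slope sag rad (pos=tip down) 0.417 z at y=0 43.3 x slope [-0.025 -1.871] far y -96.8
```

View pics/w33.png

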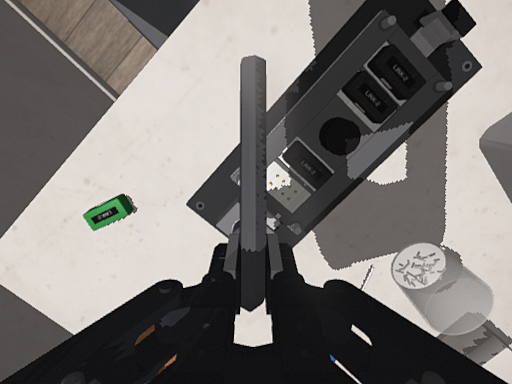

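```bash
python3 - <<'E'
from h import *
f=load('w18');print('driver',ray(f,357,70,5),ray(f,397,172,10))
tgt(492.6,-226,225)
E
python3 -m handwheel '[[5,-17,35,0,0],[5,-34,70,2,0],[5,-52,105,4,0],[5,-52,105,5,0],[5,-52,105,5,0]]' 60
python3 - <<'E'
from h import *
st();f=snap('wrist','w34');p=proj(f,(481.5,-152.3,55));print(p);u,v=p.astype(int)
cv2.imwrite('pics/b34.png',cv2.resize(f['frame'][v-28:v+28,u-28:u+28],(560,560),interpolation=cv2.INTER_CUBIC));print(u-28,v-28)
E
```

```text
driver [624.83894995 -95.35944641   5.        ] [ 701.18388682 -225.40876376   10.        ]
SHIFT [-52.6 105.8   4.7] turn 0 dist 118 rows 3
t: 42.0
tcp_pos: [491.5, -225.0, 222.5]
eef_rot: [0.923, 0.385, -0.002, -0.008]
contact_force: [-0.9, 0.7, -1.1]
width: 11.2
t 42.0 tcp [ 491.5 -225.   222.5] yaw 0.789 F [-0.9  0.7 -1.1] T [-0.01 -0.02  0.02] w 11.2 q [-0.65  0.2   1.76  0.    1.2  -1.44]
[310.15242396 125.91227448]
282 97
```

View pics/b34.png

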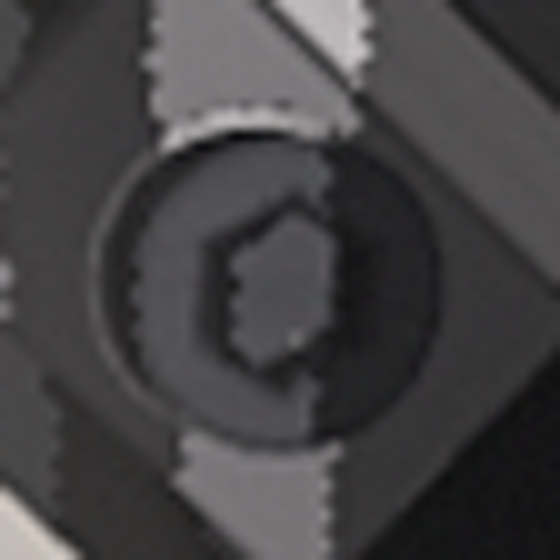

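```bash
python3 - <<'E'
from h import *
f=load('w34')
c=np.array([(293,205),(205,240),(200,345),(278,383)])/10+np.array([282,97])
W=np.array([ray(f,u-.5,v-.5,55)[:2] for u,v in c])
for i in range(3):
    e=W[i+1]-W[i];print('edge len',np.linalg.norm(e).round(1),'corner-dir mod60',(np.degrees(np.arctan2(e[1],e[0]))%60).round(1))
m=np.array([481.5,-152.3]);d=W-m;print(np.linalg.norm(d,axis=1).round(1),(np.degrees(np.arctan2(d[:,1],d[:,0]))%60).round(1))
E
```

```text
edge len 7.2 corner-dir mod60 6.8
edge len 8.1 corner-dir mod60 15.2
edge len 7.0 corner-dir mod60 20.0
[6.8 7.8 7.7 6.9] [14.2 13.1 16.  12.9]
```

```bash
python3 - <<'E'
from h import *
tgt(525.5,-195.7,150,0.785)
E
```

```text
SHIFT [44.1  5.3 72.9] turn 0.005 dist 85 rows 2
```

```bash
python3 -m handwheel '[[5,22,3,0,0],[5,44,5.3,20,0.005],[5,44,5.3,50,0.005],[5,44,5.3,73,0.005],[5,44,5.3,73,0.005]]' 60
python3 - <<'E'
from h import *
st()
E
python3 -m handwheel '[[5,0,0,6,0],[5,0,0,12,0],[5,0,0,18,0],[5,0,0,24,0],[5,0,0,30,0],[5,0,0,36,0],[5,0,0,39,0],[5,0,0,39,0],[5,0,0,39,0]]' 20
python3 - <<'E'
from h import *
st();f=snap('wrist','w35');bar(f)
E
```

```text
t: 42.55
tcp_pos: [522.8, -192.6, 146.0]
eef_rot: [0.923, 0.383, -0.004, -0.011]
contact_force: [-0.2, 0.1, -1.9]
width: 10.9
t 42.55 tcp [ 522.8 -192.6  146. ] yaw 0.787 F [-0.2  0.1 -1.9] T [-0.04 -0.01 -0.  ] w 10.9 q [-0.57  0.35  1.75  0.01  1.07 -1.36]
t: 43.45
tcp_pos: [523.8, -193.4, 108.7]
eef_rot: [0.924, 0.383, -0.003, -0.009]
contact_force: [2.1, -1.8, 4.9]
width: 10.9
t 43.45 tcp [ 523.8 -193.4  108.7] yaw 0.787 F [ 2.1 -1.8  4.9] T [-0.2  -0.21  0.03] w 10.9 q [-0.57  0.41  1.76  0.01  0.99 -1.36]
[[-121.6   -7.6   94.9]
 [-101.8   -0.7   40.2]
 [ -95.1   -0.8   40.1]
 [ -83.1   -0.8   40.7]
 [ -71.    -0.8   41.3]
 [ -59.1   -0.8   42. ]
 [ -47.1   -0.8   42.5]
 [ -35.1   -0.8   43.1]
 [ -23.    -1.    43.6]]
slope sag rad (pos=tip down) 0.286 z at y=0 27.3 x slope [0.038 1.137] far y -123.7
```

View pics/w35.png

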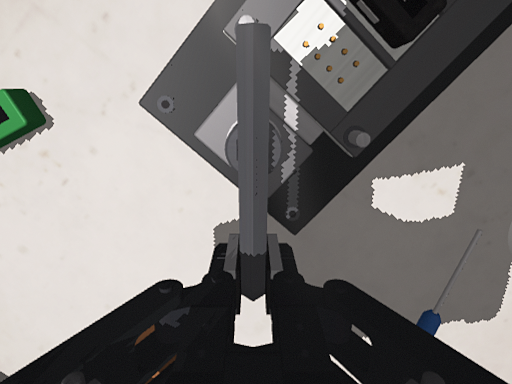

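```bash
python3 -m handwheel '[[5,0,0,-15,0],[5,0,0,-50,0],[5,0,0,-70,0],[5,0,0,-70,0]]' 80
python3 - <<'E'
from h import *
st();f=snap('wrist','w36')
s=r.get_state();R=Ro.from_quat(s['eef_rot']).as_matrix();print('tool z',R[:,2].round(4))
P=[];W=[]
for v in range(60,310,12):
    p=pt(f,251,v);q=R.T@(p-s['tcp_pos']);print(v,q.round(1),end=' ')
    if 30<q[2]<60 and q[1]<-18:P.append(q);W.append(p)
P=np.array(P);W=np.array(W);h=np.linalg.norm(W[:,:2]-W[-1,:2],axis=1);print('\ntool slope',np.polyfit(P[:,1],P[:,2],1),'world slope up outward',np.polyfit(h,W[:,2],1))
for v in range(270,305,3): print(v,(R.T@(pt(f,251,v)-s['tcp_pos'])).round(1))
E
```

```text
t: 43.9
tcp_pos: [526.2, -195.3, 182.3]
eef_rot: [0.924, 0.383, -0.001, -0.007]
contact_force: [1.3, -0.0, -1.9]
width: 10.6
t 43.9 tcp [ 526.2 -195.3  182.3] yaw 0.787 F [ 1.3 -0.  -1.9] T [-0.05 -0.04  0.01] w 10.6 q [-0.57  0.3   1.73  0.01  1.13 -1.36]
tool z [-0.0095  0.013  -0.9999]
60 [ -1.2 -90.2  39.5] 72 [ -1.2 -86.4  40.6] 84 [ -1.2 -82.4  40.1] 96 [ -1.2 -78.3  41. ] 108 [ -1.2 -74.1  40.4] 120 [ -1.3 -69.8  40.8] 132 [ -1.3 -65.4  40.9] 144 [ -1.3 -60.7  41.8] 156 [ -1.3 -56.1  41.6] 168 [ -1.3 -51.1  42.5] 180 [ -1.3 -46.6  41. ] 192 [ -1.3 -41.4  41.5] 204 [ -1.3 -36.   42.3] 216 [ -1.3 -30.7  42. ] 228 [ -1.4 -25.2  42. ] 240 [ -1.4 -19.4  42.4] 252 [ -1.4 -14.1  41.5] 264 [-1.4 -7.7 42.3] 276 [-1.4 -1.6 42.2] 288 [-1.4  5.8 43.6] 300 [-1.5 15.  46.9] 
tool slope [3.30668314e-02 4.31650167e+01] world slope up outward [4.89971845e-02 1.38034177e+02]
270 [-1.4 -4.1 43. ]
273 [-1.4 -3.2 42. ]
276 [-1.4 -1.6 42.2]
279 [-1.4  1.1 43.8]
282 [-1.4  2.4 43.3]
285 [-1.4  3.6 42.8]
288 [-1.4  5.8 43.6]
291 [-1.4  7.5 43.7]
294 [-1.4  9.6 44.2]
297 [-1.5 12.  45.2]
300 [-1.5 15.  46.9]
303 [ -2.4 123.3 178.3]
```

```bash
python3 - <<'E'
from h import *
f=load('w35')
# w35 pose: 
from scipy.spatial.transform import Rotation as Ro
q=[0.924,0.383,-0.003,-0.009];R=Ro.from_quat(q).as_matrix();t=np.array([523.8,-193.4,108.7])
for v in range(10,50,3): print(v,(R.T@(pt(f,253,v)-t)).round(1))
E
```

```text
10 [  -0.8 -115.9   82. ]
13 [  -0.8 -114.2   79.8]
16 [  -0.8 -113.4   81.5]
19 [  -0.8 -111.9   80.2]
22 [  -0.8 -108.4   68.6]
25 [  -0.8 -101.9   40.2]
28 [  -0.8 -100.8   39.1]
31 [  -0.8 -100.2   40.7]
34 [ -0.8 -99.3  41.1]
37 [ -0.8 -98.   38.3]
40 [ -0.8 -97.1  38.5]
43 [ -0.8 -96.5  40.3]
46 [ -0.8 -95.6  40.4]
49 [ -0.8 -94.6  40. ]
```

```bash
python3 - <<'E'
from h import *
tiptgt((481.7,-152.3,72),(-0.4,15.9,93.7),0.768)
E
```

```text
TCP [ 471.8 -141.8  165.9] SHIFT [ -0.3 -74.9  15.5] turn 0.019
```

```bash
python3 -m handwheel '[[5,0,-38,0,0.01],[5,-0.3,-75,5,0.019],[5,-0.3,-75,15,0.019],[5,-0.3,-75,15,0.019],[5,-0.3,-75,15,0.019]]' 80
python3 - <<'E'
from h import *
st();where((-0.4,15.9,93.7));tiptgt((481.7,-152.3,52),(-0.4,15.9,93.7),0.768)
f=snap('wrist','w37')
E
```

```text
t: 44.45
tcp_pos: [471.8, -142.0, 165.8]
eef_rot: [0.927, 0.375, -0.002, -0.008]
contact_force: [-0.3, -1.4, -0.7]
width: 10.2
t 44.45 tcp [ 471.8 -142.   165.8] yaw 0.768 F [-0.3 -1.4 -0.7] T [-0.06 -0.05  0.03] w 10.2 q [-0.54  0.18  1.91  0.01  1.06 -1.31]
tip at [ 481.6 -152.4   71.8]
TCP [ 471.9 -141.8  146. ] SHIFT [ 0.1  0.3 19.8] turn -0.0
```

View pics/w37.png

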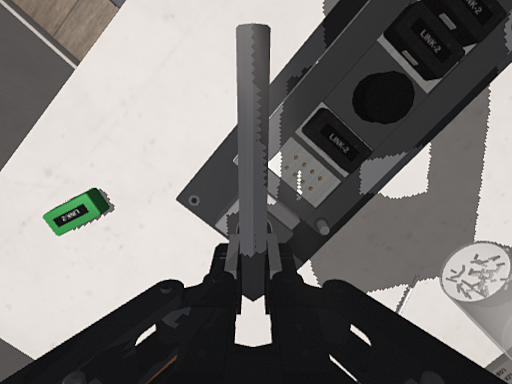

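```bash
python3 -m handwheel '[[5,0.1,0.3,6,0],[5,0.1,0.3,11,0],[5,0.1,0.3,15,0],[5,0.1,0.3,18,0],[5,0.1,0.3,20,0],[5,0.1,0.3,22,0],[5,0.1,0.3,22,0]]' 80
python3 - <<'E'
from h import *
st();where((-0.4,15.9,93.7))
E
```

```text
t: 45.2
tcp_pos: [472.6, -142.3, 144.3]
eef_rot: [0.927, 0.374, -0.002, -0.007]
contact_force: [3.1, -0.3, -1.3]
width: 10.6
t 45.2 tcp [ 472.6 -142.3  144.3] yaw 0.768 F [ 3.1 -0.3 -1.3] T [-0.09 -0.38  0.03] w 10.6 q [-0.54  0.22  1.92  0.01  1.01 -1.31]
tip at [ 482.5 -152.8   50.3]
```

```bash
python3 -m handwheel '[[5,0.3,0.3,3,0],[5,0.3,0.5,6,0],[5,0.3,0.5,8,0],[5,0.3,0.5,10,0],[5,0.3,0.5,10,0]]' 80
python3 - <<'E'
from h import *
st();where((-0.4,15.9,93.7));bt()
E
```

```text
t: 45.7
tcp_pos: [473.0, -142.3, 134.3]
eef_rot: [0.927, 0.374, -0.002, -0.008]
contact_force: [-1.2, 0.6, 1.2]
width: 10.4
t 45.7 tcp [ 473.  -142.3  134.3] yaw 0.768 F [-1.2  0.6  1.2] T [0.03 0.12 0.03] w 10.4 q [-0.54  0.24  1.92  0.01  0.99 -1.31]
tip at [ 482.9 -152.8   40.4]
t 45.7 heading 130.28 yaw+90 133.98 M about bolt 0.04 F [-1.2  0.6  1.2] Tz 0.03 z 134.3
```

```bash
python3 -m handwheel '[[5,0,0,1.5,0],[5,0.4,0,1.5,0.03],[5,0.9,0,1.5,0.06],[5,1.2,0,1.5,0.08],[5,1.2,0,1.5,0.08],[5,1.2,0,1.5,0.08]]' 100
python3 -c "
from h import *
bt();where((-0.4,15.9,93.7))"
python3 -m handwheel '[[5,0.5,0,0,0.03],[5,0.9,0,0,0.06],[5,0.9,0,0,0.06],[5,0.9,0,0,0.06]]' 100
python3 -c "
from h import *
bt();where((-0.4,15.9,93.7));f=snap('wrist','w38');bar(f)"
```

```text
t: 46.3
tcp_pos: [474.1, -141.3, 133.8]
eef_rot: [0.941, 0.337, -0.002, -0.008]
contact_force: [-3.3, 3.6, 10.0]
width: 10.1
t 46.3 heading 123.82 yaw+90 129.43 M about bolt 0.15 F [-3.3  3.6 10. ] Tz 0.14 z 133.8
tip at [ 483.1 -152.6   39.9]
t: 46.7
tcp_pos: [474.7, -140.6, 133.9]
eef_rot: [0.951, 0.31, -0.002, -0.007]
contact_force: [-2.2, 1.4, 2.4]
width: 10.4
t 46.7 heading 120.19 yaw+90 126.07 M about bolt 0.41 F [-2.2  1.4  2.4] Tz 0.4 z 133.9
tip at [ 482.9 -152.5   40. ]
[[-101.8   -2.3   42.4]
 [ -95.1   -2.3   42.3]
 [ -83.1   -2.1   42.6]
 [ -71.1   -2.1   42.9]
 [ -59.1   -2.1   43.2]
 [ -47.1   -1.8   43.7]
 [ -35.2   -1.4   43.9]
 [ -23.2   -1.4   44.2]]
slope sag rad (pos=tip down) -0.026 z at y=0 44.8 x slope [ 0.012 -1.13 ] far y -108.6
```

```bash
python3 -m handwheel '[[5,0.5,0,0,0.03],[5,0.9,0,0,0.06],[5,0.9,0,0,0.06],[5,0.9,0,0,0.06]]' 100
python3 -c "
from h import *
bt();where((-0.4,15.9,93.7))"
python3 -m handwheel '[[5,0.5,0,0,0.03],[5,0.9,0,0,0.06],[5,0.9,0,0,0.06],[5,0.9,0,0,0.06]]' 100
python3 -c "
from h import *
bt();where((-0.4,15.9,93.7));f=snap('wrist','w39');bar(f)"
```

```text
t: 47.15
tcp_pos: [475.4, -140.2, 133.9]
eef_rot: [0.96, 0.281, -0.003, -0.007]
contact_force: [-2.1, -0.1, 1.8]
width: 9.9
t 47.15 heading 116.87 yaw+90 122.68 M about bolt 0.91 F [-2.1 -0.1  1.8] Tz 0.89 z 133.9
tip at [ 482.7 -152.6   40. ]
t: 47.55
tcp_pos: [476.0, -139.7, 133.9]
eef_rot: [0.967, 0.253, -0.003, -0.007]
contact_force: [-2.0, 0.2, 2.6]
width: 9.9
t 47.55 heading 113.58 yaw+90 119.34 M about bolt 1.25 F [-2.   0.2  2.6] Tz 1.22 z 133.9
tip at [ 482.5 -152.6   39.9]
[[-118.9    5.1  120.3]
 [-101.8   -4.1   43.4]
 [ -95.    -4.2   42.5]
 [ -83.    -3.9   42.9]
 [ -71.    -3.7   43.1]
 [ -59.    -3.4   43.4]
 [ -47.    -3.1   43.7]
 [ -35.1   -2.7   44. ]
 [ -23.    -2.3   44.4]]
slope sag rad (pos=tip down) 0.438 z at y=0 21.1 x slope [-0.034 -4.877] far y -125.0
```

Now at 1.25 N m with the key fully seated and level, the bolt is against its stop. I relax the twist and lift the key out.

```bash
python3 -m handwheel '[[5,-1,0,0,-0.07],[5,-2,0,0,-0.14],[5,-2.5,0,0,-0.18],[5,-2.5,0,0,-0.18]]' 80
python3 -c "
from h import *
bt()"
python3 -m handwheel '[[5,0,0,-5,0],[5,0,0,-10,0],[5,0,0,-16,0],[5,0,0,-25,0],[5,0,0,-50,0],[5,0,0,-90,0],[5,0,0,-90,0],[5,0,0,-90,0]]' 80
python3 -c "
from h import *
st();f=snap('wrist','w40');bar(f)"
```

```text
t: 48.0
tcp_pos: [474.1, -141.1, 134.0]
eef_rot: [0.941, 0.338, -0.002, -0.007]
contact_force: [-1.9, 1.0, 2.0]
width: 10.0
t 48.0 heading 123.59 yaw+90 129.55 M about bolt 0.06 F [-1.9  1.   2. ] Tz 0.05 z 134.0
t: 48.8
tcp_pos: [475.5, -142.5, 225.6]
eef_rot: [0.941, 0.338, -0.001, -0.006]
contact_force: [-0.2, 0.1, -1.1]
width: 9.9
t 48.8 tcp [ 475.5 -142.5  225.6] yaw 0.69 F [-0.2  0.1 -1.1] T [ 0.01  0.01 -0.01] w 9.9 q [-0.53  0.1   1.87  0.01  1.19 -1.23]
[[-101.5   -0.7   41.6]
 [ -95.1   -0.5   40.6]
 [ -83.1   -0.5   41. ]
 [ -71.    -0.5   41.3]
 [ -59.1   -0.9   41.7]
 [ -47.1   -0.5   42. ]
 [ -35.    -0.9   42.5]
 [ -23.    -0.5   42.8]]
slope sag rad (pos=tip down) -0.023 z at y=0 43.2 x slope [-0.001 -0.744] far y -102.0
```

View pics/w40.png

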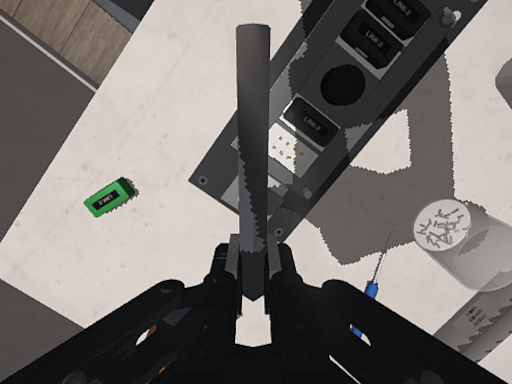

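```bash
python3 - <<'E'
from h import *
for n,b in(('w24',(110,150,160,200)),('w25',(25,240,95,310)),('w31',(0,0,1,1))):
    f=load(n)
    if n=='w31':continue
    im=f['frame'][b[1]:b[3],b[0]:b[2]];g=cv2.cvtColor(im,cv2.COLOR_BGR2HSV)[...,2]
    m=(g<62).astype(np.uint8);nn,l,s,c=cv2.connectedComponentsWithStats(m)
    X=cloud(f)[b[1]:b[3],b[0]:b[2]]
    print(n,[(s[i].tolist(),c[i].round(1).tolist()) for i in range(1,nn) if s[i,4]>30])
    # top surface rect
    XX=cloud(f);mm=(XX[...,2]>46)&(XX[...,2]<54)&(abs(XX[...,0]-525)<60)&(abs(XX[...,1]+320)<70);P=XX[mm];print(len(P),P.min(0).round(),P.max(0).round(),cv2.minAreaRect(P[:,:2].astype(np.float32)))
f=load('w25');a=cv2.resize(f['frame'][240:310,25:95],(560,560),interpolation=cv2.INTER_CUBIC);cv2.imwrite('pics/h25.png',a)
E
```

```text
w24 [([33, 8, 17, 42, 275], [43.5, 28.2]), ([16, 17, 17, 17, 159], [22.9, 23.7])]
3724 [ 494. -364.   46.] [ 561. -275.   54.] ((527.55908203125, -320.3790283203125), (82.49169158935547, 43.25270080566406), 70.67351531982422)
w25 [([45, 4, 25, 56, 588], [59.3, 29.2]), ([21, 24, 20, 17, 202], [28.6, 30.9])]
3900 [ 502. -335.   46.] [ 561. -274.   54.] ((531.319580078125, -308.52142333984375), (58.410709381103516, 44.07594680786133), 70.82903289794922)
```

View pics/h25.png

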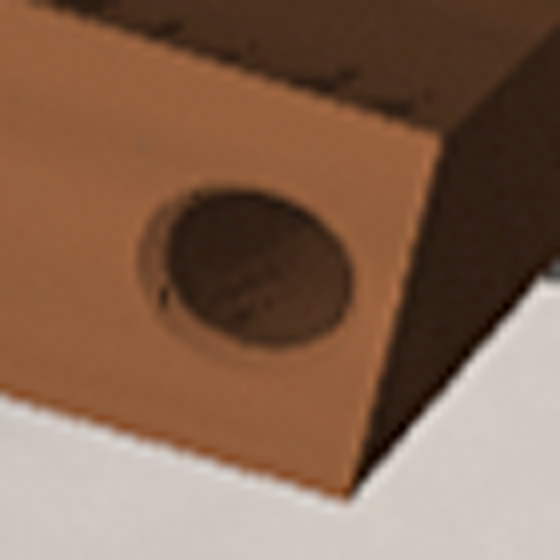

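```bash
python3 - <<'E'
from h import *
f=load('w25');print(ray(f,25+246/8,240+268/8,50)); 
f=load('w24');print(ray(f,110+(105+265)/2/7.8,150+200/7.8,50))
tiptgt((536,-294.2,75),(-0.5,15.9,93.7),0.69)
E
```

```text
[ 535.95870473 -293.97408457   50.        ]
[ 535.98234644 -294.13413975   50.        ]
TCP [ 527.1 -282.8  168.9] SHIFT [-49.3 142.7  53.1] turn 0.0
```

```bash
python3 -m handwheel '[[5,-14,40,0,0],[5,-28,80,0,0],[5,-40,115,10,0],[5,-49.3,142.7,25,0],[5,-49.3,142.7,45,0],[5,-49.3,142.7,53,0],[5,-49.3,142.7,53,0],[5,-49.3,142.7,53,0]]' 80
python3 - <<'E'
from h import *
st();where((-0.5,15.9,93.7));tiptgt((536,-294,40),(-0.5,15.9,93.7),0.69)
f=snap('scene','s41')
cv2.imwrite('pics/s41z.png',cv2.resize(f['frame'][200:300,300:420],None,fx=5,fy=5,interpolation=cv2.INTER_CUBIC))
E
```

```text
t: 49.65
tcp_pos: [526.9, -282.0, 168.8]
eef_rot: [0.941, 0.339, -0.002, -0.008]
contact_force: [0.4, 0.0, -0.6]
width: 9.9
t 49.65 tcp [ 526.9 -282.   168.8] yaw 0.691 F [ 0.4  0.  -0.6] T [-0.04 -0.04  0.  ] w 9.9 q [-0.69  0.39  1.64  0.    1.13 -1.38]
tip at [ 535.8 -293.3   74.9]
TCP [ 527.1 -282.7  133.9] SHIFT [-0.3  1.3 34.9] turn 0.001
```

View pics/s41z.png

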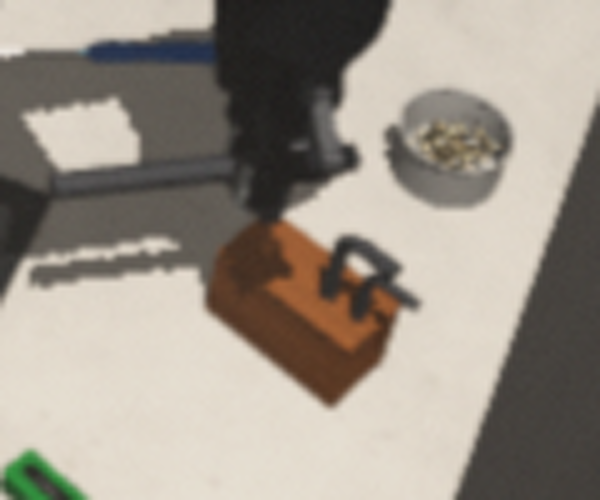

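```bash
python3 -m handwheel '[[5,-0.3,1.3,12,0],[5,-0.3,1.3,22,0],[5,-0.3,1.3,30,0],[5,-0.3,1.3,35,0],[5,-0.3,1.3,35,0]]' 60
python3 - <<'E'
from h import *
st();where((-0.5,15.9,93.7))
E
```

```text
t: 50.2
tcp_pos: [527.1, -282.6, 133.3]
eef_rot: [0.941, 0.339, -0.002, -0.008]
contact_force: [-0.9, 0.1, -1.2]
width: 9.9
t 50.2 tcp [ 527.1 -282.6  133.3] yaw 0.691 F [-0.9  0.1 -1.2] T [-0.08 -0.01  0.03] w 9.9 q [-0.69  0.44  1.65  0.    1.07 -1.39]
tip at [ 535.9 -293.8   39.3]
```

Tip is in the hole without contact force. I start the arc to sag the long arm.

```bash
python3 -m handwheel '[[5,0,-3,1,0],[5,0,-5.5,2.4,0],[5,0,-8,4,0],[5,0,-10.7,5.6,0],[5,0,-13,7,0],[5,0,-16,8.8,0],[5,0,-16,8.8,0],[5,0,-16,8.8,0]]' 20
python3 - <<'E'
from h import *
st();f=snap('wrist','w42');bar(f,zr=(20,170))
E
python3 -m handwheel '[[5,0,-2,1,0],[5,0,-4,2.2,0],[5,0,-6,3,0],[5,0,-6,3,0]]' 20
python3 - <<'E'
from h import *
st();f=snap('wrist','w43');bar(f,zr=(20,170))
f=snap('scene','s43')
cv2.imwrite('pics/s43z.png',cv2.resize(f['frame'][200:300,300:420],None,fx=5,fy=5,interpolation=cv2.INTER_CUBIC))
E
```

```text
t: 51.0
tcp_pos: [522.7, -276.7, 130.9]
eef_rot: [0.941, 0.338, 0.003, 0.002]
contact_force: [12.2, -15.1, 5.2]
width: 10.2
t 51.0 tcp [ 522.7 -276.7  130.9] yaw 0.69 F [ 12.2 -15.1   5.2] T [-2.7  -2.19 -0.06] w 10.2 q [-0.69  0.42  1.69  0.    1.03 -1.38]
[[-121.8    4.7  115. ]
 [-101.6   -1.2   52. ]
 [ -95.1   -1.6   51. ]
 [ -83.    -1.6   50.2]
 [ -71.    -1.3   49.5]
 [ -59.1   -1.3   48.6]
 [ -47.1   -1.3   47.8]
 [ -35.1   -1.3   47. ]
 [ -23.1   -1.3   46.2]]
slope sag rad (pos=tip down) 0.441 z at y=0 25.2 x slope [-0.035 -3.154] far y -125.0
t: 51.45
tcp_pos: [522.4, -275.9, 131.5]
eef_rot: [0.941, 0.338, 0.006, 0.009]
contact_force: [8.7, -11.0, 2.9]
width: 10.1
t 51.45 tcp [ 522.4 -275.9  131.5] yaw 0.69 F [  8.7 -11.    2.9] T [-2.   -1.55 -0.07] w 10.1 q [-0.69  0.41  1.7   0.    1.01 -1.38]
[[-121.9    5.1  113.9]
 [-101.6   -1.3   51.1]
 [ -95.1   -1.6   50.1]
 [ -83.    -1.6   49.4]
 [ -71.    -1.3   48.6]
 [ -59.    -1.3   48.1]
 [ -47.    -1.3   47.3]
 [ -35.    -1.3   46.7]
 [ -23.    -1.3   46. ]]
slope sag rad (pos=tip down) 0.431 z at y=0 25.2 x slope [-0.037 -3.31 ] far y -125.0
```

View pics/s43z.png

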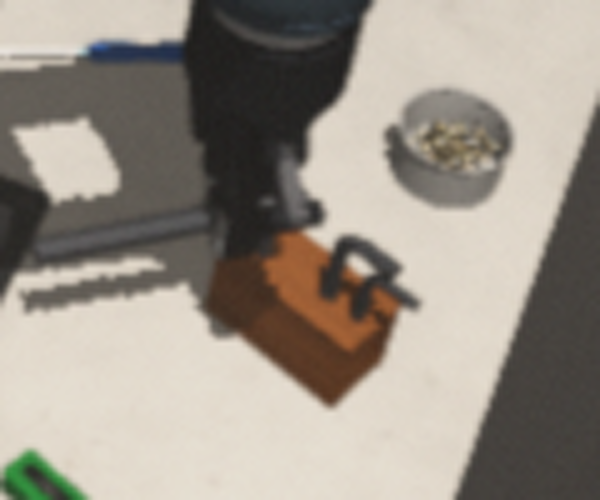

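```bash
python3 - <<'E'
from h import *
tgt(527.1,-282.6,128)
E
python3 -m handwheel '[[5,0,4,0,0],[5,0.8,8.5,2,0],[5,0.8,8.5,4,0],[5,0.8,8.5,4,0],[5,0.8,8.5,4,0]]' 40
python3 - <<'E'
from h import *
st()
E
```

```text
SHIFT [-0.7  8.1  3.6] turn 0 dist 9 rows 1
t: 52.05
tcp_pos: [527.0, -280.2, 126.1]
eef_rot: [0.941, 0.338, 0.005, 0.006]
contact_force: [-3.3, 4.3, -2.3]
width: 9.9
t 52.05 tcp [ 527.  -280.2  126.1] yaw 0.69 F [-3.3  4.3 -2.3] T [0.77 0.65 0.04] w 9.9 q [-0.69  0.43  1.68  0.    1.01 -1.38]
```

```bash
python3 -m handwheel '[[30,0,0,0,0],[30,0,0,0,0],[30,0,0,0,0],[40,0,0,-20,0],[40,0,0,-60,0],[40,0,-25,-90,0],[40,0,-25,-90,0],[40,0,-25,-90,0]]' 40
python3 - <<'E'
from h import *
st();f=snap('wrist','w44');f=snap('scene','s44')
cv2.imwrite('pics/s44z.png',cv2.resize(f['frame'][200:300,300:420],None,fx=5,fy=5,interpolation=cv2.INTER_CUBIC))
E
```

```text
t: 52.85
tcp_pos: [510.4, -260.6, 217.0]
eef_rot: [0.941, 0.338, 0.006, 0.007]
contact_force: [0.3, 0.6, 0.1]
width: 34.2
t 52.85 tcp [ 510.4 -260.6  217. ] yaw 0.69 F [0.3 0.6 0.1] T [-0.    0.02  0.03] w 34.2 q [-0.68  0.26  1.7   0.    1.16 -1.37]
```

View pics/w44.png

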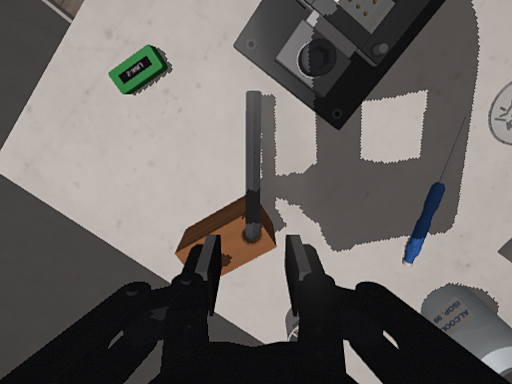

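View pics/s44z.png

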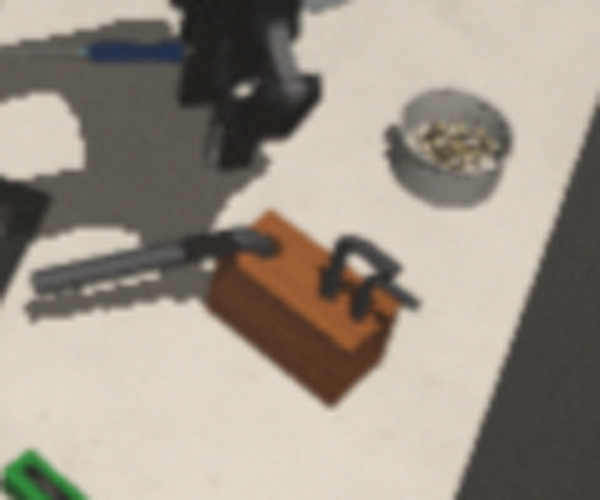

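```bash
python3 - <<'E'
from h import *
f=load('w44');X=cloud(f)
m=np.zeros(X.shape[:2],bool);m[90:225,238:268]=1;m&=(X[...,2]>20)&(X[...,2]<80)&(cv2.cvtColor(f['frame'],cv2.COLOR_BGR2HSV)[...,1]<60)
P=X[m];k=cv2.fitLine(P.astype(np.float32),cv2.DIST_HUBER,0,.01,.01).ravel();print(len(P),k.round(3))
for v in range(92,240,8):
    print(v,pt(f,253,v).round(1))
E
```

```text
1973 [-6.25000e-01  7.70000e-01 -1.32000e-01  4.91967e+02 -2.38944e+02
  5.51180e+01]
92 [ 460.8 -200.4   49.1]
100 [ 464.5 -204.8   50.1]
108 [ 468.2 -209.3   50.8]
116 [ 471.8 -213.8   53. ]
124 [ 475.7 -218.4   52.4]
132 [ 479.4 -222.9   54.6]
140 [ 483.4 -227.8   53.6]
148 [ 487.2 -232.4   55. ]
156 [ 491. -237.   57.]
164 [ 495.  -241.8   57.6]
172 [ 499.2 -246.9   57.2]
180 [ 503.2 -251.8   58.3]
188 [ 507.1 -256.5   60.2]
196 [ 511.4 -261.8   60.1]
204 [ 515.9 -267.2   59.9]
212 [ 519.9 -272.    61.8]
220 [ 524.1 -277.1   63.1]
228 [ 528.8 -282.9   62.6]
236 [ 534.1 -289.3   61.1]
```

```bash
python3 - <<'E'
from h import *
tgt(510.4,-261,105,0.685)
E
```

```text
SHIFT [ -0.5  -0.6 109.9] turn 0.005 dist 110 rows 3
```

```bash
python3 -m handwheel '[[40,-0.5,-0.6,45,0],[40,-0.5,-0.6,80,0],[40,-0.5,-0.6,105,0],[40,-0.5,-0.6,110,0],[40,-0.5,-0.6,110,0],[5,-0.5,-0.6,110,0],[5,-0.5,-0.6,110,0],[5,-0.5,-0.6,110,0],[5,-0.5,-0.6,110,0]]' 60
python3 - <<'E'
from h import *
st();f=snap('wrist','w45')
E
```

```text
t: 53.85
tcp_pos: [511.2, -261.7, 106.3]
eef_rot: [0.941, 0.338, 0.005, 0.007]
contact_force: [1.4, -1.0, 3.1]
width: 11.0
t 53.85 tcp [ 511.2 -261.7  106.3] yaw 0.69 F [ 1.4 -1.   3.1] T [-0.17 -0.2  -0.02] w 11.0 q [-0.68  0.42  1.74  0.    0.96 -1.37]
```

View pics/w45.png

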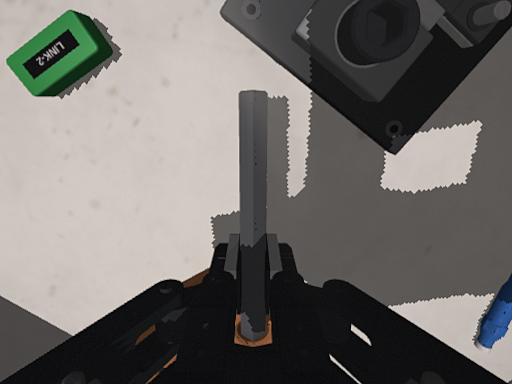

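```bash
python3 -m handwheel '[[5,0,-1,-8,0],[5,0,-2,-18,0],[5,0,-4,-32,0],[5,0,-6,-50,0],[5,0,-6,-62,0],[5,0,-6,-62,0],[5,0,-6,-62,0]]' 60
python3 - <<'E'
from h import *
st();f=snap('wrist','w46');bar(f);s=r.get_state();R=Ro.from_quat(s['eef_rot']).as_matrix()
for v in list(range(60,130,6))+list(range(270,345,8)): print(v,(R.T@(pt(f,253,v)-s['tcp_pos'])).round(1),end=' ')
E
```

```text
t: 54.6
tcp_pos: [506.4, -256.4, 168.4]
eef_rot: [0.941, 0.338, 0.006, 0.007]
contact_force: [-0.5, -0.6, -1.9]
width: 10.5
t 54.6 tcp [ 506.4 -256.4  168.4] yaw 0.69 F [-0.5 -0.6 -1.9] T [0.03 0.08 0.02] w 10.5 q [-0.68  0.31  1.74  0.    1.07 -1.37]
[[-79.   -0.8  55. ]
 [-71.1  -1.   53.8]
 [-59.1  -0.8  52.5]
 [-47.   -0.8  51.2]
 [-35.1  -0.8  49.7]
 [-23.   -0.8  48.3]]
slope sag rad (pos=tip down) 0.118 z at y=0 45.5 x slope [ 0.001 -0.778] far y -81.1
60 [  -0.8 -101.3  152. ] 66 [ -0.8 -97.7 155.5] 72 [ -0.8 -94.3 164.5] 78 [ -0.8 -90.3 166.3] 84 [ -0.8 -86.  165.4] 90 [ -0.8 -81.1  55.7] 96 [ -0.8 -78.8  54.4] 102 [ -0.8 -76.5  55. ] 108 [ -0.8 -74.2  54.1] 114 [ -0.8 -71.8  55. ] 120 [ -0.8 -69.5  54. ] 126 [ -0.8 -67.2  52.8] 270 [-0.8 -3.1 47.1] 278 [-0.8 -0.1 45.3] 286 [-0.8  4.  45. ] 294 [-0.8  7.9 44.5] 302 [-0.8 12.8 45. ] 310 [-0.8 16.4 43.9] 318 [-0.8 21.2 44.2] 326 [-0.8 24.3 42.5] 334 [-0.8 30.5 44. ] 342 [ -0.8 162.4 170.1]
```

View pics/w46.png

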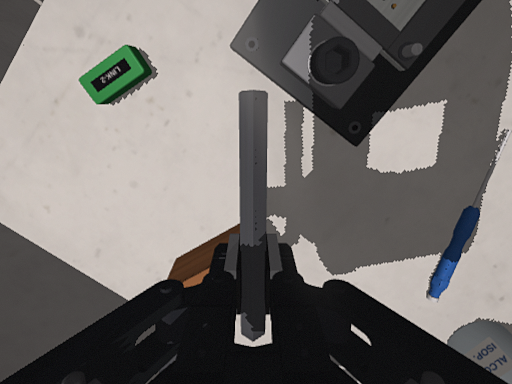

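```bash
python3 - <<'E'
from h import *
tiptgt((528.3,-314.6,57),(-0.4,42,90.7),0.69)
E
```

```text
TCP [ 500.6 -281.2  147. ] SHIFT [-20.3  15.4  20.8] turn 0.0
```

```bash
python3 -m handwheel '[[5,-20.3,15.4,0,0],[5,-20.3,15.4,10,0],[5,-20.3,15.4,20,0],[5,-20.3,15.4,20.8,0],[5,-20.3,15.4,20.8,0]]' 60
python3 - <<'E'
from h import *
st();where((-0.4,42,90.7));f=snap('scene','s47')
cv2.imwrite('pics/s47z.png',cv2.resize(f['frame'][200:300,300:420],None,fx=5,fy=5,interpolation=cv2.INTER_CUBIC))
E
```

```text
t: 55.15
tcp_pos: [500.1, -280.1, 145.8]
eef_rot: [0.941, 0.338, 0.005, 0.005]
contact_force: [-0.1, -0.3, -1.2]
width: 10.7
t 55.15 tcp [ 500.1 -280.1  145.8] yaw 0.691 F [-0.1 -0.3 -1.2] T [ 0.04 -0.01 -0.01] w 10.7 q [-0.72  0.36  1.73  0.    1.03 -1.41]
tip at [ 527.7 -313.4   55.7]
```

View pics/s47z.png

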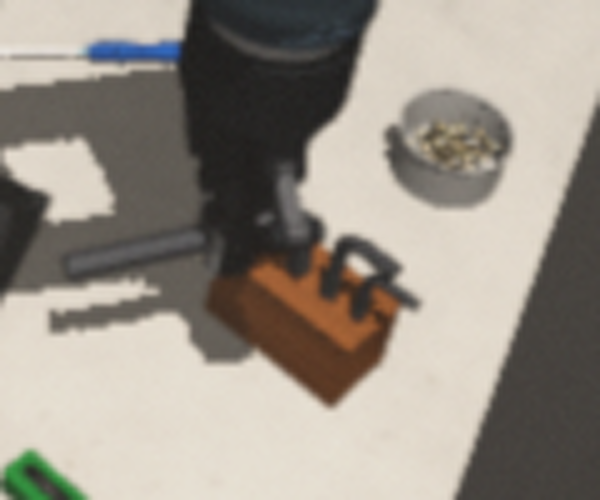

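```bash
python3 -m handwheel '[[5,0,0,4,0],[5,0,0,7,0],[5,0,-2.5,10,0],[5,0,-5,13,0],[5,0,-7.5,17,0],[5,0,-10,21.5,0],[5,0,-12,26,0],[5,0,-12,26,0],[5,0,-12,26,0]]' 20
python3 - <<'E'
from h import *
st();f=snap('wrist','w48');bar(f,zr=(20,120));f=snap('scene','s48')
cv2.imwrite('pics/s48z.png',cv2.resize(f['frame'][200:300,300:420],None,fx=5,fy=5,interpolation=cv2.INTER_CUBIC))
E
```

```text
t: 56.1
tcp_pos: [494.5, -272.4, 122.4]
eef_rot: [0.941, 0.339, 0.006, 0.008]
contact_force: [-1.5, 1.6, 8.9]
width: 10.8
t 56.1 tcp [ 494.5 -272.4  122.4] yaw 0.691 F [-1.5  1.6  8.9] T [-0.23 -0.08 -0.05] w 10.8 q [-0.71  0.38  1.77  0.    0.98 -1.41]
[[-117.     6.5  105.1]
 [-111.8    7.3  105.7]
 [ -69.5   -0.9   77.2]
 [ -58.1   -0.9   71.7]
 [ -46.2   -0.9   65.8]
 [ -34.1   -0.9   59.8]
 [ -22.1   -0.9   54. ]]
slope sag rad (pos=tip down) 0.564 z at y=0 40.1 x slope [-0.094 -4.832] far y -123.8
```

View pics/s48z.png

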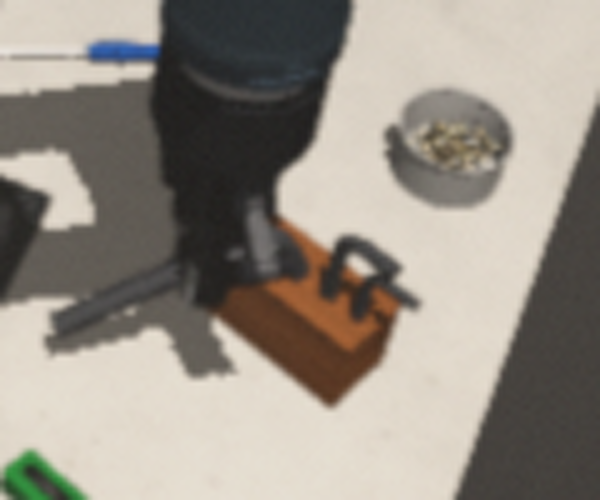

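```bash
python3 -m handwheel '[[5,0,-1.5,3,0],[5,0,-2.5,6,0],[5,0,-3.5,9,0],[5,0,-4,12,0],[5,0,-4.5,14,0],[5,0,-4.5,14,0],[5,0,-4.5,14,0]]' 20
python3 - <<'E'
from h import *
st();f=snap('wrist','w49');bar(f,zr=(20,120))
E
```

```text
t: 56.9
tcp_pos: [493.2, -270.0, 110.5]
eef_rot: [0.941, 0.339, 0.007, 0.01]
contact_force: [-3.0, 1.8, 11.0]
width: 10.5
t 56.9 tcp [ 493.2 -270.   110.5] yaw 0.691 F [-3.   1.8 11. ] T [-0.18 -0.05 -0.05] w 10.5 q [-0.71  0.39  1.78  0.    0.95 -1.41]
[[-116.     6.9   92.8]
 [-110.7    6.5   92.7]
 [ -66.1   -0.9   93.2]
 [ -56.8   -0.9   85.6]
 [ -45.    -0.9   76.4]
 [ -32.8   -0.9   66.7]
 [ -20.9   -0.9   57.3]]
slope sag rad (pos=tip down) 0.333 z at y=0 59.4 x slope [-0.092 -4.606] far y -124.0
```

View pics/w49.png

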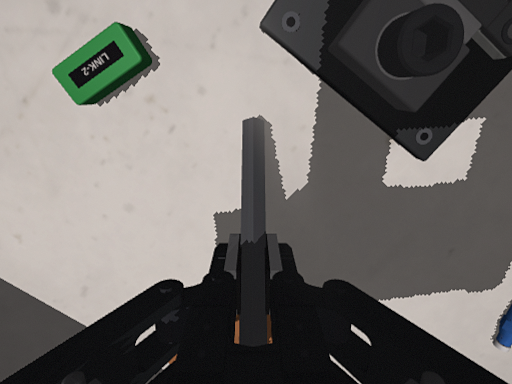

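```bash
python3 -m handwheel '[[5,0,0,-20,0],[5,0,-10,-60,0],[5,0,-20,-110,0],[5,0,-40,-120,0.08],[5,0,-60,-120,0.22],[5,0,-60,-120,0.36],[5,0,-60,-120,0.5],[5,0,-60,-120,0.64],[5,0,-60,-120,0.78],[5,0,-60,-120,0.9]]' 60
python3 -m handwheel '[[5,0,0,0,0.14],[5,0,0,0,0.28],[5,0,0,0,0.42],[5,0,0,0,0.56],[5,0,0,0,0.7],[5,0,0,0,0.84],[5,0,0,0,0.98],[5,0,0,0,1.12],[5,0,0,0,1.26],[5,0,0,0,1.4]]' 60
python3 - <<'E'
from h import *
st();tgt(430,-254,190,-1.927)
E
```

```text
t: 57.95
tcp_pos: [452.6, -222.0, 229.1]
eef_rot: [0.994, -0.107, 0.011, 0.006]
contact_force: [0.5, -0.0, -2.0]
width: 10.8
t: 58.95
tcp_pos: [452.6, -221.9, 229.1]
eef_rot: [-0.69, 0.724, -0.012, 0.002]
contact_force: [-0.6, -0.6, -1.8]
width: 10.6
t 58.95 tcp [ 452.6 -221.9  229.1] yaw -1.62 F [-0.6 -0.6 -1.8] T [-0.01  0.02  0.02] w 10.6 q [-0.69  0.09  1.87  0.    1.16  0.93]
SHIFT [32.7 21.8 39.1] turn 0.307 dist 55 rows 3
```

```bash
python3 - <<'E'
from h import *
tgt(445,-260,127,-1.927)
E
python3 -m handwheel '[[5,10,10,10,0.14],[5,20,20,30,0.28],[5,38,28,60,0.307],[5,38,28,85,0.307],[5,38,28,100,0.307],[5,38,28,100,0.307],[5,38,28,100,0.307]]' 60
python3 - <<'E'
from h import *
st();f=snap('wrist','w50');bar(f,zr=(20,125));f=snap('scene','s50')
cv2.imwrite('pics/s50z.png',cv2.resize(f['frame'][200:300,300:420],None,fx=5,fy=5,interpolation=cv2.INTER_CUBIC))
E
```

```text
SHIFT [ 37.1   7.9 102.5] turn 0.307 dist 109 rows 3
t: 59.65
tcp_pos: [424.9, -259.8, 129.3]
eef_rot: [-0.571, 0.821, -0.011, 0.004]
contact_force: [0.8, 0.1, -0.8]
width: 10.7
t 59.65 tcp [ 424.9 -259.8  129.3] yaw -1.927 F [ 0.8  0.1 -0.8] T [-0.01  0.01  0.02] w 10.7 q [-0.79  0.24  1.94  0.01  0.94  1.13]
[[-115.2    4.5   82. ]
 [-106.1    2.7   81.3]
 [ -97.4    1.8   81.5]
 [ -56.8    0.4   86.9]
 [ -44.8    0.4   77.7]
 [ -32.8    0.4   68.5]
 [ -20.8    0.4   59.5]]
slope sag rad (pos=tip down) 0.177 z at y=0 64.8 x slope [-0.037 -1.04 ] far y -122.0
```

View pics/w50.png

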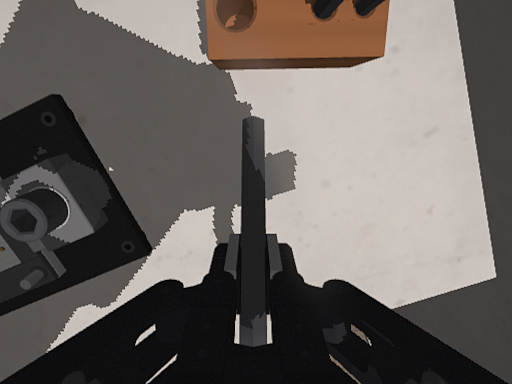

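View pics/s50z.png

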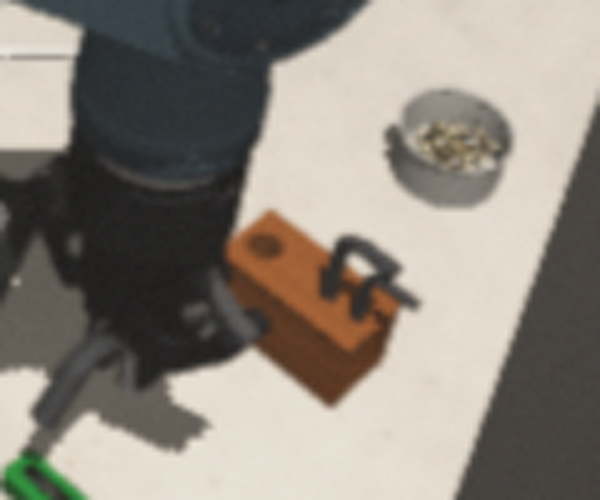

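```bash
python3 -m handwheel '[[5,0,-15,0,0],[5,0,-27,0,0],[5,0,-33,-1,0],[5,0,-37,-5,0],[5,0,-41,-10,0],[5,0,-46,-14,0],[5,0,-51,-18,0],[5,0,-51,-18,0],[5,0,-51,-18,0]]' 20
python3 - <<'E'
from h import *
st();f=snap('wrist','w51');bar(f,zr=(20,140));f=snap('scene','s51')
cv2.imwrite('pics/s51z.png',cv2.resize(f['frame'][200:300,300:420],None,fx=5,fy=5,interpolation=cv2.INTER_CUBIC))
E
```

```text
t: 60.65
tcp_pos: [471.0, -276.8, 148.9]
eef_rot: [-0.571, 0.821, -0.01, 0.003]
contact_force: [-9.0, 2.9, -1.3]
width: 10.8
t 60.65 tcp [ 471.  -276.8  148.9] yaw -1.926 F [-9.   2.9 -1.3] T [ 0.35  1.8  -0.1 ] w 10.8 q [-0.75  0.3   1.81  0.    1.01  1.18]
[[-81.3  -6.9  99. ]
 [-72.4  -3.2  99.2]
 [-58.2  -2.8  99.3]
 [-47.5  -5.7  98.7]
 [-31.4   0.6  89.8]
 [-19.3   0.6  72.8]]
slope sag rad (pos=tip down) 0.368 z at y=0 74.1 x slope [0.105 2.531] far y -85.9
```

View pics/w51.png

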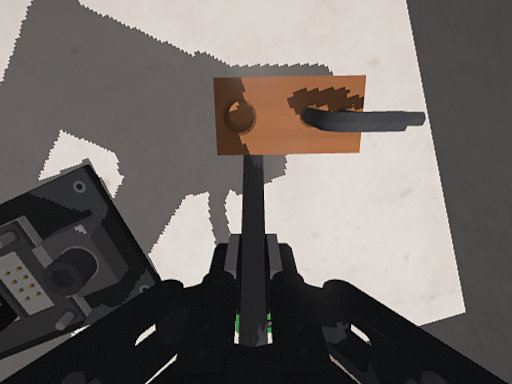

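View pics/s51z.png

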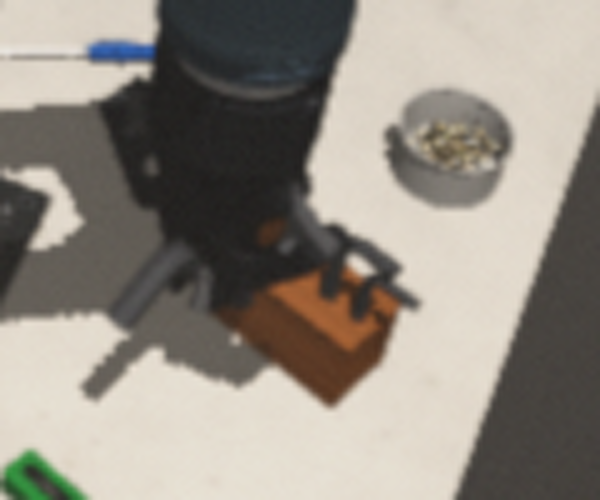

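```bash
python3 -m handwheel '[[5,0,-8,-4,0],[5,0,-15,-7,0],[5,0,-21,-10,0],[5,0,-27,-12,0],[5,0,-33,-14,0],[5,0,-39,-15,0],[5,0,-44,-16,0],[5,0,-44,-16,0],[5,0,-44,-16,0]]' 20
python3 - <<'E'
from h import *
st();f=snap('wrist','w52');f=snap('scene','s52')
cv2.imwrite('pics/s52z.png',cv2.resize(f['frame'][200:300,300:420],None,fx=5,fy=5,interpolation=cv2.INTER_CUBIC))
f=load('w52');s=r.get_state();R=Ro.from_quat(s['eef_rot']).as_matrix()
for v in range(190,350,10): print(v,(R.T@(pt(f,253,v)-s['tcp_pos'])).round(1),end=' ')
E
```

```text
t: 61.65
tcp_pos: [510.7, -290.8, 164.9]
eef_rot: [-0.572, 0.821, -0.007, 0.002]
contact_force: [-5.1, 1.9, -2.7]
width: 10.9
t 61.65 tcp [ 510.7 -290.8  164.9] yaw -1.925 F [-5.1  1.9 -2.7] T [ 0.43  1.19 -0.03] w 10.9 q [-0.72  0.36  1.69 -0.    1.08  1.21]
190 [  0.6 -17.8 115.3] 200 [  0.6 -11.1 114.7] 210 [  0.6  -4.1 114.5] 220 [  0.6  -1.4 104.1] 230 [ 0.6 -1.4 89.6] 240 [ 0.6 -0.1 79.5] 250 [ 0.6  0.  68.6] 260 [ 0.6  0.9 60.2] 270 [ 0.5  0.6 50.9] 280 [ 0.5  1.7 44.6] 290 [ 0.5  1.7 37.5] 300 [ 0.5  2.3 31.8] 310 [ 0.5  2.9 26.6] 320 [ 0.5  3.6 21.9] 330 [ 0.5  4.  17.4] 340 [ 0.5  5.4 14.1]
```

View pics/w52.png

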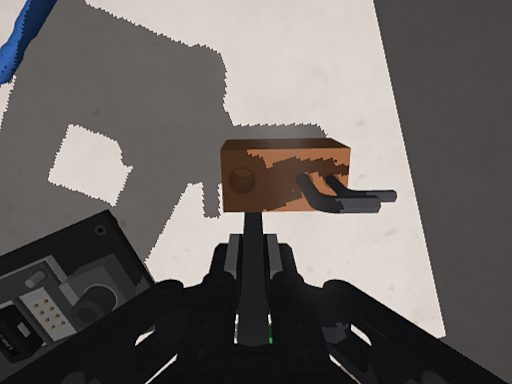

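View pics/s52z.png

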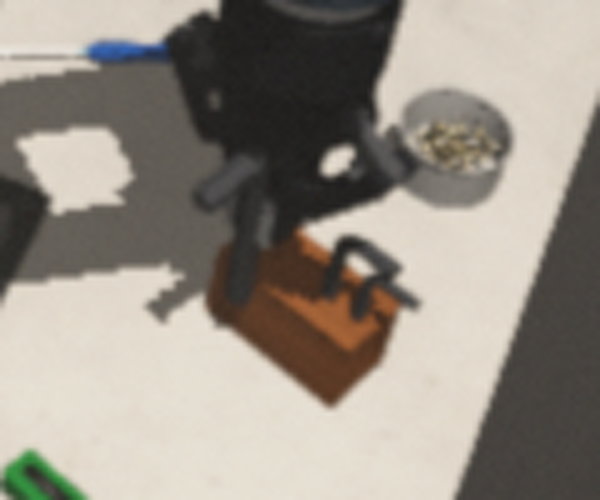

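```bash
python3 -m handwheel '[[5,0,2,0,0],[5,0,6,-5,0],[5,0,6,-25,0],[5,0,6,-45,0],[5,0,6,-45,0],[5,0,6,-45,0]]' 60
python3 - <<'E'
from h import *
st();f=snap('wrist','w53');s=r.get_state();R=Ro.from_quat(s['eef_rot']).as_matrix()
X=cloud(f);T=(X-s['tcp_pos'])@R
for v in range(215,350,8): print(v,(R.T@(pt(f,253,v)-s['tcp_pos'])).round(1),end=' ')
m=(abs(T[...,0])<9)&(abs(T[...,1])<14)&(T[...,2]>60)&(T[...,2]<125)
for a in range(60,125,12):
    Q=T[m&(T[...,2]>a)&(T[...,2]<a+12)]
    if len(Q)>10:print(a,len(Q),'x',Q[:,0].min().round(1),Q[:,0].max().round(1),'ymin',np.percentile(Q[:,1],10).round(1))
tiptgt((536,-294,57),(0.2,3.5,133),-1.926)
E
```

```text
t: 62.35
tcp_pos: [505.0, -288.6, 210.6]
eef_rot: [-0.572, 0.821, -0.008, 0.002]
contact_force: [0.4, 0.1, -2.6]
width: 10.6
t 62.35 tcp [ 505.  -288.6  210.6] yaw -1.925 F [ 0.4  0.1 -2.6] T [0.   0.01 0.  ] w 10.6 q [-0.72  0.29  1.68 -0.    1.16  1.2 ]
215 [  0.9  -3.1 109.1] 223 [ 0.9 -2.5 97.8] 231 [ 0.9 -2.1 87.4] 239 [ 0.9 -1.2 79. ] 247 [ 0.9 -0.1 72. ] 255 [ 0.8 -0.5 62.9] 263 [ 0.8  0.  56.2] 271 [ 0.8  1.  50.8] 279 [ 0.8  1.  44.4] 287 [ 0.8  2.2 40.2] 295 [ 0.8  1.9 34.3] 303 [ 0.8  1.8 29.2] 311 [ 0.7  3.1 26.1] 319 [ 0.7  3.1 21.6] 327 [ 0.7  3.2 17.6] 335 [ 0.7  4.8 15.5] 343 [ 0.7  5.3 12.3] 60 407 x -8.8 9.0 ymin -10.3
72 233 x -4.9 6.1 ymin -1.0
84 197 x -5.3 6.4 ymin -1.9
96 165 x -5.3 6.6 ymin -2.6
108 141 x -5.3 6.5 ymin -3.5
120 52 x -5.3 6.6 ymin -4.0
TCP [ 537.8 -293.7  190. ] SHIFT [ -6.5 -32.9  20. ] turn 0.001
```

View pics/w53.png

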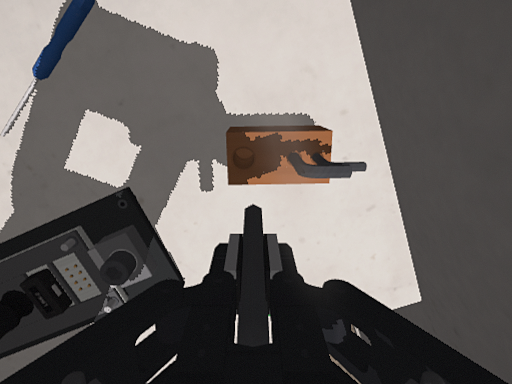

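```bash
python3 -m handwheel '[[5,-3,-16,0,0],[5,-6.9,-31.9,0,0],[5,-6.9,-31.9,5,0],[5,-6.9,-31.9,15,0],[5,-6.9,-31.9,18,0],[5,-6.9,-31.9,18,0]]' 60
python3 - <<'E'
from h import *
st();where((0.6,2.5,133));tiptgt((536,-294,40),(0.6,2.5,133),-1.926);f=snap('wrist','w54')
f=snap('scene','s54')
cv2.imwrite('pics/s54z.png',cv2.resize(f['frame'][200:300,300:420],None,fx=5,fy=5,interpolation=cv2.INTER_CUBIC))
E
```

```text
t: 63.0
tcp_pos: [535.7, -292.3, 190.2]
eef_rot: [-0.571, 0.821, -0.006, 0.001]
contact_force: [0.5, 0.0, -1.4]
width: 11.1
t 63.0 tcp [ 535.7 -292.3  190.2] yaw -1.925 F [ 0.5  0.  -1.4] T [-0.01 -0.02  0.05] w 11.1 q [-0.69  0.37  1.61 -0.    1.15  1.23]
tip at [ 534.3 -293.    57.2]
TCP [ 537.4 -293.2  173. ] SHIFT [ 0.2 -1.7 17.2] turn 0.001
```

View pics/w54.png

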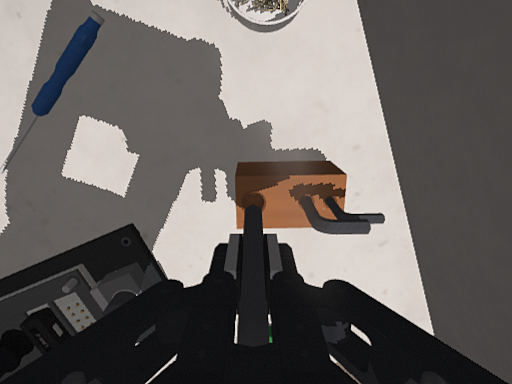

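View pics/s54z.png

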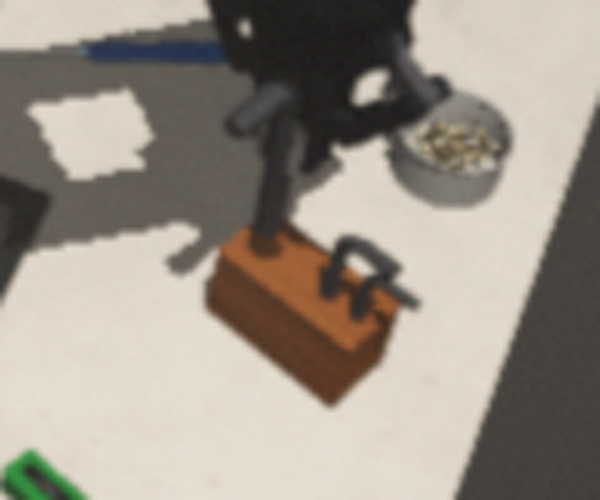

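Tip stands right above the hole, so I lower it.

```bash
python3 -m handwheel '[[5,0.2,-1.7,4,0],[5,0.2,-1.7,9,0],[5,0.2,-1.7,14,0],[5,0.2,-1.7,19,0],[5,0.2,-1.7,19,0]]' 60
python3 - <<'E'
from h import *
st();where((0.6,2.5,133))
E
```

```text
t: 63.6
tcp_pos: [537.7, -293.4, 171.5]
eef_rot: [-0.571, 0.821, -0.006, 0.001]
contact_force: [0.4, 0.0, -0.4]
width: 10.9
t 63.6 tcp [ 537.7 -293.4  171.5] yaw -1.925 F [ 0.4  0.  -0.4] T [ 0.    0.02 -0.01] w 10.9 q [-0.69  0.4   1.62 -0.    1.11  1.23]
tip at [ 536.4 -294.2   38.5]
```

```bash
python3 -m handwheel '[[5,0,0,5,0],[5,0,0,10,0],[5,0,0,15,0],[5,0,0,20,0],[5,0,0,23,0],[5,0,0,23,0]]' 60
python3 - <<'E'
from h import *
st();where((0.6,2.5,133))
E
```

```text
t: 64.2
tcp_pos: [538.4, -293.6, 148.2]
eef_rot: [-0.571, 0.821, -0.006, 0.002]
contact_force: [3.8, -0.4, -3.2]
width: 11.1
t 64.2 tcp [ 538.4 -293.6  148.2] yaw -1.925 F [ 3.8 -0.4 -3.2] T [-0.04 -0.82 -0.01] w 11.1 q [-0.69  0.43  1.62 -0.    1.07  1.23]
tip at [ 537.2 -294.5   15.2]
```

```bash
python3 -m handwheel '[[5,0,0.5,3,0],[5,0,1,5,0],[25,0,1,5,0],[25,0,1,5,0],[25,0,1,5,0],[25,0,1,5,0],[25,0,1,5,0]]' 60
python3 - <<'E'
from h import *
st()
E
python3 -m handwheel '[[25,0,0,-20,0],[25,0,0,-60,0],[25,0,0,-100,0],[25,0,40,-120,0],[25,0,40,-120,0],[25,0,40,-120,0]]' 60
python3 - <<'E'
from h import *
st();f=snap('wrist','w55');f=snap('scene','s55')
cv2.imwrite('pics/s55z.png',cv2.resize(f['frame'][200:300,300:420],None,fx=5,fy=5,interpolation=cv2.INTER_CUBIC))
E
```

```text
t: 64.9
tcp_pos: [537.3, -293.3, 143.1]
eef_rot: [-0.571, 0.821, -0.006, 0.002]
contact_force: [-0.0, 0.0, -0.4]
width: 21.3
t 64.9 tcp [ 537.3 -293.3  143.1] yaw -1.925 F [-0.   0.  -0.4] T [ 0.04 -0.01  0.07] w 21.3 q [-0.69  0.44  1.63 -0.    1.06  1.23]
t: 65.5
tcp_pos: [498.5, -278.4, 263.3]
eef_rot: [-0.571, 0.821, -0.007, 0.002]
contact_force: [0.7, -0.3, 0.1]
width: 21.4
t 65.5 tcp [ 498.5 -278.4  263.3] yaw -1.926 F [ 0.7 -0.3  0.1] T [-0.01  0.09  0.02] w 21.4 q [-0.72  0.2   1.67  0.    1.26  1.21]
```

View pics/w55.png

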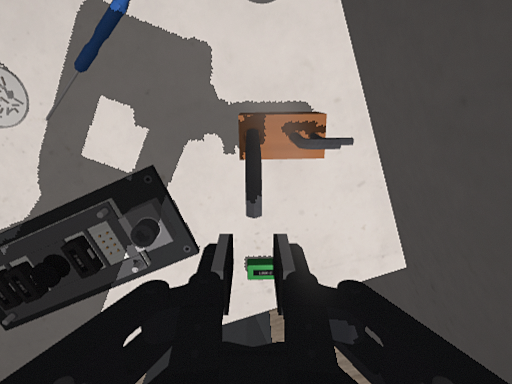

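View pics/s55z.png

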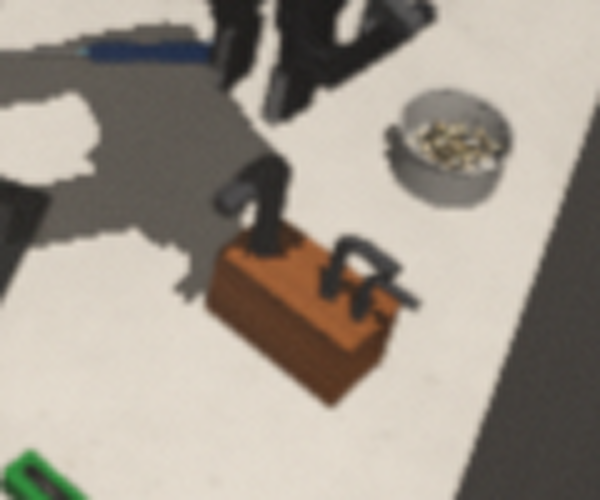

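```bash
python3 - <<'E'
from h import *
f=load('w55');X=cloud(f)
m=(X[...,2]>70)&(X[...,2]<150)&(np.hypot(X[...,0]-520,X[...,1]+290)<70);m[:,270:]=0
P=X[m];t=P[P[:,2]>115];rc=cv2.minAreaRect(t[:,:2].astype(np.float32));print(len(t),'z pct',np.percentile(t[:,2],[50,90,98]).round(1),rc)
# slope of short arm top
u=np.array([-.937,.349]);h=(t[:,:2]-[536,-294])@u
for a in range(-10,50,8):
    q=t[(h>=a)&(h<a+8)]
    if len(q)>5: print(a,np.percentile(q[:,2],90).round(1),len(q))
tgt(478,20,330,0.057)
E
```

```text
1069 z pct [126.3 128.5 129.5] ((512.169677734375, -284.9207763671875), (11.91252326965332, 50.27995300292969), 70.17839813232422)
-2 121.9 112
6 127.3 200
14 129.3 189
22 129.0 174
30 128.2 162
38 127.5 158
46 126.9 74
SHIFT [-272.4  122.3  -70.7] turn -1.982 dist 307 rows 14
```

```bash
python3 -m handwheel '[[40,-20,12,-60,0],[40,-50,24,-75,-0.14],[40,-85,37,-75,-0.28],[40,-120,50,-75,-0.42],[40,-150,65,-75,-0.56],[40,-185,80,-75,-0.7],[40,-215,95,-72,-0.84],[40,-245,110,-72,-0.98],[40,-272,122,-71,-1.12],[40,-272,122,-71,-1.26]]'
python3 -m handwheel '[[40,0,0,0,-0.14],[40,0,0,0,-0.28],[40,0,0,0,-0.42],[40,0,0,0,-0.56],[40,0,0,0,-0.7],[40,0,0,0,-0.722],[40,0,0,0,-0.722]]'
python3 - <<'E'
from h import *
st();f=snap('wrist','w56');seated(f,36,60)
c=proj(f,(474.4,-28.6,50)).astype(int);print(c,pt(f,*c).round(1))
p=proj(f,(481.5,-152.3,55)).astype(int);print(p)
f2=snap('top','t56');f3=snap('scene','s56')
E
```

```text
t: 66.6
tcp_pos: [478.0, 22.7, 329.0]
eef_rot: [0.947, -0.322, 0.004, 0.002]
contact_force: [0.4, -0.5, -0.2]
width: 34.5
t: 67.3
tcp_pos: [478.2, 22.7, 328.2]
eef_rot: [0.999, 0.032, 0.003, 0.003]
contact_force: [1.0, -0.1, -0.1]
width: 34.0
t 67.3 tcp [478.2  22.7 328.2] yaw 0.064 F [ 1.  -0.1 -0.1] T [ 0.03 -0.    0.01] w 34.0 q [-0.2  -0.06  1.82 -0.    1.38 -0.26]
pocket y -38 n 561 c [ -0.8 -37.6] sz [43.6 22.1] top z 42.0 tilt [-0.    -0.086]
pocket y 38 n 628 c [-3.4 40.4] sz [43.6 21.2] top z 41.9 tilt [ 0.006 -0.059]
pocket y 69 n 657 c [-1.4 69.1] sz [43.5 20.3] top z 41.9 tilt [ 0.004 -0.061]
[247 201] [474.3 -27.8  51.1]
[247 287]
```

View pics/w56.png

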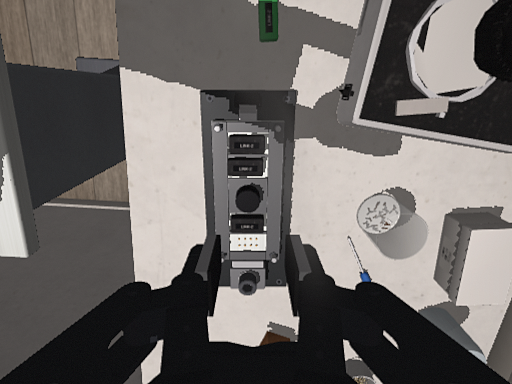

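View pics/s56.png

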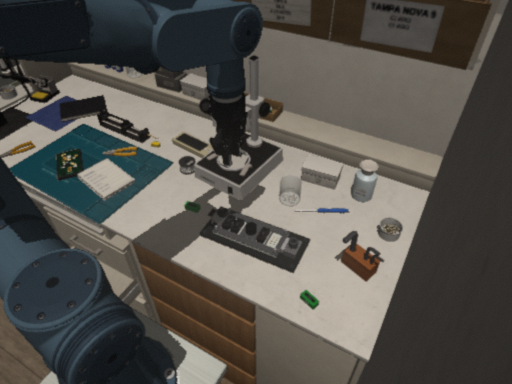

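```bash
python3 - <<'E'
from h import *
f=load('w56');seated(f,39.5,50)
g=f['frame'][110:300,190:310];cv2.imwrite('pics/w56z.png',cv2.resize(g,None,fx=3.1,fy=3.1,interpolation=cv2.INTER_CUBIC))
E
```

```text
pocket y -38 n 518 c [ -0.9 -37.6] sz [43.6 21.9] top z 42.1 tilt [-0.001 -0.018]
pocket y 38 n 600 c [-3.2 40.2] sz [43.4 20.9] top z 42.0 tilt [ 0.003 -0.011]
pocket y 69 n 622 c [-1.4 68.9] sz [43.5 19.8] top z 42.0 tilt [ 0.005 -0.005]
```

View pics/w56z.png

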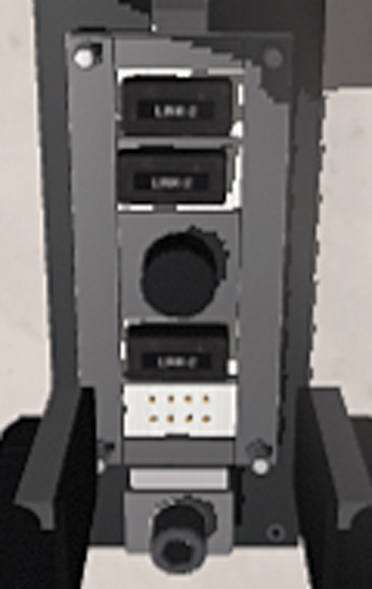

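```bash
python3 - <<'E'
from h import *
f=load('w49');a=cv2.resize(f['frame'][0:80,388:468],(480,480),interpolation=cv2.INTER_CUBIC)
f=load('w46');b=cv2.resize(f['frame'][35:85,305:360],(300,272),interpolation=cv2.INTER_CUBIC);b=cv2.copyMakeBorder(b,0,208,0,0,cv2.BORDER_CONSTANT)
c=np.hstack([a,b]);c=cv2.convertScaleAbs(c,alpha=1.8);cv2.imwrite('pics/bb2.png',c)
E
```

```text
(no output)
```

View pics/bb2.png

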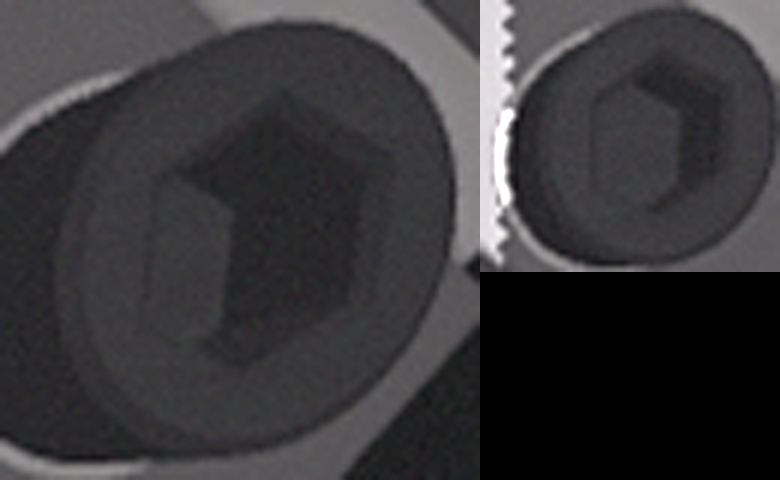

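```bash
python3 - <<'E'
from h import *
f=load('w49')
c=np.array([(285,90),(393,150),(372,292),(245,368),(140,322),(158,180)])/6+np.array([388,0])
W=np.array([ray(f,u-.5,v-.5,55)[:2] for u,v in c]);m=W.mean(0);d=W-m;a=np.arctan2(d[:,1],d[:,0])
print(m,(np.degrees(a)%60).round(1),np.linalg.norm(d,axis=1).round(1),np.degrees(np.angle(np.exp(6j*a).mean())/6)%60)
E
```

```text
[ 481.60457278 -151.77849321] [12.3 13.8 16.2 11.4 15.  16.7] [8.  8.4 8.1 7.6 8.5 7.9] 14.219211899909842
```

```bash
python3 -c "
from h import *
st();print(r.sign_off())"
```

```text
t 67.45 tcp [478.1  22.6 328.7] yaw 0.064 F [-1.   0.8  0.1] T [0.01 0.01 0.02] w 34.1 q [-0.2  -0.07  1.82 -0.    1.38 -0.26]
the job is handed in; nothing more can be done
None
```

I finished the job and handed it in at about 67 s; the hand-in reports no verdict.

**What I did**
- **Adapters:** three were there, and I put them into pockets 4, 3 and 2.
- **Carrier:** I pushed it down by the boss to its hard stop at about 40 N, and the catch held it.
- **Key into the bolt:** I pulled the key from its hole and turned it over against the rim of the hole. Then I set its short arm in the bolt and turned it with the long arm.
- **Second tightening:** on that turn I pushed past the stop. The key sprang back and sat tilted in the socket, so I took it out, levelled it and reseated it. I tightened again to about 1.25 N m, holding it nearer the elbow this time.
- **Key back in the stand:** getting the long arm to point down again took one failed try (pushing the short arm sideways in the hole) and a regrip. I then tilted the key against the stand's top and side and lowered it into its hole.

**Last checks (from the cameras)**
- **Adapters:** all three lie level in their pockets with their tops at about 42 mm, against 52.6 mm before the push. The one in pocket 3 has shifted about 4 mm since the push but still lies flat in its pocket.
- **Carrier:** it stayed down about 10.6 mm with nothing pressing on it. I did not measure the catch angle itself.
- **Bolt:** the socket's corners give an angle of about 0.85 rad, at the stop.
- **Key:** it stands long arm down, about 45 mm deep, leaning about 0.09 rad.
- **Surroundings:** the jar, tin, reel and screwdriver look unmoved in the pictures; I did not measure them.
- **Robot:** it ended clear of everything.

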